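# Stand an eyepiece on the inspection slide and send it under the ring lamp

### The job

To check the microscope eyepiece for dust, pull the inspection slide fully out by its knob and stand the eyepiece upright on its narrow barrel in the middle of the slide's round pad, with its foot right down before you let go slowly. See that it stands still by itself for a second, then push the slide by its knob fully home, so gently that the eyepiece is left standing on the pad under the ring lamp. Do not let it fall over, and leave the bottle, jar, tin and driver pot where they are.

Things in the scene. Friction and masses are not known exactly. Their poses are not given: they have to be found in the camera images.
- eyepiece: Microscope eyepiece, round, 88 mm long, ~0.16 kg, top-heavy. Origin on its axis 44 mm above the foot; own z from foot to eyecup. Metal barrel 24 mm dia. below z -4 mm; black body 42 mm dia., z -4 to +30 mm (grip at z +10 to +26); rubber eyecup 50 mm dia. above, to z +44. Starts leaning 35 degrees in the rest, eyecup up. Standing, it falls if tipped 12 degrees or if its support is jerked.
- rest: Fixed grey sloped rest holding the eyepiece at the start; foot plate 90 x 64 mm, origin on the worktop. The eyepiece leans to the rest's -x. A 44 mm square stop plate carries its foot; saddles under 30 mm wide carry barrel and wide body's lowest 10 mm from below (-x side), leaving the body's +y and -y sides free. It lifts out along its own axis. Rest under 80 mm high.
- carriage (a joint): Travel of the slide's carriage, m: 0 = fully home (pad under the ring lamp), 0.12 = fully out; it comes out along slide_base's -x. Friction about 1.5 N, damping 40 N s/m. An over-centre detent holds it at each end with 3 N more; left within 35 mm of an end it draws itself slowly to that end, in the middle it stays. Starts home.
- pad (a point): Centre of the top of the carriage's round black pad: 44 mm dia., 36 mm above the worktop, 6 mm above the carriage plate (80 mm along x, 88 mm across). Axes as slide_base. It moves with the carriage; fully home it is under the middle of the ring lamp.
- knob (a point): Centre of the black round pull knob, 40 mm above the worktop, 170 mm from the pad's centre along slide_base's -x; it moves with the carriage. Knob 28 mm dia., 20 mm long along x (10 mm either side of this point), on a level steel stem of 10 mm dia. running from it to the carriage (+x). Room to hook behind the knob from above, fingers astride the stem, or to pinch it.
- slide_base: Fixed slide base, origin on the worktop; own x = the way the carriage is pushed home. Plate 12 mm thick, x -115 to +130 mm, 120 mm wide, rails to 24 mm high at y +-50. Two clear dust shields at y +-55 mm, x -100 to +110, 95 mm high, flank the carriage. Lamp post 16 mm dia. at x +122, 210 mm high. Pad at x -70 mm when out, +50 when home.
- ring_lamp: Fixed black ring lamp, outer diameter 76 mm, 16 mm thick, origin at its centre, 178 mm above the worktop at slide base x +50 mm; a small bracket joins it to the lamp post.
- bottle: Bystander: upright white plastic bottle, 44 mm diameter, 130 mm high, origin under its foot; stands behind the rest.
- jar: Bystander: small jar with lid, 40 mm diameter, 50 mm high, origin under its foot; stands beside the lamp end of the slide.
- tin: Bystander: flat round metal parts tin, 56 mm diameter, 30 mm high, origin under its foot; stands beside the path of the knob.
- driver_pot: Bystander: black pot 72 mm diameter, 75 mm high, with screwdrivers standing up to 150 mm high, all one piece, origin under its foot; stands on the side of the slide away from the rest.
There are look-alikes about, which are no part of the job. Leave any blue look-alike of the eyepiece alone.

How it is judged:
By the outcome, as a careful person would: the job done as asked, in the order asked, and still so for the second after the job is handed in, with the robot touching nothing.
It also fails if it takes over 72 s, if anything falls off the work surface, if the arm or the gripper's body presses on something with over 40 N, if the wrist force passes 120 N, or if a joint passes its speed limit or range.

### The arm

A 6-joint arm with a two-finger parallel gripper is mounted at the origin on the work surface. World frame = base frame: x ahead of the robot, y to its left, z up, the work surface at z = 0. Lengths are in m, angles in rad, forces in N, time in s.
With the tool pointing down it reaches from about 0.4 to 0.825 m from the base axis. Payload 7 kg.
Tool frame: the origin (TCP) lies at the centre of the arm's flange, where the gripper is bolted on; the fingertips stand 178 mm ahead of it and the grasp point (between the pads) lies 159 mm ahead of it; x points along the fingers, z is the direction in which the jaws open and shut, and the axes are right-handed (so a half turn about x gives the same grasp; the last joint's range is limited). The gripper opens to 88 mm and grips with 3 to 60 N. Pads are 19 mm wide; open, the fingers measure 130 mm over their backs; the gripper's body (78 mm by 193 mm) begins 47 mm behind the grasp point.
Start: joints at [1.576, 0.359, 0.012, 0, -1.224, -0.288], TCP at [0.188, 0.648, 0.405] pointing down, gripper open.
Joint ranges: [-3.07, 3.07], [-1.43, 2.12], [-1.02, 1.25], [-3.03, 1.67], [-3.05, -0], [-3.03, 3.03]. Speed limits (rad/s): [2.39, 2.39, 3.01, 3.14, 3.14, 3.14].

### API

Orientations are given as [roll, pitch, yaw] about the fixed x, y, z axes, in that order (R = Rz(yaw) Ry(pitch) Rx(roll)).
In Python, from station import telemetry, optics, job_done, finder gives the robot as it stands.
- The arm moves only by the tool play_rows, never from a script. Its argument "steps" is a list of rows, each an object of numbers: "gripper": the opening, from 0 (shut) to 1 (fully open); "tx", "ty", "tz": the shift along the tool's x, y, z in units of 25 mm (1.0 is 25 mm); "ax", "ay", "az": the turn, a rotation vector about the tool's x, y, z in units of 6 degrees (1.0 is 6 degrees). In form: [{"gripper": .., "tx": .., "ty": .., "tz": .., "ax": .., "ay": .., "az": ..}, ...]. A call has 1 to 20 rows; each row shifts and turns the commanded pose from where the row before left it, along the tool's axes as they then stand; what a row does not reach is not made up. A row lasts 1/12 s, in which the tool goes at most 41.7 mm and 7.16 degrees, less where a joint would pass 70% of its speed; a pose out of reach is approached as far as the arm can. A call is refused whole if a number of a shift passes 1 or a number of a turn 1, either way. A call with a gripper value outside its range is refused whole. The fingers move at their own pace and stop on an object; "newtons" is the grip in N (left out, the last holds). Time passes only in rows, so rows that do not move let the fingers close. It gives the time, the measured TCP pose, the force and the opening at its end, in the units of the state.
- telemetry.get_state(): the state, without advancing time (a new reading comes with each control period).
- optics.grab_frame(name): name is "scene" or "top" or "wrist"; returns the picture (384x512x3 uint8, red, green, blue); there is no depth.
- optics.calibration(name): a dict with "fx", "fy", "cx", "cy" (pixels), "T" (4x4, takes a point from camera to world coordinates); the wrist camera has in their place "mount" (4x4, takes a point from camera to tool coordinates, whose origin is the TCP and whose axes are the tool frame's). Camera axes: x right, y down, z forward; pixel columns grow to the right and rows downward; lengths in m; the calibration is good to about 2 mm. A picture is of the moment at which its call begins: read the wrist's pose just before it. calibration takes no time and is no camera call.
- job_done(): hands the job in, once; it reports no verdict.
Trained networks look in the newest picture that a camera, given by its name, has taken for a name from the list of things; names that differ only in an ending like _2 or _b are one class to them, and where a whole thing is asked for, a point or a joint stands for the part that bears it (a point fixed in the world has none). Each returns a list of dicts, best first, with "confidence" (0 to 1); they miss things now and then, are a little off and sometimes report something else, mostly with a low value. They report only what shows in the picture. A call takes as long as a camera call. They do not tell look-alikes from the thing itself.
- finder.look_for(query, camera): "extent" ([left, top, right, bottom] in pixels, round what is visible of it).
- finder.silhouettes(query, camera): "pixels" (384x512 bool, what is visible of it) and "extent" ([left, top, right, bottom] in pixels, round what is visible of it).
- finder.pinpoint(query, camera): "location" ([row, column] in pixels: a listed point, or the origin of a listed thing).
The state is a dict: "t": time; "q": joint angles; "qd": joint speeds; "joint_efforts": joint torques, N m; "eef_pos": TCP position; "ee_rot": TCP orientation; "force": force on the tool from outside, world axes, zero at the start; "moment": the same for the moment, N m; "width": finger opening in m.
Only numpy, scipy, OpenCV 4.12 (cv2) and the standard library are available. Lean on these libraries where they do the work, as an engineer would, in place of code of your own. Each camera call takes 0.05 s, during which the arm holds its last target.

## Working session

There is one attempt and no reset: what is moved stays moved. The work goes in short steps, Python scripts to look and compute and a tool call to move; the robot and the scene stay as the last step left them, time stands still between calls to the robot, and variables do not carry over. Pictures are saved under pics/ and viewed, and the job is handed in when it is done.

Besides the shell and the picture viewer there is one more tool, called after "Call:" as name([rows], argument=value, ...), one row to a line, values as JSON. play_rows: Moves the arm, as the interface text tells. Its arguments: {"type":"object","properties":{"steps":{"type":"array"},"newtons":{"type":"number"}},"required":["steps"]}

```bash
mkdir -p pics; ls; cat > h.py <<'E'
import numpy as np,cv2
from station import telemetry, optics, job_done, finder
from scipy.spatial.transform import Rotation as R
def save(n,f,crop=None,s=1):
    im=optics.grab_frame(n)
    o=im[:,:,::-1]
    if crop: o=o[crop[1]:crop[3],crop[0]:crop[2]]
    if s!=1:o=cv2.resize(o,None,fx=s,fy=s,interpolation=cv2.INTER_CUBIC)
    cv2.imwrite('pics/'+f,o); return im
def ray(n,rc,st=None):
    c=optics.calibration(n)
    d=np.array([(rc[1]-c['cx'])/c['fx'],(rc[0]-c['cy'])/c['fy'],1])
    if 'T' in c: T=np.array(c['T'])
    else: T=tool(st)@np.array(c['mount'])
    return T[:3,3],T[:3,:3]@d/np.linalg.norm(d)
def tool(st):
    T=np.eye(4);T[:3,3]=st['eef_pos'];
    T[:3,:3]=R.from_euler('xyz',st['ee_rot']).as_matrix();return T
def tri(rs):
    A=0;b=0
    for o,d in rs:
        P=np.eye(3)-np.outer(d,d);A=A+P;b=b+P@o
    p=np.linalg.solve(A,b)
    return p,[np.linalg.norm((np.eye(3)-np.outer(d,d))@(p-o)) for o,d in rs]
def atz(r,z): o,d=r; return o+d*(z-o[2])/d[2]
def proj(n,p,st=None):
    c=optics.calibration(n); T=np.array(c['T']) if 'T' in c else tool(st)@np.array(c['mount'])
    q=np.linalg.inv(T)@np.append(p,1); return [c['fy']*q[1]/q[2]+c['cy'],c['fx']*q[0]/q[2]+c['cx']]
E
python3 - <<'E'
from h import *
np.set_printoptions(precision=3,suppress=True)
st=telemetry.get_state();print(st)
for n in ['scene','top','wrist']:
    save(n,n+'0.png')
    c=optics.calibration(n);print(n,c)
E
```

```text
pics
{'t': 0.0, 'q': array([ 1.576,  0.359,  0.011, -0.   , -1.224, -0.288]), 'qd': array([-0.002, -0.001, -0.001, -0.   , -0.001,  0.001]), 'joint_efforts': array([  0.   , -58.272,  29.306,   6.997,   0.007,  -0.   ]), 'eef_pos': array([0.188, 0.648, 0.404]), 'ee_rot': array([ 0.094,  1.569, -1.759]), 'force': array([-0.41 , -0.632, -0.427]), 'moment': array([0.028, 0.008, 0.002]), 'width': 0.0875083204253395}
scene {'fx': 409.01301935163843, 'fy': 409.01301935163843, 'cx': 247.39873880910469, 'cy': 195.02449588148502, 'T': array([[-0.259,  0.666, -0.699,  1.284],
       [ 0.966,  0.194, -0.173,  0.195],
       [ 0.02 , -0.72 , -0.694,  0.787],
       [ 0.   ,  0.   ,  0.   ,  1.   ]])}
top {'fx': 450.5223465977245, 'fy': 450.5223465977245, 'cx': 262.3764138748413, 'cy': 187.16535469866085, 'T': array([[-0.027, -0.993,  0.115,  0.462],
       [-1.   ,  0.026, -0.007,  0.003],
       [ 0.004, -0.115, -0.993,  1.417],
       [ 0.   ,  0.   ,  0.   ,  1.   ]])}
wrist {'fx': 273.08875155939035, 'fy': 273.08875155939035, 'cx': 250.9930875697505, 'cy': 191.6153989566418, 'mount': array([[-0.001, -0.247,  0.969,  0.019],
       [-0.   , -0.969, -0.247,  0.066],
       [ 1.   , -0.001,  0.001,  0.   ],
       [ 0.   ,  0.   ,  0.   ,  1.   ]])}
```

View pics/scene0.png

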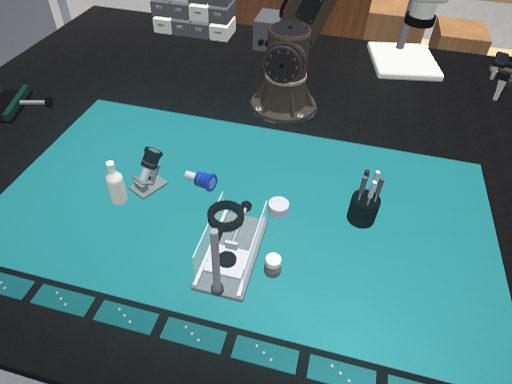

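View pics/top0.png

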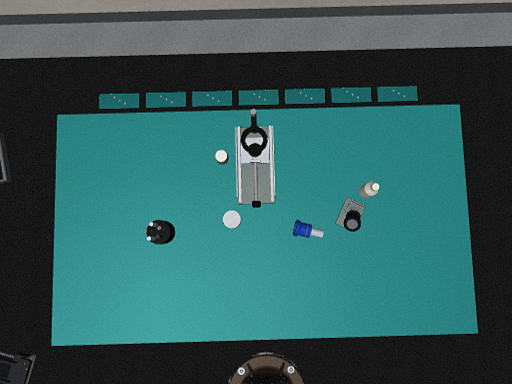

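View pics/wrist0.png

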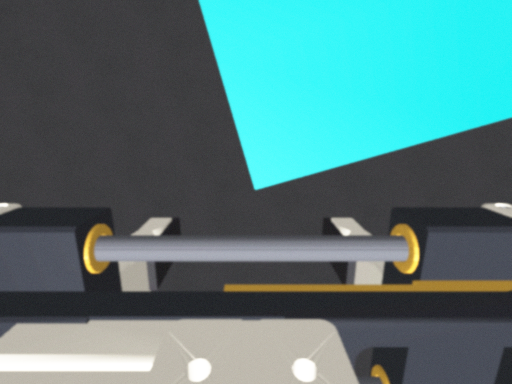

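```bash
python3 - <<'E'
from h import *
np.set_printoptions(precision=3,suppress=True)
for n in ['scene','top']:
    optics.grab_frame(n)
    for q in ['eyepiece','rest','pad','knob','slide_base','ring_lamp','tin','jar','bottle','driver_pot']:
        print(n,q,[(round(d['confidence'],2),[round(float(x)) for x in d['location']]) for d in finder.pinpoint(q,n)[:3]])
print(telemetry.get_state()['t'])
E
```

```text
scene eyepiece [(0.8, [161, 148])]
scene rest [(0.93, [184, 152])]
scene pad [(0.81, [258, 224])]
scene knob [(0.61, [206, 250])]
scene slide_base [(0.61, [253, 230])]
scene ring_lamp [(0.56, [215, 226])]
scene tin [(0.71, [215, 278])]
scene jar [(0.94, [271, 269])]
scene bottle [(0.7, [197, 116])]
scene driver_pot [(0.96, [219, 360])]
top eyepiece [(0.76, [216, 354]), (0.75, [232, 308])]
top rest [(0.6, [218, 349])]
top pad [(0.55, [149, 254])]
top knob [(0.68, [206, 257])]
top slide_base [(0.82, [167, 256])]
top ring_lamp [(0.83, [139, 252])]
top tin [(0.76, [221, 232])]
top jar [(0.43, [156, 223])]
top bottle [(0.72, [192, 365])]
top driver_pot [(0.79, [232, 160])]
1.25
```

```bash
python3 - <<'E'
from h import *
np.set_printoptions(precision=4,suppress=True)
S=dict(eyepiece=[161,148],rest=[184,152],pad=[258,224],knob=[206,250],slide_base=[253,230],ring_lamp=[215,226],tin=[215,278],jar=[271,269],bottle=[197,116],driver_pot=[219,360])
T=dict(eyepiece=[216,354],rest=[218,349],pad=[149,254],knob=[206,257],slide_base=[167,256],ring_lamp=[139,252],tin=[221,232],jar=[156,223],bottle=[192,365],driver_pot=[232,160])
Z=dict(eyepiece=.06,rest=0,pad=.036,knob=.04,slide_base=0,ring_lamp=.178,tin=0,jar=0,bottle=0,driver_pot=0)
for k in S:
    a,b=ray('scene',S[k]),ray('top',T[k]);p,e=tri([a,b]);print(k,p,np.round(e,4),atz(a,Z[k])[:2],atz(b,Z[k])[:2])
save('top','top1.png',(200,90,400,250),4)
save('scene','scene1.png',(90,130,310,310),3.5)
E
```

```text
eyepiece [ 0.5229 -0.2733  0.0838] [0.0024 0.0024] [ 0.4969 -0.2865] [ 0.5249 -0.2805]
rest [ 0.5211 -0.2754 -0.0023] [0.0022 0.0022] [ 0.5229 -0.2718] [ 0.5218 -0.277 ]
pad [0.7429 0.0135 0.0382] [0.0022 0.0022] [0.7419 0.0108] [0.7428 0.0157]
knob [0.5633 0.0178 0.033 ] [0.0071 0.0071] [0.5686 0.0264] [0.5644 0.0109]
slide_base [ 0.6929  0.0105 -0.0062] [0.0006 0.0006] [0.6976 0.0114] [0.6917 0.0111]
ring_lamp [0.742  0.0186 0.1812] [0.0006 0.0006] [0.7393 0.0171] [0.7426 0.0192]
tin [ 0.5229  0.0932 -0.0205] [0.0013 0.0013] [0.5419 0.097 ] [0.5223 0.0907]
jar [0.7286 0.1147 0.0076] [0.0001 0.0001] [0.7232 0.1138] [0.73   0.1154]
bottle [ 0.6038 -0.3343  0.0068] [0.0045 0.0045] [ 0.5988 -0.3436] [ 0.6026 -0.3317]
driver_pot [ 0.4943  0.3123 -0.0006] [0.0041 0.0041] [0.4961 0.3081] [0.494  0.3163]
```

View pics/top1.png

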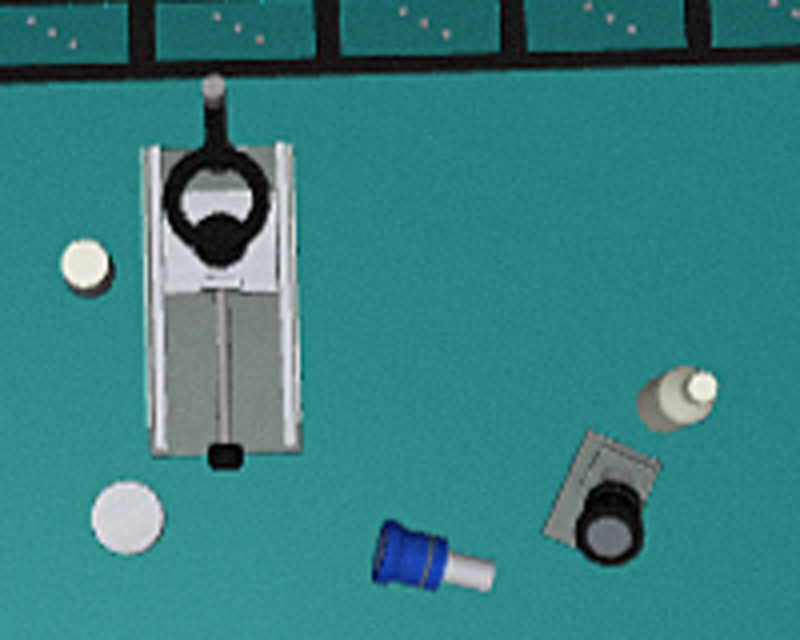

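View pics/scene1.png

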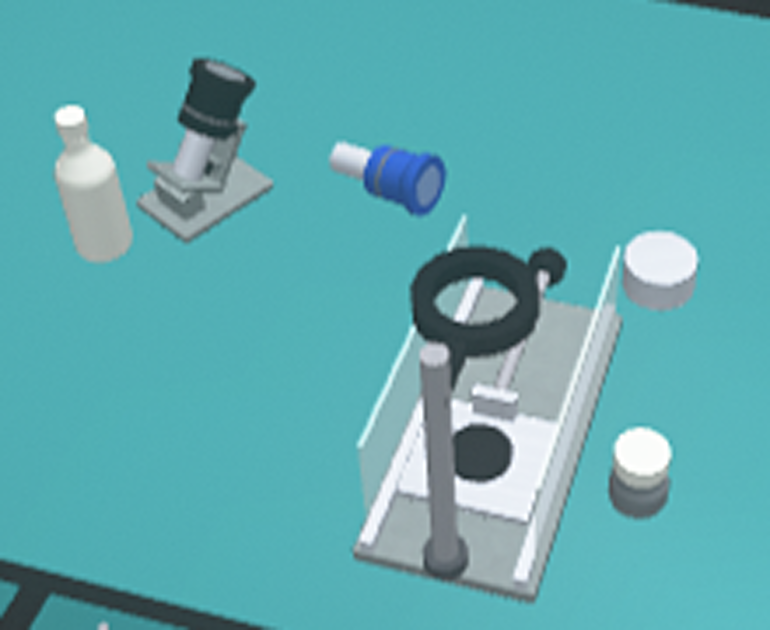

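```bash
python3 - <<'E'
from h import *
np.set_printoptions(precision=4,suppress=True)
st=telemetry.get_state();T=tool(st);print(T, st['t'])
# desired: x down, z=+yw
G=np.column_stack([[0,0,-1],[-1,0,0],[0,1,0]]);
print(T[:3,:3].T@G, R.from_matrix(T[:3,:3].T@G).as_rotvec()*180/np.pi)
G2=G@np.diag([1,-1,-1]);print(R.from_matrix(T[:3,:3].T@G2).as_rotvec()*180/np.pi)
p=np.array([0.52,0.014,0.36])
print(T[:3,:3].T@(p-T[:3,3]))
E
```

```text
[[ 0.      0.9603 -0.279   0.1884]
 [ 0.     -0.279  -0.9603  0.6482]
 [-1.     -0.     -0.      0.4047]
 [ 0.      0.      0.      1.    ]] 1.35
[[ 1.     -0.      0.    ]
 [ 0.     -0.9603 -0.279 ]
 [ 0.      0.279  -0.9603]] [163.7988  -0.       0.0001]
[-16.2012  -0.0001  -0.    ]
[0.0447 0.4954 0.5165]
```

Call:
play_rows([
  {"gripper": 0.6,"tx": 0.1,"ty": 0.97,"tz": 1},
  {"gripper": 0.6,"tx": 0.1,"ty": 0.97,"tz": 1},
  {"gripper": 0.6,"tx": 0.1,"ty": 0.97,"tz": 1},
  {"gripper": 0.6,"tx": 0.1,"ty": 0.97,"tz": 1},
  {"gripper": 0.6,"tx": 0.1,"ty": 0.97,"tz": 1},
  {"gripper": 0.6,"tx": 0.1,"ty": 0.97,"tz": 1},
  {"gripper": 0.6,"tx": 0.1,"ty": 0.97,"tz": 1},
  {"gripper": 0.6,"tx": 0.1,"ty": 0.97,"tz": 1},
  {"gripper": 0.6,"tx": 0.1,"ty": 0.97,"tz": 1},
  {"gripper": 0.6,"tx": 0.1,"ty": 0.97,"tz": 1},
  {"gripper": 0.6,"tx": 0.1,"ty": 0.97,"tz": 1},
  {"gripper": 0.6,"tx": 0.1,"ty": 0.97,"tz": 1},
  {"gripper": 0.6,"tx": 0.1,"ty": 0.97,"tz": 1},
  {"gripper": 0.6,"tx": 0.1,"ty": 0.97,"tz": 1},
  {"gripper": 0.6,"tx": 0.1,"ty": 0.97,"tz": 1},
  {"gripper": 0.6,"tx": 0.1,"ty": 0.97,"tz": 1},
  {"gripper": 0.6,"tx": 0.1,"ty": 0.97,"tz": 1},
  {"gripper": 0.6,"tx": 0.1,"ty": 0.97,"tz": 1},
  {"gripper": 0.6,"tx": 0.1,"ty": 0.97,"tz": 1},
  {"gripper": 0.6,"tx": 0.1,"ty": 0.97,"tz": 1},
])

```text
invalid input
```

Call:
play_rows([
  {"gripper": 0.6,"ax": 1},
  {"gripper": 0.6,"ax": 1},
  {"gripper": 0.6,"ax": 1},
  {"gripper": 0.6,"ax": 1},
  {"gripper": 0.6,"ax": 1},
  {"gripper": 0.6,"ax": 1},
  {"gripper": 0.6,"ax": 1},
  {"gripper": 0.6,"ax": 1},
  {"gripper": 0.6,"ax": 1},
  {"gripper": 0.6,"ax": 1},
  {"gripper": 0.6,"ax": 1},
  {"gripper": 0.6,"ax": 1},
  {"gripper": 0.6,"ax": 1},
  {"gripper": 0.6,"ax": 1},
  {"gripper": 0.6,"ax": 1},
  {"gripper": 0.6,"ax": 1},
  {"gripper": 0.6,"ax": 1},
  {"gripper": 0.6,"ax": 1},
  {"gripper": 0.6,"ax": 1},
  {"gripper": 0.6,"ax": 1},
])

```text
invalid input
```

Call:
play_rows([
  {"gripper": 0.6,"ax": 1},
  {"gripper": 0.6,"ax": 1},
  {"gripper": 0.6,"ax": 1},
  {"gripper": 0.6,"ax": 1},
  {"gripper": 0.6,"ax": 1},
  {"gripper": 0.6,"ax": 1},
  {"gripper": 0.6,"ax": 1},
  {"gripper": 0.6,"ax": 0.3},
  {"gripper": 0.6},
])

```text
invalid input
```

```bash
python3 - <<'E'
from h import *
np.set_printoptions(precision=4,suppress=True)
st=telemetry.get_state();print(st['t'],st['q'],st['force']);print(tool(st))
save('wrist','w1.png')
for q in ['pad','knob','slide_base','tin','ring_lamp']:
    print(q,[(round(d['confidence'],2),[round(float(x),1) for x in d['location']]) for d in finder.pinpoint(q,'wrist')[:3]])
E
```

```text
1.35 [ 1.5761  0.3586  0.0119  0.     -1.2241 -0.2881] [-0.1167 -0.6203 -0.9585]
[[ 0.      0.9603 -0.279   0.1884]
 [ 0.     -0.279  -0.9603  0.6482]
 [-1.     -0.     -0.      0.4047]
 [ 0.      0.      0.      1.    ]]
pad []
knob []
slide_base []
tin []
ring_lamp []
```

View pics/w1.png

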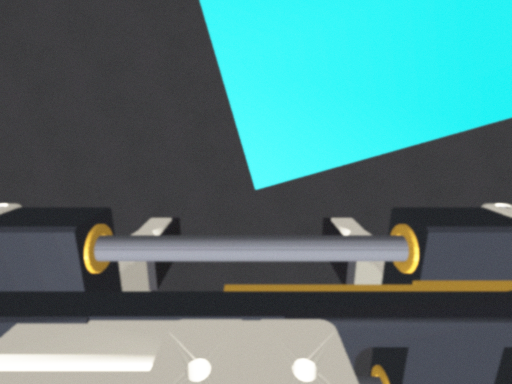

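Call:
play_rows([
  {"gripper": 0.6,"tx": 0.1,"ty": 0.97,"tz": 1,"ax": 0,"ay": 0,"az": 0},
])

```text
t: 1.73
eef_pos: [0.2031, 0.6206, 0.4013]
ee_rot: [2.898, 1.57, 1.047]
force: [0.6, -0.5, 1.2]
width: 0.0846
```

Call:
play_rows([
  {"gripper": 0.6,"tx": 0.1,"ty": 0.97,"tz": 1,"ax": 0,"ay": 0,"az": 0},
  {"gripper": 0.6,"tx": 0.1,"ty": 0.97,"tz": 1,"ax": 0,"ay": 0,"az": 0},
  {"gripper": 0.6,"tx": 0.1,"ty": 0.97,"tz": 1,"ax": 0,"ay": 0,"az": 0},
  {"gripper": 0.6,"tx": 0.1,"ty": 0.97,"tz": 1,"ax": 0,"ay": 0,"az": 0},
  {"gripper": 0.6,"tx": 0.1,"ty": 0.97,"tz": 1,"ax": 0,"ay": 0,"az": 0},
  {"gripper": 0.6,"tx": 0.1,"ty": 0.97,"tz": 1,"ax": 0,"ay": 0,"az": 0},
  {"gripper": 0.6,"tx": 0.1,"ty": 0.97,"tz": 1,"ax": 0,"ay": 0,"az": 0},
  {"gripper": 0.6,"tx": 0.1,"ty": 0.97,"tz": 1,"ax": 0,"ay": 0,"az": 0},
  {"gripper": 0.6,"tx": 0.1,"ty": 0.97,"tz": 1,"ax": 0,"ay": 0,"az": 0},
  {"gripper": 0.6,"tx": 0.1,"ty": 0.97,"tz": 1,"ax": 0,"ay": 0,"az": 0},
  {"gripper": 0.6,"tx": 0.1,"ty": 0.97,"tz": 1,"ax": 0,"ay": 0,"az": 0},
  {"gripper": 0.6,"tx": 0.1,"ty": 0.97,"tz": 1,"ax": 0,"ay": 0,"az": 0},
  {"gripper": 0.6,"tx": 0.1,"ty": 0.97,"tz": 1,"ax": 0,"ay": 0,"az": 0},
  {"gripper": 0.6,"tx": 0.1,"ty": 0.97,"tz": 1,"ax": 0,"ay": 0,"az": 0},
  {"gripper": 0.6,"tx": 0.1,"ty": 0.97,"tz": 1,"ax": 0,"ay": 0,"az": 0},
  {"gripper": 0.6,"tx": 0.1,"ty": 0.97,"tz": 1,"ax": 0,"ay": 0,"az": 0},
  {"gripper": 0.6,"tx": 0.1,"ty": 0.97,"tz": 1,"ax": 0,"ay": 0,"az": 0},
  {"gripper": 0.6,"tx": 0.1,"ty": 0.97,"tz": 1,"ax": 0,"ay": 0,"az": 0},
  {"gripper": 0.6,"tx": 0.1,"ty": 0.97,"tz": 1,"ax": 0,"ay": 0,"az": 0},
])

```text
t: 3.32
eef_pos: [0.5151, 0.031, 0.3549]
ee_rot: [2.228, 1.57, 0.375]
force: [0.4, 0.8, -0.1]
width: 0.0524
```

Call:
play_rows([
  {"gripper": 0.6,"tx": 0,"ty": 0,"tz": 0,"ax": 1,"ay": 0,"az": 0},
  {"gripper": 0.6,"tx": 0,"ty": 0,"tz": 0,"ax": 1,"ay": 0,"az": 0},
  {"gripper": 0.6,"tx": 0,"ty": 0,"tz": 0,"ax": 1,"ay": 0,"az": 0},
  {"gripper": 0.6,"tx": 0,"ty": 0,"tz": 0,"ax": 1,"ay": 0,"az": 0},
  {"gripper": 0.6,"tx": 0,"ty": 0,"tz": 0,"ax": 1,"ay": 0,"az": 0},
  {"gripper": 0.6,"tx": 0,"ty": 0,"tz": 0,"ax": 1,"ay": 0,"az": 0},
  {"gripper": 0.6,"tx": 0,"ty": 0,"tz": 0,"ax": 1,"ay": 0,"az": 0},
  {"gripper": 0.6,"tx": 0,"ty": 0,"tz": 0,"ax": 1,"ay": 0,"az": 0},
  {"gripper": 0.6,"tx": 0,"ty": 0,"tz": 0,"ax": 1,"ay": 0,"az": 0},
  {"gripper": 0.6,"tx": 0,"ty": 0,"tz": 0,"ax": 1,"ay": 0,"az": 0},
  {"gripper": 0.6,"tx": 0,"ty": 0,"tz": 0,"ax": 1,"ay": 0,"az": 0},
  {"gripper": 0.6,"tx": 0,"ty": 0,"tz": 0,"ax": 1,"ay": 0,"az": 0},
  {"gripper": 0.6,"tx": 0,"ty": 0,"tz": 0,"ax": 1,"ay": 0,"az": 0},
  {"gripper": 0.6,"tx": 0,"ty": 0,"tz": 0,"ax": 1,"ay": 0,"az": 0},
])

```text
t: 4.48
eef_pos: [0.5146, 0.0327, 0.3548]
ee_rot: [-2.572, 1.57, 0.386]
force: [0.1, -0.6, 0.1]
width: 0.0528
```

Call:
play_rows([
  {"gripper": 0.6,"tx": 0,"ty": 0,"tz": 0,"ax": 1,"ay": 0,"az": 0},
  {"gripper": 0.6,"tx": 0,"ty": 0,"tz": 0,"ax": 1,"ay": 0,"az": 0},
  {"gripper": 0.6,"tx": 0,"ty": 0,"tz": 0,"ax": 1,"ay": 0,"az": 0},
  {"gripper": 0.6,"tx": 0,"ty": 0,"tz": 0,"ax": 1,"ay": 0,"az": 0},
  {"gripper": 0.6,"tx": 0,"ty": 0,"tz": 0,"ax": 1,"ay": 0,"az": 0},
  {"gripper": 0.6,"tx": 0,"ty": 0,"tz": 0,"ax": 1,"ay": 0,"az": 0},
  {"gripper": 0.6,"tx": 0,"ty": 0,"tz": 0,"ax": 1,"ay": 0,"az": 0},
  {"gripper": 0.6,"tx": 0,"ty": 0,"tz": 0,"ax": 1,"ay": 0,"az": 0},
  {"gripper": 0.6,"tx": 0,"ty": 0,"tz": 0,"ax": 1,"ay": 0,"az": 0},
  {"gripper": 0.6,"tx": 0,"ty": 0,"tz": 0,"ax": 1,"ay": 0,"az": 0},
  {"gripper": 0.6,"tx": 0,"ty": 0,"tz": 0,"ax": 1,"ay": 0,"az": 0},
  {"gripper": 0.6,"tx": 0,"ty": 0,"tz": 0,"ax": 1,"ay": 0,"az": 0},
  {"gripper": 0.6,"tx": 0,"ty": 0,"tz": 0,"ax": 1,"ay": 0,"az": 0},
  {"gripper": 0.6,"tx": 0,"ty": 0,"tz": 0,"ax": 0.3,"ay": 0,"az": 0},
  {"gripper": 0.6,"tx": 0,"ty": 0,"tz": 0,"ax": 0,"ay": 0,"az": 0},
])

```text
t: 5.73
eef_pos: [0.5146, 0.0327, 0.3548]
ee_rot: [-1.197, 1.57, 0.373]
force: [0.1, -0.3, 0.7]
width: 0.0526
```

```bash
cat > look.py <<'E'
from h import *
import sys
np.set_printoptions(precision=4,suppress=True)
st=telemetry.get_state();print(st['t'],st['q'],st['force'],st['width']);print(tool(st))
save('wrist',sys.argv[1])
for q in sys.argv[2:]:
    for d in finder.pinpoint(q,'wrist')[:3]:
        l=d['location'];print(q,round(d['confidence'],2),[round(float(x),1) for x in l],[ (z,atz(ray('wrist',l,st),z)[:2].round(4).tolist()) for z in (0,.036,.04,.08)])
E
python3 look.py w2.png pad knob slide_base tin
```

```text
5.7333 [ 0.4446  0.1366 -0.4076  0.     -1.0262 -2.0169] [ 0.1132 -0.3238  0.7187] 0.05255943902931818
[[ 0.0003 -1.      0.0015  0.5146]
 [ 0.0001  0.0015  1.      0.0327]
 [-1.     -0.0003  0.0001  0.3548]
 [ 0.      0.      0.      1.    ]]
knob 0.93 [229.0, 239.9] [(0, [0.5847, 0.0171]), (0.036, [0.5701, 0.0187]), (0.04, [0.5684, 0.0189]), (0.08, [0.5522, 0.0207])]
tin 0.74 [183.6, 296.8] [(0, [0.5236, 0.0894]), (0.036, [0.5156, 0.0833]), (0.04, [0.5147, 0.0826]), (0.08, [0.5058, 0.0758])]
```

View pics/w2.png

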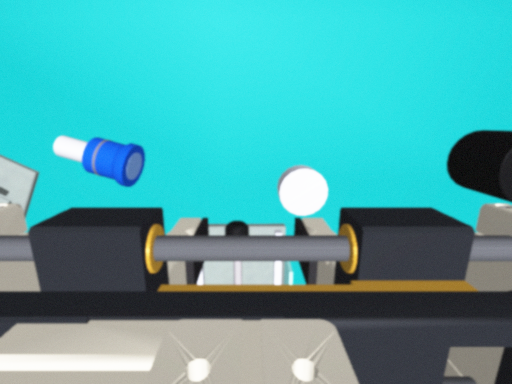

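```bash
python3 - <<'E'
from h import *
np.set_printoptions(precision=4,suppress=True)
im=optics.grab_frame('top')
for q in ['knob','tin','ring_lamp']:
  for d in finder.silhouettes(q,'top')[:2]:
    m=d['pixels'];r,c=np.nonzero(m);print(q,d['confidence'],m.sum(),d['extent'],r.mean(),c.mean())
cv2.imwrite('pics/top2.png',cv2.resize(im[100:215,215:295,::-1],None,fx=7,fy=5,interpolation=cv2.INTER_NEAREST)) if 0 else cv2.imwrite('pics/top2.png',cv2.resize(im[130:212,215:295,::-1],None,fx=7,fy=7,interpolation=cv2.INTER_CUBIC))
g=im[:,:,0].astype(float)
for r in range(166,200,4): print(r,g[r,232:282].astype(int))
print(telemetry.get_state()['t'])
E
```

```text
knob 0.69 426 [241.9, 137.5, 266.6, 183.8] 153.16901408450704 254.62910798122067
ring_lamp 0.63 335 [238.3, 128.7, 269.7, 154.7] 139.5283582089552 253.39701492537313
ring_lamp 0.16 603 [239.7, 139.4, 270.5, 185.4] 155.01990049751242 254.51077943615257
166 [ 51  50  48  72 200 136 207 230 184 128 130 134 138 131 135 133 137 134
 135 134 136 137 169 180 135 118 134 133 132 139 135 134 133 138 139 128
 130 138 212 225 198 167 118  38  50  52  50  53  51  53]
170 [ 54  50  51  66 172 134 175 233 233 120 133 134 133 135 138 135 135 138
 138 140 137 135 166 183 135  92 134 133 132 134 135 135 138 137 137 134
 132 133 178 233 227 142 174  34  46  45  50  53  54  50]
174 [ 53  52  50  55 163 136 175 236 228 109 132 137 137 133 134 133 138 137
 133 139 135 133 174 180 142 110 139 144 133 135 136 133 132 136 135 134
 137 135 189 233 228 140 178  32  44  52  53  55  55  52]
178 [ 54  51  51  56 127 174 175 231 229 120 135 141 140 142 140 137 141 140
 134 133 133 134 142 184 143  88 142 136 134 136 138 134 139 142 139 142
 138 136 179 233 221 153 239  30  54  56  49  49  53  52]
182 [ 49  52  50
[... 330 characters left out ...]
143 136 139
 141 140 156 232 229 173 212  56  39  52  47  59  50  50]
190 [ 42  29  33  36  35  37  41  41  46  43  42  38  44  43  45  40  32  69
  63  65  31  30  35  44  56  83  88  84  66  65 137 134 147 144 142 142
 140 135 143 236 222 179 210  63  49  55  51  58  50  59]
194 [ 36  50  91  85  52  31  34  49  31  43  47  46  43  41  40  43  37  37
  27  39  45  40  42  42  38  41  41  32  41  51  79  85  71  79 131 147
 141 140 141 223 224 203 177 112  45  53  56  56  55  53]
198 [ 45  44  47  45  45  43  54  49  47  52  48  50  49  56  51  49  49  50
  56  52  43  42  40  38  43  41  39  41  37  32  35  34  51  98  83  60
  68 147 149 211 230 204 135  58  46  52  58  54  57  53]
6.1833
```

View pics/top2.png

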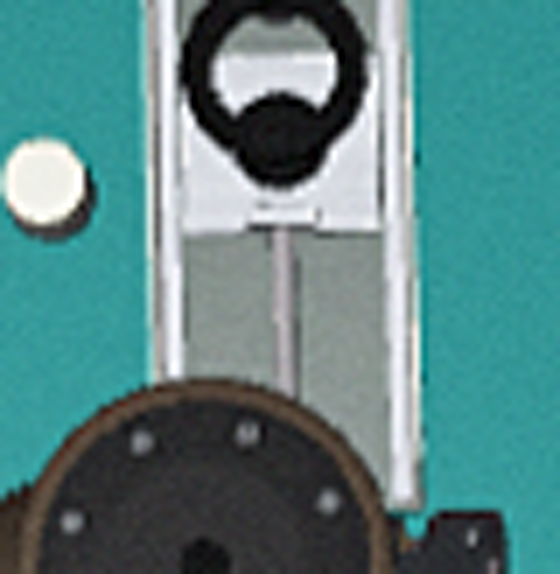

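```bash
python3 - <<'E'
from h import *
np.set_printoptions(precision=4,suppress=True)
im=cv2.imread('pics/top0.png');b=im[:,:,2].astype(float)
def line(c0,c1,z,thr,rows):
    P=[]
    for r in rows:
        w=np.clip(b[r,c0:c1]-thr,0,None); c=(w*np.arange(c0,c1)).sum()/w.sum(); P.append(atz(ray('top',[r,c]),z)[:2])
    P=np.array(P);k=np.polyfit(P[:,0],P[:,1],1);print(k,np.polyval(k,[.45,.565,.69,.743]), np.abs(P[:,1]-np.polyval(k,P[:,0])).max(),'deg',np.degrees(np.arctan(k[0])))
line(252,258,.043,145,range(164,200))
line(237,243,.024,200,range(166,196))
line(268,276,.024,200,range(166,196))
for r in range(200,210): print(r,b[r,248:266].astype(int))
E
```

```text
[-0.0002  0.0149] [0.0148 0.0148 0.0148 0.0147] 0.0013703266293215565 deg -0.010956514516594284
[-0.0192  0.0763] [0.0677 0.0655 0.0631 0.0621] 0.0009896815285084098 deg -1.098767214761957
[-0.0211 -0.0233] [-0.0328 -0.0352 -0.0379 -0.039 ] 0.0032438387544872008 deg -1.2089519827155037
200 [123 124 132 126 115 107  87 129 145  99 112 114 119 129 130 129 124 124]
201 [126 127 126 133  69  16   0   1   0   0   0  26  85 136 131 127 127 131]
202 [133 132 132 139   8   0  11   0  11   4  11   3  33 126 117 117 117 113]
203 [108 115 114 116   0   5  12  14  19  24  18  10  16  78  52  60  57  48]
204 [37 37 42 48  4 11 15 26 27 14 13 10 10 53 41 47 45 48]
205 [46 51 53 52  0 11 17 26 21 20 12  3 16 58 52 49 46 48]
206 [58 51 50 55 28  4  0 17 17 16  9  3 35 55 49 52 54 51]
207 [51 51 51 54 51 22 31 31 18 27 23 27 59 47 58 60 47 57]
208 [56 51 49 45 54 58 56 51 55 53 57 54 53 56 51 52 50 53]
209 [46 52 49 47 53 49 52 61 53 54 57 52 52 53 49 53 48 48]
```

Call:
play_rows([
  {"gripper": 0.6,"tx": 0,"ty": -0.74,"tz": -0.23,"ax": 0.17,"ay": 0,"az": 0},
  {"gripper": 0.6,"tx": 0.4,"ty": -0.74,"tz": -0.23,"ax": 0,"ay": 0,"az": 0},
  {"gripper": 0.6,"tx": 0.8,"ty": -0.74,"tz": -0.23,"ax": 0,"ay": 0,"az": 0},
  {"gripper": 0.6,"tx": 0.8,"ty": 0,"tz": 0,"ax": 0,"ay": 0,"az": 0},
  {"gripper": 0.6,"tx": 0.8,"ty": 0,"tz": 0,"ax": 0,"ay": 0,"az": 0},
  {"gripper": 0.6,"tx": 0.8,"ty": 0,"tz": 0,"ax": 0,"ay": 0,"az": 0},
  {"gripper": 0.6,"tx": 0.5,"ty": 0,"tz": 0,"ax": 0,"ay": 0,"az": 0},
  {"gripper": 0.6,"tx": 0.4,"ty": 0,"tz": 0,"ax": 0,"ay": 0,"az": 0},
  {"gripper": 0.6,"tx": 0.2,"ty": 0,"tz": 0,"ax": 0,"ay": 0,"az": 0},
  {"gripper": 0.6,"tx": 0,"ty": 0,"tz": 0,"ax": 0,"ay": 0,"az": 0},
])

```text
t: 7.02
eef_pos: [0.5697, 0.0147, 0.2362]
ee_rot: [1.921, 1.569, -2.809]
force: [1.1, -0.0, 0.2]
width: 0.0526
```

```bash
python3 look.py w3.png knob; python3 - <<'E'
from h import *
save('scene','s3.png',(150,100,350,300),3)
E
```

```text
7.0167 [ 0.3691  0.3536 -0.4292 -0.0001 -0.7895 -1.9576] [ 1.0516 -0.0205  0.2377] 0.05263398948447174
[[-0.0015 -0.9998  0.0178  0.5697]
 [-0.0005  0.0178  0.9998  0.0147]
 [-1.      0.0015 -0.0005  0.2362]
 [ 0.      0.      0.      1.    ]]
knob 0.87 [220.5, 253.8] [(0, [0.5837, 0.0159]), (0.036, [0.5704, 0.0159]), (0.04, [0.5689, 0.0159]), (0.08, [0.5542, 0.0158])]
```

View pics/s3.png

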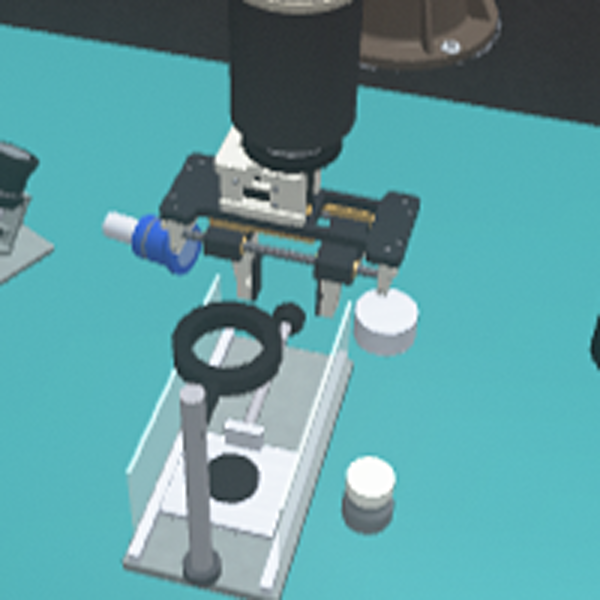

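View pics/w3.png

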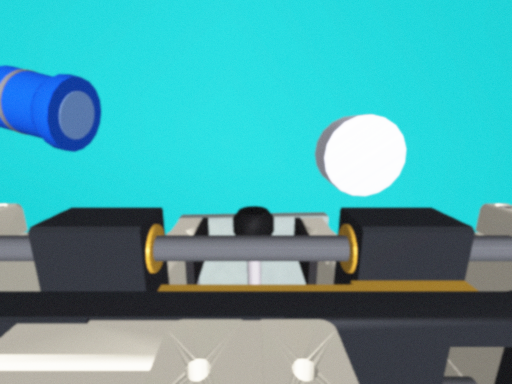

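Call:
play_rows([
  {"gripper": 0.6,"tx": 0.3,"ty": 0,"tz": 0,"ax": 0,"ay": 0,"az": 0},
  {"gripper": 0.6,"tx": 0.3,"ty": 0,"tz": 0,"ax": 0,"ay": 0,"az": 0},
  {"gripper": 0.6,"tx": 0.3,"ty": 0,"tz": 0,"ax": 0,"ay": 0,"az": 0},
  {"gripper": 0.25,"tx": 0,"ty": 0,"tz": 0,"ax": 0,"ay": 0,"az": 0},
  {"gripper": 0.15,"tx": 0,"ty": 0,"tz": 0,"ax": 0,"ay": 0,"az": 0},
  {"gripper": 0.15,"tx": 0,"ty": 0,"tz": 0,"ax": 0,"ay": 0,"az": 0},
  {"gripper": 0.15,"tx": 0,"ty": 0,"tz": 0,"ax": 0,"ay": 0,"az": 0},
  {"gripper": 0.15,"tx": 0,"ty": 0,"tz": 0,"ax": 0,"ay": 0,"az": 0},
], newtons=25)

```text
t: 7.83
eef_pos: [0.57, 0.0155, 0.2149]
ee_rot: [-0.534, 1.569, 1.018]
force: [-0.8, 4.2, -0.7]
width: 0.0266
```

Call:
play_rows([
  {"gripper": 0.15,"tx": 0,"ty": 0.2,"tz": 0,"ax": 0,"ay": 0,"az": 0},
  {"gripper": 0.15,"tx": 0,"ty": 0.4,"tz": 0,"ax": 0,"ay": 0,"az": 0},
  {"gripper": 0.15,"tx": 0,"ty": 0.5,"tz": 0,"ax": 0,"ay": 0,"az": 0},
  {"gripper": 0.15,"tx": 0,"ty": 0.5,"tz": 0,"ax": 0,"ay": 0,"az": 0},
  {"gripper": 0.15,"tx": 0,"ty": 0.5,"tz": 0,"ax": 0,"ay": 0,"az": 0},
  {"gripper": 0.15,"tx": 0,"ty": 0.5,"tz": 0,"ax": 0,"ay": 0,"az": 0},
  {"gripper": 0.15,"tx": 0,"ty": 0.5,"tz": 0,"ax": 0,"ay": 0,"az": 0},
  {"gripper": 0.15,"tx": 0,"ty": 0.5,"tz": 0,"ax": 0,"ay": 0,"az": 0},
  {"gripper": 0.15,"tx": 0,"ty": 0.5,"tz": 0,"ax": 0,"ay": 0,"az": 0},
  {"gripper": 0.15,"tx": 0,"ty": 0.4,"tz": 0,"ax": 0,"ay": 0,"az": 0},
  {"gripper": 0.15,"tx": 0,"ty": 0.25,"tz": 0,"ax": 0,"ay": 0,"az": 0},
  {"gripper": 0.15,"tx": 0,"ty": 0,"tz": 0,"ax": 0,"ay": 0,"az": 0},
])

```text
t: 8.83
eef_pos: [0.4501, 0.0161, 0.2148]
ee_rot: [3.078, 1.57, -1.652]
force: [0.1, -4.4, -2.2]
width: 0.0266
```

```bash
python3 look.py w4.png knob pad; python3 - <<'E'
from h import *
save('scene','s4.png',(150,100,350,300),3)
E
```

```text
8.8333 [ 0.4761  0.2179 -0.7117  0.0011 -0.6416 -2.0653] [ 0.0899 -4.4276 -2.2214] 0.02662797339708217
[[-0.0001 -0.9998  0.0175  0.4501]
 [-0.0008  0.0175  0.9998  0.0161]
 [-1.      0.     -0.0008  0.2148]
 [ 0.      0.      0.      1.    ]]
knob 0.57 [235.0, 252.9] [(0, [0.4683, 0.0164]), (0.036, [0.4529, 0.0164]), (0.04, [0.4511, 0.0165]), (0.08, [0.4339, 0.0165])]
```

View pics/s4.png

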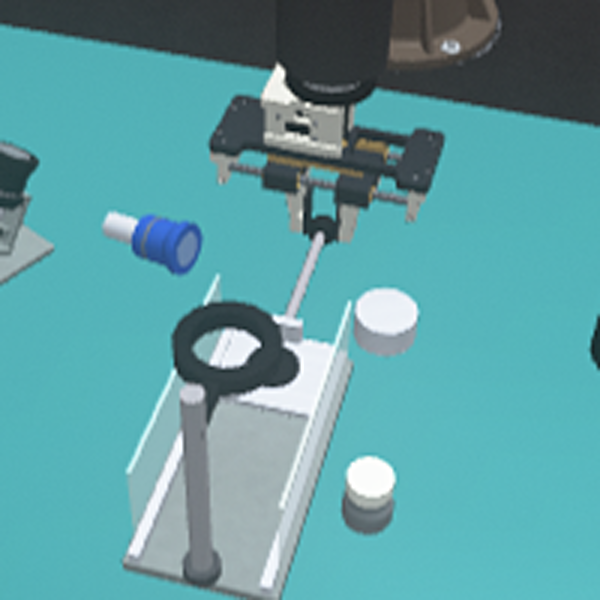

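Call:
play_rows([
  {"gripper": 0.15,"tx": 0,"ty": 0.12,"tz": -0.03,"ax": 0,"ay": 0,"az": 0},
  {"gripper": 0.15,"tx": 0,"ty": 0,"tz": 0,"ax": 0,"ay": 0,"az": 0},
  {"gripper": 0.15,"tx": 0,"ty": 0,"tz": 0,"ax": 0,"ay": 0,"az": 0},
])

```text
t: 9.28
eef_pos: [0.4494, 0.0161, 0.215]
ee_rot: [-1.514, 1.568, 0.039]
force: [9.3, -8.1, -9.4]
width: 0.0265
```

Call:
play_rows([
  {"gripper": 0.6,"tx": 0,"ty": -0.08,"tz": 0,"ax": 0,"ay": 0,"az": 0},
  {"gripper": 0.6,"tx": 0,"ty": 0,"tz": 0,"ax": 0,"ay": 0,"az": 0},
  {"gripper": 0.6,"tx": 0,"ty": 0,"tz": 0,"ax": 0,"ay": 0,"az": 0},
  {"gripper": 0.6,"tx": -0.6,"ty": 0,"tz": 0,"ax": 0,"ay": 0,"az": 0},
  {"gripper": 0.8,"tx": -1,"ty": 0,"tz": 0,"ax": 0,"ay": 0,"az": 0},
  {"gripper": 1,"tx": -1,"ty": 0,"tz": -0.3,"ax": 0,"ay": 0,"az": 0},
  {"gripper": 1,"tx": -1,"ty": -0.3,"tz": -0.9,"ax": 0,"ay": 0,"az": 0},
  {"gripper": 1,"tx": -1,"ty": -0.4,"tz": -1,"ax": 0,"ay": 0,"az": 0},
  {"gripper": 1,"tx": -1,"ty": -0.4,"tz": -1,"ax": 0,"ay": 0,"az": 0},
  {"gripper": 1,"tx": -1,"ty": -0.4,"tz": -1,"ax": 0,"ay": 0,"az": 0},
  {"gripper": 1,"tx": -0.8,"ty": -0.4,"tz": -1,"ax": 0,"ay": 0,"az": 0},
  {"gripper": 1,"tx": 0,"ty": -0.4,"tz": -1,"ax": 0,"ay": 0,"az": 0},
  {"gripper": 1,"tx": 0,"ty": -0.4,"tz": -1,"ax": 0,"ay": 0,"az": 0},
  {"gripper": 1,"tx": 0,"ty": -0.4,"tz": -1,"ax": 0,"ay": 0,"az": 0},
  {"gripper": 1,"tx": 0,"ty": -0.5,"tz": -1,"ax": 0,"ay": 0,"az": 0},
  {"gripper": 1,"tx": 0,"ty": -0.5,"tz": -1,"ax": 0,"ay": 0,"az": 0},
  {"gripper": 1,"tx": 0,"ty": -0.6,"tz": -1,"ax": 0,"ay": 0,"az": 0},
  {"gripper": 1,"tx": 0,"ty": -0.3,"tz": 0,"ax": 0,"ay": 0,"az": 0},
  {"gripper": 1,"tx": 0,"ty": 0,"tz": 0,"ax": 0,"ay": 0,"az": 0},
])

```text
t: 10.87
eef_pos: [0.5711, -0.2671, 0.3987]
ee_rot: [1.323, 1.57, 2.875]
force: [0.2, 0.1, 0.4]
width: 0.0879
```

```bash
python3 look.py w5.png eyepiece rest; python3 - <<'E'
from h import *
save('top','t5.png',(200,90,400,250),4)
save('scene','s5.png',(90,130,310,310),3.5)
E
```

```text
10.8667 [-0.1284  0.2902 -0.1005 -0.0001 -1.181  -1.462 ] [0.2356 0.1359 0.4076] 0.08787180301992234
[[-0.0009 -0.9998  0.0197  0.5711]
 [ 0.0002  0.0197  0.9998 -0.2671]
 [-1.      0.0009  0.0002  0.3987]
 [ 0.      0.      0.      1.    ]]
eyepiece 0.88 [106.0, 349.9] [(0, [0.4865, -0.1349]), (0.036, [0.4883, -0.1474]), (0.04, [0.4884, -0.1488]), (0.08, [0.4904, -0.1626])]
eyepiece 0.56 [135.7, 244.9] [(0, [0.5224, -0.2753]), (0.036, [0.5208, -0.2745]), (0.04, [0.5206, -0.2744]), (0.08, [0.5188, -0.2734])]
eyepiece 0.46 [207.2, 468.3] [(0, [0.6308, 0.0468]), (0.036, [0.6188, 0.0171]), (0.04, [0.6175, 0.0138]), (0.08, [0.6043, -0.0191])]
```

View pics/w5.png

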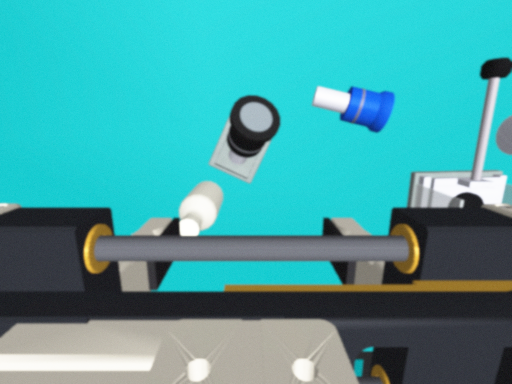

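View pics/t5.png

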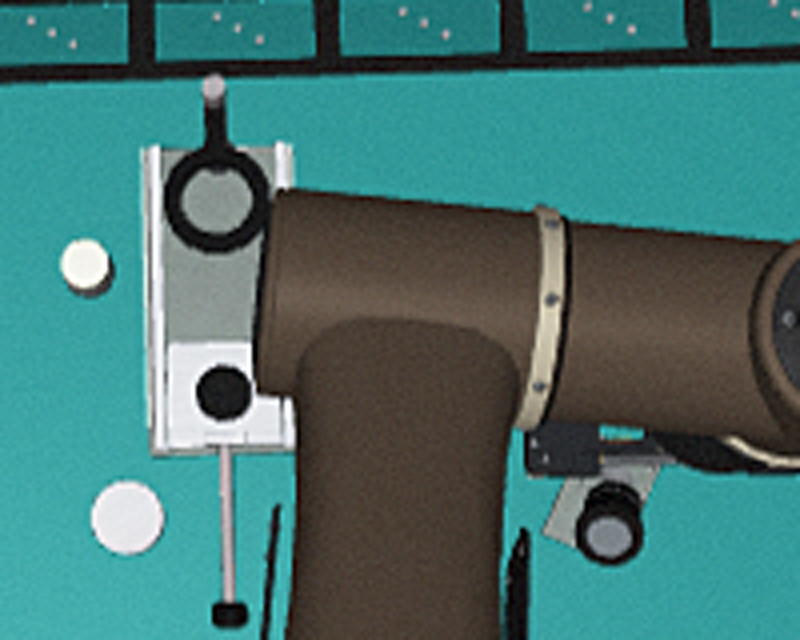

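View pics/s5.png

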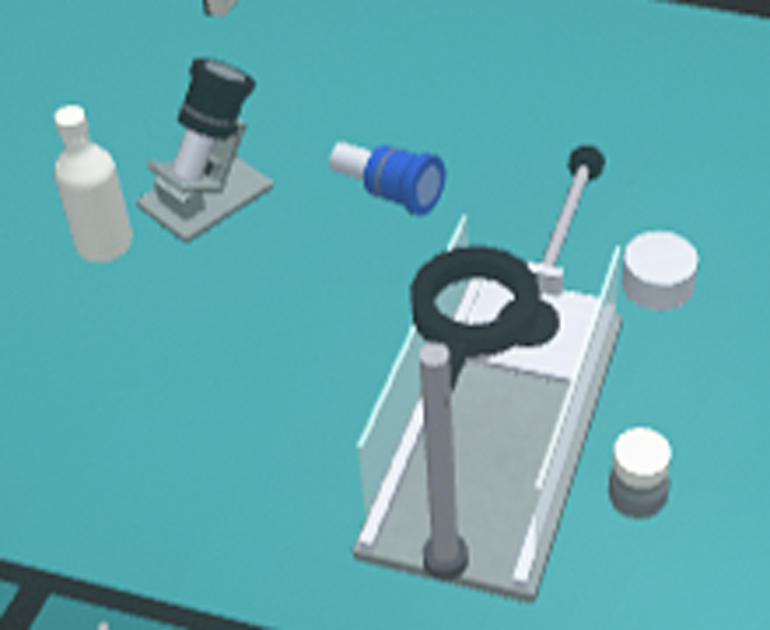

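```bash
python3 - <<'E'
from h import *
np.set_printoptions(precision=4,suppress=True)
w=cv2.imread('pics/w5.png');cv2.imwrite('pics/w5c.png',cv2.resize(w[80:200,195:295],None,fx=6,fy=5.0 if 0 else 5,interpolation=cv2.INTER_CUBIC) if 0 else cv2.resize(w[85:185,200:300],None,fx=6,fy=6,interpolation=cv2.INTER_CUBIC))
t=cv2.imread('pics/top0.png');cv2.imwrite('pics/t0c.png',cv2.resize(t[185:245,325:385],None,fx=10,fy=10,interpolation=cv2.INTER_CUBIC))
s=cv2.imread('pics/scene0.png');cv2.imwrite('pics/s0c.png',cv2.resize(s[140:205,120:180],None,fx=9,fy=9,interpolation=cv2.INTER_CUBIC))
# pad
t5=cv2.imread('pics/t5.png');g=cv2.cvtColor(t5,cv2.COLOR_BGR2GRAY)[350:440,180:250]<90
n,l,stt,ce=cv2.connectedComponentsWithStats(g.astype(np.uint8));i=1+np.argmax(stt[1:,4]);print(stt[i],ce[i])
c=(ce[i]+[180,350]+.5)/4-.5;px=[90+c[1],200+c[0]];print('pad',px,atz(ray('top',px),.036))
k=cv2.cvtColor(t5,cv2.COLOR_BGR2GRAY)[595:635,200:255]<90
n,l,stt,ce=cv2.connectedComponentsWithStats(k.astype(np.uint8));i=1+np.argmax(stt[1:,4]);print(stt[i],ce[i])
c=(ce[i]+[200,595]+.5)/4-.5;px=[90+c[1],200+c[0]];print('knob',px,atz(ray('top',px),.042))
E
```

```text
[  16   16   54   55 2324] [43.3038 42.7461]
pad [np.float64(187.8115318416523), np.float64(255.4509466437177)] [0.621  0.0142 0.036 ]
[ 12   5  37  29 922] [29.4219 19.6876]
knob [np.float64(243.29690889370931), np.float64(256.98047722342733)] [0.4511 0.0138 0.042 ]
```

View pics/w5c.png

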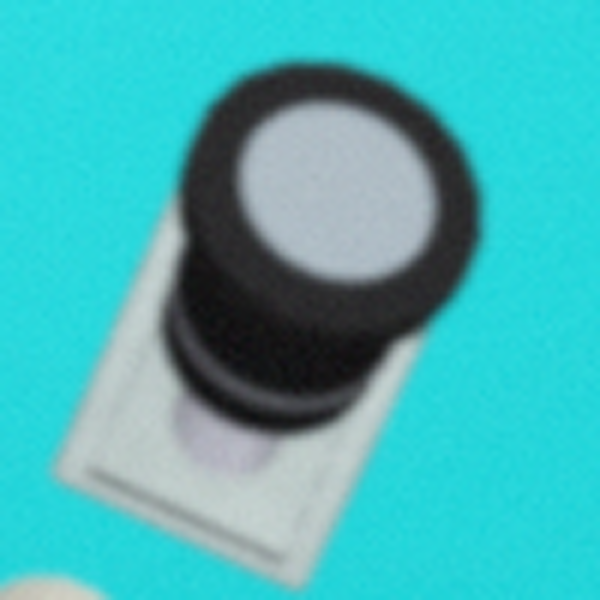

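View pics/t0c.png

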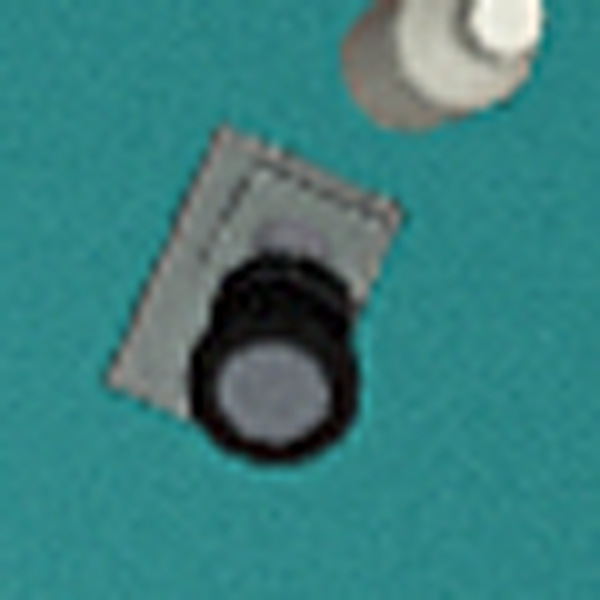

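View pics/s0c.png

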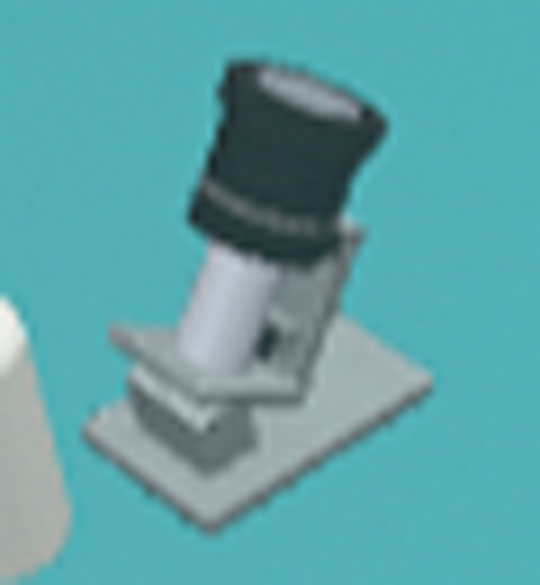

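```bash
cat > ep.py <<'E'
from h import *
np.set_printoptions(precision=4,suppress=True)
TW=np.array([[-0.0009,-0.9998,0.0197,0.5711],[0.0002,0.0197,0.9998,-0.2671],[-1,0.0009,0.0002,0.3987],[0,0,0,1]])
import h
h.tool=lambda st: TW
t=lambda x,y:[185+y/10-.45,325+x/10-.45]
w=lambda x,y:[85+y/6-.42,200+x/6-.42]
s=lambda x,y:[140+y/9-.44,120+x/9-.44]
rs=[ray('wrist',w(338,191),0),ray('top',t(274,390)),ray('scene',s(310,92))]
F,e=tri(rs);print('face',F,np.round(e,4)); print(tri(rs[:2]),tri(rs[1:]),tri(rs[::2]))
for z in (.004,):
  a=[atz(ray('top',t(*p)),z)[:2] for p in [(223,128),(402,210),(110,383)]]
  b=[atz(ray('wrist',w(*p),0),z)[:2] for p in [(55,472),(300,588)]]
  c=[atz(ray('scene',s(*p)),z)[:2] for p in [(85,432),(210,530),(432,385)]]
  for v in (a,b,c): print(np.array(v).tolist())
  def az(p,q): d=p-q;return np.degrees(np.arctan2(d[1],d[0]))
  print('long x:',az(a[0],a[2]),az(c[1],c[2]),' short:',az(a[0],a[1]),az(b[1],b[0]),az(c[1],c[0]), az(np.array(b[1]),np.array(b[0])))
E
python3 ep.py
```

```text
face [ 0.5    -0.2619  0.1072] [0.0005 0.002  0.0017]
(array([ 0.5002, -0.2618,  0.1166]), [np.float64(0.0005410830530578561), np.float64(0.0005410830530578407)]) (array([ 0.5004, -0.2618,  0.1074]), [np.float64(0.0017902095226261195), np.float64(0.0017902095226260352)]) (array([ 0.4992, -0.2612,  0.1063]), [np.float64(0.0006084511116037446), np.float64(0.000608451111603759)])
[[0.5867595550574263, -0.27259245916142716], [0.559391626685027, -0.32764133947936974], [0.5076444004284166, -0.23331171638770107]]
[[0.5585604927098144, -0.32620993893062533], [0.5870143117894134, -0.2703260044339374]]
[[0.5581876577716085, -0.3244085357693205], [0.5871661629814112, -0.2686387167484052], [0.5081156503806799, -0.23028291286800548]]
long x: -26.404438298961814 -25.8829519815334  short: 63.56541700563733 63.01666219329442 62.54320122136177 63.01666219329442
```

```bash
cat > ov.py <<'E'
from ep import *
def ring(O,ax,z,r,n=60):
    u=np.cross(ax,[0,0,1]);u/=np.linalg.norm(u);v=np.cross(ax,u)
    return [O+ax*z+r*(u*np.cos(a)+v*np.sin(a)) for a in np.linspace(0,2*np.pi,n)]
def draw(O,azd,tilt,tag):
    a,b=np.radians(azd),np.radians(tilt);ax=np.array([np.sin(b)*np.cos(a),np.sin(b)*np.sin(a),np.cos(b)])
    for f,n,(x0,y0,x1,y1),k in [('scene0','scene',(120,140,180,205),9),('w5','wrist',(200,85,300,185),6),('top0','top',(325,185,385,245),10)]:
        im=cv2.resize(cv2.imread(f'pics/{f}.png')[y0:y1,x0:x1],None,fx=k,fy=k,interpolation=cv2.INTER_CUBIC)
        for z,r,c in [(44,25,(0,0,255)),(30,25,(0,255,255)),(30,21,(0,255,0)),(-4,21,(255,0,255)),(-4,12,(255,0,0)),(-44,12,(255,255,255))]:
            p=np.array([proj(n,q,0) for q in ring(O,ax,z/1e3,r/1e3)])
            pts=np.stack([(p[:,1]-x0+.5)*k,(p[:,0]-y0+.5)*k],1).astype(np.int32)
            cv2.polylines(im,[pts],True,c,1)
        cv2.imwrite(f'pics/ov_{tag}_{n}.png',im)
if __name__=='__main__':
    import sys
    F0=F
    a,b=np.radians(153.4),np.radians(35);ax=np.array([np.sin(b)*np.cos(a),np.sin(b)*np.sin(a),np.cos(b)])
    O=F0-.044*ax;print(O);draw(O,153.4,35,'a')
    A=[cv2.imread(f'pics/ov_a_{n}.png') for n in('scene','wrist')]
    A=[cv2.resize(x,(400,480)) for x in A];cv2.imwrite('pics/ova.png',np.hstack(A))
E
python3 ov.py
```

```text
face [ 0.5    -0.2619  0.1072] [0.0005 0.002  0.0017]
(array([ 0.5002, -0.2618,  0.1166]), [np.float64(0.0005410830530578561), np.float64(0.0005410830530578407)]) (array([ 0.5004, -0.2618,  0.1074]), [np.float64(0.0017902095226261195), np.float64(0.0017902095226260352)]) (array([ 0.4992, -0.2612,  0.1063]), [np.float64(0.0006084511116037446), np.float64(0.000608451111603759)])
[[0.5867595550574263, -0.27259245916142716], [0.559391626685027, -0.32764133947936974], [0.5076444004284166, -0.23331171638770107]]
[[0.5585604927098144, -0.32620993893062533], [0.5870143117894134, -0.2703260044339374]]
[[0.5581876577716085, -0.3244085357693205], [0.5871661629814112, -0.2686387167484052], [0.5081156503806799, -0.23028291286800548]]
long x: -26.404438298961814 -25.8829519815334  short: 63.56541700563733 63.01666219329442 62.54320122136177 63.01666219329442
[ 0.5226 -0.2732  0.0712]
```

View pics/ova.png

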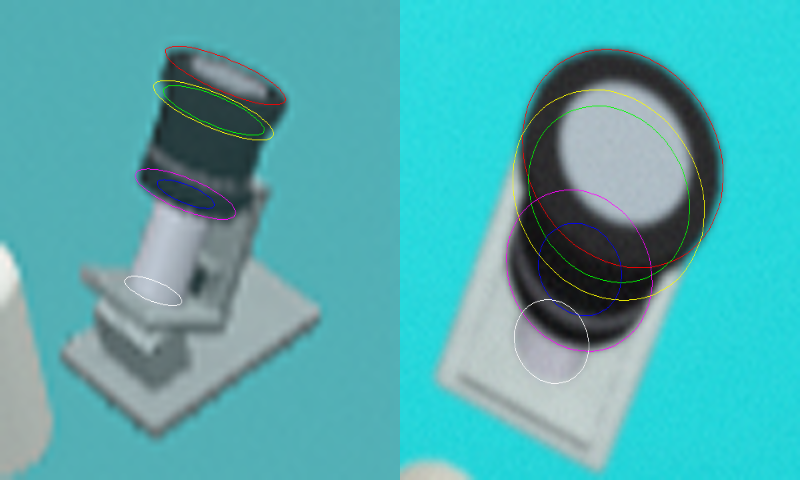

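View pics/ov_a_top.png

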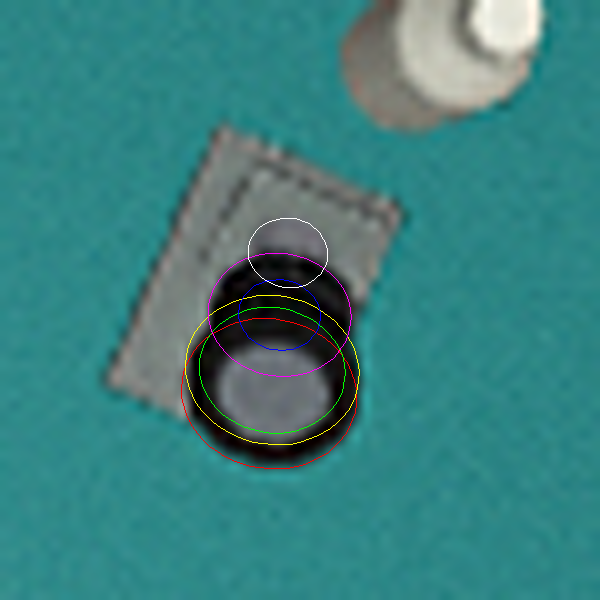

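```bash
cat > goal.py <<'E'
from h import *
np.set_printoptions(precision=3,suppress=True)
def goal(p,x,z):
    x=np.array(x,float);x/=np.linalg.norm(x);z=np.array(z,float);z-=x*(z@x);z/=np.linalg.norm(z)
    T=np.eye(4);T[:3,:3]=np.column_stack([x,np.cross(z,x),z]);T[:3,3]=p;return T
def rep(G):
    st=telemetry.get_state();T=tool(st)
    rv=R.from_matrix(T[:3,:3].T@G[:3,:3]).as_rotvec(degrees=True)/6
    d=G[:3,3]-T[:3,3]
    print('t',st['t'],'q',st['q'],'F',st['force'],'w',st['width']);print('pos',T[:3,3],'turn units',rv,'shift units cur axes',T[:3,:3].T@d/.025,'in goal axes',G[:3,:3].T@d/.025)
az,ti=np.radians(153.4),np.radians(35)
ax=np.array([np.sin(ti)*np.cos(az),np.sin(ti)*np.sin(az),np.cos(ti)])
ry=np.array([np.cos(np.radians(63.4)),np.sin(np.radians(63.4)),0])
O=np.array([.5226,-.2732,.0715])
def epg(s): return goal(O+(.177+s)*ax,-ax,ry)
E
python3 -c "
from goal import *
rep(epg(.07))"
```

```text
t 11.1167 q [-0.126  0.286 -0.104 -0.    -1.181 -1.462] F [-0.108  0.838  0.482] w 0.08770195001346924
pos [ 0.57  -0.265  0.4  ] turn units [ 4.137  1.307 -5.731] shift units cur axes [5.046 6.989 2.099] in goal axes [ 0.002  8.8   -1.129]
```

Call:
play_rows([
  {"gripper": 1,"tx": 0,"ty": 0,"tz": 0,"ax": 0.517,"ay": 0.163,"az": -0.716},
  {"gripper": 1,"tx": 0,"ty": 0,"tz": 0,"ax": 0.517,"ay": 0.163,"az": -0.716},
  {"gripper": 1,"tx": 0,"ty": 0,"tz": 0,"ax": 0.517,"ay": 0.163,"az": -0.716},
  {"gripper": 1,"tx": 0,"ty": 0,"tz": 0,"ax": 0.517,"ay": 0.163,"az": -0.716},
  {"gripper": 1,"tx": 0,"ty": 0,"tz": 0,"ax": 0.517,"ay": 0.163,"az": -0.716},
  {"gripper": 1,"tx": 0,"ty": 0,"tz": 0,"ax": 0.517,"ay": 0.163,"az": -0.716},
  {"gripper": 1,"tx": 0,"ty": 0,"tz": 0,"ax": 0.517,"ay": 0.163,"az": -0.716},
  {"gripper": 1,"tx": 0,"ty": 0,"tz": 0,"ax": 0.517,"ay": 0.163,"az": -0.716},
  {"gripper": 1,"tx": 0,"ty": 0.8,"tz": -0.11,"ax": 0,"ay": 0,"az": 0},
  {"gripper": 1,"tx": 0,"ty": 1,"tz": -0.13,"ax": 0,"ay": 0,"az": 0},
  {"gripper": 1,"tx": 0,"ty": 1,"tz": -0.13,"ax": 0,"ay": 0,"az": 0},
  {"gripper": 1,"tx": 0,"ty": 1,"tz": -0.13,"ax": 0,"ay": 0,"az": 0},
  {"gripper": 1,"tx": 0,"ty": 1,"tz": -0.13,"ax": 0,"ay": 0,"az": 0},
  {"gripper": 1,"tx": 0,"ty": 1,"tz": -0.13,"ax": 0,"ay": 0,"az": 0},
  {"gripper": 1,"tx": 0,"ty": 1,"tz": -0.13,"ax": 0,"ay": 0,"az": 0},
  {"gripper": 1,"tx": 0,"ty": 1,"tz": -0.13,"ax": 0,"ay": 0,"az": 0},
  {"gripper": 1,"tx": 0,"ty": 1,"tz": -0.11,"ax": 0,"ay": 0,"az": 0},
  {"gripper": 1,"tx": 0,"ty": 0,"tz": 0,"ax": 0,"ay": 0,"az": 0},
  {"gripper": 1,"tx": 0,"ty": 0,"tz": 0,"ax": 0,"ay": 0,"az": 0},
])

```text
t: 12.7
eef_pos: [0.4489, -0.2477, 0.3345]
ee_rot: [-1.609, 1.022, -0.486]
force: [-0.3, 0.4, -0.6]
width: 0.0877
```

```bash
python3 -c "
from goal import *
rep(epg(.07))
st=telemetry.get_state()
for k in (.044,.03,0): print(proj('wrist',O+k*ax,st))
"; python3 look.py w6.png eyepiece
```

```text
t 12.7 q [-0.467  0.005 -1.016  1.482 -0.01  -3.03 ] F [-0.287  0.409 -0.625] w 0.08766663492492668
pos [ 0.449 -0.248  0.334] turn units [ 0.194 -0.102 -0.591] shift units cur axes [0.722 3.452 0.486] in goal axes [0.511 3.499 0.409]
[np.float64(109.88921241261544), np.float64(272.06349224607936)]
[np.float64(111.87891075199548), np.float64(270.8724559559286)]
[np.float64(115.36228824139835), np.float64(268.7873011764027)]
12.7 [-0.4672  0.0046 -1.0162  1.4818 -0.0098 -3.0302] [-0.2867  0.4086 -0.6254] 0.08766663492492668
[[ 0.4616 -0.7716  0.4377  0.4489]
 [-0.2438  0.3641  0.8989 -0.2477]
 [-0.8529 -0.5216 -0.0201  0.3345]
 [ 0.      0.      0.      1.    ]]
eyepiece 0.65 [113.9, 269.1] [(0, [0.5599, -0.287]), (0.036, [0.5405, -0.2797]), (0.04, [0.5384, -0.2788]), (0.08, [0.5169, -0.2707])]
eyepiece 0.56 [77.8, 263.5] [(0, [0.519, -0.2758]), (0.036, [0.5049, -0.2699]), (0.04, [0.5033, -0.2692]), (0.08, [0.4875, -0.2626])]
```

View pics/w6.png

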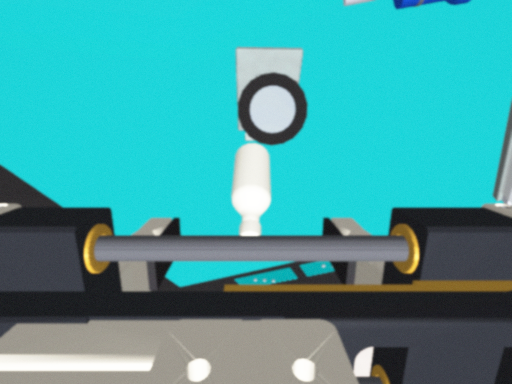

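```bash
cat > fk.py <<'E'
import numpy as np
from scipy.optimize import least_squares
from scipy.spatial.transform import Rotation as R
def rx(a):return R.from_euler('x',a).as_matrix()
def ry(a):return R.from_euler('y',a).as_matrix()
def rz(a):return R.from_euler('z',a).as_matrix()
D=[([1.576,.3586,.0119,0,-1.2241,-.2881],[[0,.9603,-.279,.1884],[0,-.279,-.9603,.6482],[-1,0,0,.4047]]),
([.4446,.1366,-.4076,0,-1.0262,-2.0169],[[.0003,-1,.0015,.5146],[.0001,.0015,1,.0327],[-1,-.0003,.0001,.3548]]),
([.3691,.3536,-.4292,-.0001,-.7895,-1.9576],[[-.0015,-.9998,.0178,.5697],[-.0005,.0178,.9998,.0147],[-1,.0015,-.0005,.2362]]),
([.4761,.2179,-.7117,.0011,-.6416,-2.0653],[[-.0001,-.9998,.0175,.4501],[-.0008,.0175,.9998,.0161],[-1,0,-.0008,.2148]]),
([-.1284,.2902,-.1005,-.0001,-1.181,-1.462],[[-.0009,-.9998,.0197,.5711],[.0002,.0197,.9998,-.2671],[-1,.0009,.0002,.3987]]),
([-.4672,.0046,-1.0162,1.4818,-.0098,-3.0302],[[.4616,-.7716,.4377,.4489],[-.2438,.3641,.8989,-.2477],[-.8529,-.5216,-.0201,.3345]])]
S4,S6=1,1
def fk(q,p,full=False):
    h,a1,off,L2,a3,L3,d6,c6=p
    A=rz(q[0]);x=A@np.array([a1,off,h]);A=A@ry(q[1]);x=x+A@[0,0,L2];A=A@ry(-q[2]);x=x+A@[L3,0,a3];A=A@rx(S4*q[3])@ry(-q[4])
    wc=x; A=A@rx(S6*q[5]+c6);x=x+A@[d6,0,0]
    T=np.eye(4);T[:3,:3]=A;T[:3,3]=x;return T
def res(p):
    r=[]
    for q,T in D:
        E=fk(q,p)[:3]-np.array(T);r+=list(E[:,3])+list(.2*E[:,:3].ravel())
    return np.array(r)
if __name__=='__main__':
    import itertools
    for S4,S6 in itertools.product((1,-1),(1,-1)):
        best=min((least_squares(res,[.35,0.05,-.19,.35,0.03,.35,.1,c]) for c in (0,1.57,3.14,-1.57)),key=lambda s:s.cost)
        print(S4,S6,best.cost,best.x.round(4),np.abs(best.fun).max())
E
python3 fk.py
```

```text
1 1 0.22155612211999037 [ 0.5201  0.0093 -0.164   0.6797 -0.0297  0.4445  0.5784  0.4613] 0.38924345495234663
1 -1 0.17072670084939603 [ 0.5201  0.0093 -0.164   0.6797 -0.0297  0.4445  0.5784  3.0971] 0.37208329307373944
-1 1 0.3288085487906647 [ 0.515   0.0244 -0.1621  0.65   -0.0296  0.4366  0.5486  1.0339] 0.33967303118848363
-1 -1 0.013875015869593 [ 0.515   0.0244 -0.1621  0.65   -0.0296  0.4366  0.5486  3.1416] 0.13450099014619168
```

```bash
cat >> fk.py <<'E'
    S4=S6=-1
    s=least_squares(res,[.35,0.05,-.19,.35,0.03,.35,.1,3.14]);r=s.fun.reshape(-1,12)
    np.set_printoptions(precision=3,suppress=True);print(r)
    D2=D;D=D[:5]
    s=least_squares(res,[.35,0.05,-.19,.35,0.03,.35,.1,3.14]);print(s.cost,s.x);D=D2
    print(fk(D[5][0],s.x),np.array(D[5][1]))
E
python3 fk.py|tail -20
```

```text
-1 -1 0.013875015869593 [ 0.515   0.0244 -0.1621  0.65   -0.0296  0.4366  0.5486  3.1416] 0.13450099014619168
[[-0.03   0.006 -0.006  0.    -0.    -0.    -0.    -0.     0.     0.
   0.     0.   ]
 [-0.019  0.024  0.004  0.     0.    -0.     0.    -0.    -0.     0.
  -0.     0.   ]
 [-0.01   0.028  0.011  0.    -0.    -0.     0.    -0.     0.     0.
  -0.    -0.   ]
 [-0.018  0.024  0.019  0.    -0.    -0.     0.    -0.     0.     0.
   0.     0.   ]
 [ 0.006  0.029 -0.003  0.    -0.    -0.     0.    -0.     0.     0.
  -0.    -0.   ]
 [-0.063 -0.135 -0.025 -0.     0.     0.     0.     0.    -0.    -0.
  -0.     0.   ]]
1.6830408918644058e-08 [ 0.29   0.    -0.192  0.602  0.     0.463  0.292  3.142]
[[ 0.462 -0.772  0.438  0.267]
 [-0.244  0.364  0.899 -0.353]
 [-0.853 -0.522 -0.02   0.248]
 [ 0.     0.     0.     1.   ]] [[ 0.462 -0.772  0.438  0.449]
 [-0.244  0.364  0.899 -0.248]
 [-0.853 -0.522 -0.02   0.335]]
```

```bash
python3 - <<'E'
s=open('fk.py').read()
s=s.replace("A=A@rx(S4*q[3])@ry(-q[4])","A=A@rx(S4*q[3]);x=x+A@[0,w,0];A=A@ry(-q[4])").replace("h,a1,off,L2,a3,L3,d6,c6=p","h,a1,off,L2,a3,L3,d6,c6,w=p").replace("S4,S6=1,1","S4,S6=-1,-1")
i=s.index("if __name__")
s=s[:i]+'''def fit():
    return least_squares(res,[.3,0,-.1,.6,0,.46,.29,3.1416,-.09])
if __name__=='__main__':
    s=fit();print(s.cost,s.x.round(4),np.abs(s.fun).max())
'''
open('fk.py','w').write(s)
E
python3 fk.py
```

```text
7.55901017330938e-09 [ 1.9900e-01 -1.0000e-04  0.0000e+00  6.0160e-01 -0.0000e+00  4.6370e-01
  2.0010e-01  3.1416e+00 -1.9180e-01] 4.206451646515674e-05
```

```bash
cat > ik.py <<'E'
from fk import *
P=np.array([.199,0,0,.6016,0,.4637,.2001,np.pi,-.1918])
lo=np.array([-3.07,-1.43,-1.02,-3.03,-3.05,-3.03])+.02;hi=np.array([3.07,2.12,1.25,1.67,0,3.03])-.02
def ik(G,n=40,seed=None,tol=1e-4):
    rng=np.random.default_rng(0);out=[]
    def f(q):
        T=fk(q,P);return np.r_[T[:3,3]-G[:3,3],.2*(T[:3,:3]-G[:3,:3]).ravel()]
    S=[seed] if seed is not None else []
    S+= [rng.uniform(lo,hi) for _ in range(n)]
    for s0 in S:
        r=least_squares(f,np.clip(s0,lo+1e-6,hi-1e-6),bounds=(lo,hi))
        if r.cost<tol**2 and not any(np.abs(o-r.x).max()<.02 for o in out): out.append(r.x)
    return out
E
python3 - <<'E'
from ik import *
from goal import goal,O,ax,ry as resty
np.set_printoptions(precision=2,suppress=True)
for tilt in (35,30,25,20,15,10):
  az=np.radians(153.4);b=np.radians(tilt);a=np.array([np.sin(b)*np.cos(az),np.sin(b)*np.sin(az),np.cos(b)])
  g=O+.018*ax
  for s in (1,-1):
    for d in (0,.07):
      sol=ik(goal(g+.159*a+d*ax,-a,s*resty),n=16);print(tilt,s,d,[x for x in sol])
E
```

```text
35 1 0 []
35 1 0.07 []
35 -1 0 []
35 -1 0.07 []
30 1 0 []
30 1 0.07 []
30 -1 0 []
30 -1 0.07 []
25 1 0 []
25 1 0.07 []
25 -1 0 []
25 -1 0.07 []
20 1 0 [array([-0.19,  0.2 , -0.94,  0.8 , -0.13, -2.63])]
20 1 0.07 [array([-0.05,  0.05, -0.85,  0.39, -0.37, -2.33])]
20 -1 0 [array([-0.19,  0.2 , -0.94,  0.8 , -0.13,  0.51])]
20 -1 0.07 [array([-0.05,  0.05, -0.85,  0.39, -0.37,  0.81])]
15 1 0 [array([-0.09,  0.24, -0.72,  0.25, -0.38, -2.17])]
15 1 0.07 [array([-0.05,  0.09, -0.71,  0.21, -0.53, -2.15])]
15 -1 0 [array([-0.09,  0.24, -0.72,  0.25, -0.38,  0.98])]
15 -1 0.07 [array([-0.05,  0.09, -0.71,  0.21, -0.53,  0.99])]
10 1 0 [array([-0.11,  0.27, -0.59,  0.12, -0.55, -2.02])]
10 1 0.07 [array([-0.07,  0.14, -0.61,  0.11, -0.67, -2.04])]
10 -1 0 [array([-0.11,  0.27, -0.59,  0.12, -0.55,  1.12])]
10 -1 0.07 [array([-0.07,  0.14, -0.61,  0.11, -0.67,  1.1 ])]
```

```bash
python3 - <<'E'
from ik import *
from goal import goal,O,ax,ry as resty
np.set_printoptions(precision=2,suppress=True)
pad=np.array([.621,.0142,.036])
for be in (20,25,35):
 for ph in (180,150,-150,90,-90):
  b=np.radians(be);f=np.radians(ph);a=np.array([np.sin(b)*np.cos(f),np.sin(b)*np.sin(f),np.cos(b)]); hz=np.array([np.cos(f),np.sin(f),0])
  for s in (1,-1):
    # s=+1: tool y horiz = -hz ; s=-1: +hz ; z = x cross y
    y=-s*hz; z=np.cross(-a,y)
    r=[]
    for up in (0,.1):
      sol=ik(goal(pad+[0,0,.062+up]+.159*a,-a,z),n=14); r.append(sol)
    print(be,ph,s,r[0],'| up',r[1])
E
```

```text
20 180 1 [array([ 0.37,  0.25, -0.78,  0.52, -0.25,  0.72])] | up [array([ 0.41,  0.13, -0.57,  0.26, -0.57,  0.97])]
20 180 -1 [array([ 0.37,  0.25, -0.78,  0.52, -0.25, -2.43])] | up [array([ 0.41,  0.13, -0.57,  0.26, -0.57, -2.18])]
20 150 1 [array([ 0.41,  0.27, -0.81,  0.8 , -0.39, -0.09])] | up [array([ 0.48,  0.16, -0.61,  0.48, -0.67,  0.21])]
20 150 -1 [] | up [array([ 0.48,  0.16, -0.61,  0.48, -0.67, -2.93])]
20 -150 1 [array([ 0.28,  0.28, -0.47, -0.18, -0.48,  1.95])] | up [array([ 0.29,  0.16, -0.38, -0.13, -0.7 ,  1.89])]
20 -150 -1 [array([ 0.28,  0.28, -0.47, -0.18, -0.48, -1.19])] | up [array([ 0.29,  0.16, -0.38, -0.13, -0.7 , -1.25])]
20 90 1 [array([ 0.5 ,  0.44, -0.43,  0.39, -0.91, -0.77])] | up [array([ 0.51,  0.34, -0.31,  0.34, -1.12, -0.69])]
20 90 -1 [array([ 0.5 ,  0.44, -0.43,  0.39, -0.91,  2.37])] | up [array([ 0.51,  0.34, -0.31,  0.34, -1.12,  2.46])]
20 -90 1 [] | up []
20 -90 -1 [array([ 0.11,  0.43, -0.12, -0.41, -1.02,  0.11])] | up [array([ 0.11,  0.33, -0.03, -0.38, -1.19,  0.02])]
25 180 1 [] | up [array([ 0.41,  0.09, -0.71,  0.44, -0.4 ,  0
[... 1068 characters left out ...]
[array([ 0.15,  0.25, -0.46, -0.65, -0.36,  2.51])] | up [array([ 0.2 ,  0.1 , -0.45, -0.41, -0.47,  2.2 ])]
35 -150 -1 [array([ 0.15,  0.25, -0.46, -0.65, -0.36, -0.63])] | up [array([ 0.2 ,  0.1 , -0.45, -0.41, -0.47, -0.94])]
35 90 1 [array([ 0.58,  0.52, -0.48,  0.59, -1.03, -1.01])] | up [array([ 0.59,  0.41, -0.37,  0.53, -1.21, -0.89])]
35 90 -1 [array([ 0.58,  0.52, -0.48,  0.59, -1.03,  2.13])] | up [array([ 0.59,  0.41, -0.37,  0.53, -1.21,  2.25])]
35 -90 1 [array([-0.07,  0.5 , -0.02, -0.67, -1.18, -2.77])] | up [array([-0.06,  0.4 ,  0.05, -0.63, -1.33, -2.89])]
35 -90 -1 [array([-0.07,  0.5 , -0.02, -0.67, -1.18,  0.37])] | up [array([-0.06,  0.4 ,  0.05, -0.63, -1.33,  0.25])]
```

```bash
cat >> goal.py <<'E'
def tl(t,azd=153.4):
    b=np.radians(t);a=np.radians(azd);return np.array([np.sin(b)*np.cos(a),np.sin(b)*np.sin(a),np.cos(b)])
def pick(s,alpha=15): 
    return goal(O+.018*ax+.159*tl(alpha)+s*ax,-tl(alpha),-ry)
E
python3 - <<'E'
from goal import *
import ik
G=pick(.08);rep(G);print(G)
from fk import fk
T=tool(telemetry.get_state());rv=R.from_matrix(T[:3,:3].T@G[:3,:3]).as_rotvec();print(np.degrees(np.linalg.norm(rv)))
q=telemetry.get_state()['q'];N=30
for sgn in (1,-1):
  r=rv if sgn==1 else rv*(1-2*np.pi/np.linalg.norm(rv))
  print(sgn,np.degrees(r)/6)
  qq=q.copy()
  for i in range(0,N+1,3):
    f=i/N;M=np.eye(4);M[:3,:3]=T[:3,:3]@R.from_rotvec(r*f).as_matrix();M[:3,3]=T[:3,3]*(1-f)+G[:3,3]*f+[0,0,.06*np.sin(np.pi*f)]
    s=ik.ik(M,n=6,seed=qq); 
    if not s: print(i,'none');continue
    qq=min(s,key=lambda v:np.abs(v-qq).max());print(i,qq)
E
```

```text
t 12.8 q [-0.467  0.005 -1.016  1.482 -0.01  -3.03 ] F [ 0.388 -0.556  0.262] w 0.08770874224016341
pos [ 0.449 -0.248  0.334] turn units [-29.513  -4.263  -0.208] shift units cur axes [0.565 1.281 0.433] in goal axes [ 0.911 -1.076 -0.4  ]
[[ 0.231  0.864 -0.448  0.436]
 [-0.116 -0.433 -0.894 -0.23 ]
 [-0.966  0.259  0.     0.305]
 [ 0.     0.     0.     1.   ]]
178.92224988056756
1 [-29.513  -4.263  -0.208]
0 none
3 [-0.148 -0.016 -0.889  0.661 -0.212 -2.164]
6 [-0.091 -0.032 -0.773  0.358 -0.331 -1.594]
9 [-0.084 -0.039 -0.684  0.184 -0.433 -1.12 ]
12 [-0.091 -0.038 -0.62   0.081 -0.52  -0.71 ]
15 [-0.097 -0.03  -0.582  0.027 -0.587 -0.349]
18 [-0.097 -0.016 -0.567  0.009 -0.632 -0.024]
21 [-0.091  0.002 -0.575  0.019 -0.651  0.271]
24 [-0.079  0.023 -0.602  0.053 -0.644  0.54 ]
27 [-0.063  0.047 -0.648  0.112 -0.612  0.783]
30 [-0.047  0.072 -0.712  0.2   -0.556  0.995]
-1 [29.869  4.314  0.211]
0 none
3 none
6 [-0.145 -0.031 -0.904  0.842 -0.334  3.007]
9 [-0.092 -0.037 -0.854  0.73  -0.442  2.767]
12 [-0.057 -0.036 -0.808  0.637 -0.531  2.519]
15 [-0.036 -0.029 -0.769  0.554 -0.597  2.266]
18 [-0.026 -0.016 -0.739  0.477 -0.639  2.012]
21 [-0.024  0.002 -0.718  0.404 -0.654  1.757]
24 [-0.029  0.023 -0.707  0.333 -0.643  1.502]
27 [-0.037  0.047 -0.706  0.265 -0.609  1.249]
30 [-0.047  0.072 -0.712  0.2   -0.556  0.995]
```

Call:
play_rows([
  {"gripper": 1,"tx": -0.5,"ty": 0,"tz": 0,"ax": -0.5,"ay": -0.07,"az": 0},
  {"gripper": 1,"tx": -0.5,"ty": 0,"tz": 0,"ax": -0.5,"ay": -0.07,"az": 0},
  {"gripper": 1,"tx": -0.5,"ty": 0,"tz": 0,"ax": -1,"ay": -0.14,"az": 0},
  {"gripper": 1,"tx": -0.5,"ty": 0,"tz": 0,"ax": -1,"ay": -0.14,"az": 0},
  {"gripper": 1,"tx": 0,"ty": 0,"tz": 0,"ax": -1,"ay": -0.14,"az": 0},
  {"gripper": 1,"tx": 0,"ty": 0,"tz": 0,"ax": -1,"ay": -0.14,"az": 0},
  {"gripper": 1,"tx": 0,"ty": 0,"tz": 0,"ax": -1,"ay": -0.14,"az": 0},
  {"gripper": 1,"tx": 0,"ty": 0,"tz": 0,"ax": -1,"ay": -0.14,"az": 0},
  {"gripper": 1,"tx": 0,"ty": 0,"tz": 0,"ax": -1,"ay": -0.14,"az": 0},
  {"gripper": 1,"tx": 0,"ty": 0,"tz": 0,"ax": -1,"ay": -0.14,"az": 0},
  {"gripper": 1,"tx": 0,"ty": 0,"tz": 0,"ax": -1,"ay": -0.14,"az": 0},
  {"gripper": 1,"tx": 0,"ty": 0,"tz": 0,"ax": -1,"ay": -0.14,"az": 0},
  {"gripper": 1,"tx": 0,"ty": 0,"tz": 0,"ax": -1,"ay": -0.14,"az": 0},
  {"gripper": 1,"tx": 0,"ty": 0,"tz": 0,"ax": -1,"ay": -0.14,"az": 0},
  {"gripper": 1,"tx": 0,"ty": 0,"tz": 0,"ax": -1,"ay": -0.14,"az": 0},
  {"gripper": 1,"tx": 0,"ty": 0,"tz": 0,"ax": -1,"ay": -0.14,"az": 0},
  {"gripper": 1,"tx": 0,"ty": 0,"tz": 0,"ax": -1,"ay": -0.14,"az": 0},
  {"gripper": 1,"tx": 0,"ty": 0,"tz": 0,"ax": -1,"ay": -0.14,"az": 0},
  {"gripper": 1,"tx": 0,"ty": 0,"tz": 0,"ax": -1,"ay": -0.14,"az": 0},
  {"gripper": 1,"tx": 0,"ty": 0,"tz": 0,"ax": -1,"ay": -0.14,"az": 0},
])

```text
t: 14.47
eef_pos: [0.4414, -0.2497, 0.3674]
ee_rot: [3.05, 1.168, -0.204]
force: [-0.2, -0.3, 0.4]
width: 0.0876
```

```bash
python3 -c "
from goal import *
rep(pick(.08))"
```

```text
t 14.4667 q [-0.113 -0.004 -0.598  0.066 -0.576 -0.048] F [-0.23  -0.346  0.371] w 0.08758775529107979
pos [ 0.441 -0.25   0.367] turn units [-11.742  -1.597  -0.471] shift units cur axes [ 2.129 -0.86   1.261] in goal axes [ 2.249 -1.193 -0.615]
```

Call:
play_rows([
  {"gripper": 1,"tx": 0,"ty": 0,"tz": 0,"ax": -0.978,"ay": -0.133,"az": -0.04},
  {"gripper": 1,"tx": 0,"ty": 0,"tz": 0,"ax": -0.978,"ay": -0.133,"az": -0.04},
  {"gripper": 1,"tx": 0,"ty": 0,"tz": 0,"ax": -0.978,"ay": -0.133,"az": -0.04},
  {"gripper": 1,"tx": 0,"ty": 0,"tz": 0,"ax": -0.978,"ay": -0.133,"az": -0.04},
  {"gripper": 1,"tx": 0,"ty": 0,"tz": 0,"ax": -0.978,"ay": -0.133,"az": -0.04},
  {"gripper": 1,"tx": 0,"ty": 0,"tz": 0,"ax": -0.978,"ay": -0.133,"az": -0.04},
  {"gripper": 1,"tx": 0,"ty": 0,"tz": 0,"ax": -0.978,"ay": -0.133,"az": -0.04},
  {"gripper": 1,"tx": 0,"ty": 0,"tz": 0,"ax": -0.978,"ay": -0.133,"az": -0.04},
  {"gripper": 1,"tx": 0,"ty": 0,"tz": 0,"ax": -0.978,"ay": -0.133,"az": -0.04},
  {"gripper": 1,"tx": 0,"ty": 0,"tz": 0,"ax": -0.978,"ay": -0.133,"az": -0.04},
  {"gripper": 1,"tx": 0,"ty": 0,"tz": 0,"ax": -0.978,"ay": -0.133,"az": -0.04},
  {"gripper": 1,"tx": 0,"ty": 0,"tz": 0,"ax": -0.978,"ay": -0.133,"az": -0.04},
  {"gripper": 1,"tx": 0.7,"ty": -0.4,"tz": -0.2,"ax": 0,"ay": 0,"az": 0},
  {"gripper": 1,"tx": 0.8,"ty": -0.4,"tz": -0.21,"ax": 0,"ay": 0,"az": 0},
  {"gripper": 1,"tx": 0.75,"ty": -0.39,"tz": -0.2,"ax": 0,"ay": 0,"az": 0},
  {"gripper": 1,"tx": 0,"ty": 0,"tz": 0,"ax": 0,"ay": 0,"az": 0},
  {"gripper": 1,"tx": 0,"ty": 0,"tz": 0,"ax": 0,"ay": 0,"az": 0},
])

```text
t: 15.88
eef_pos: [0.4354, -0.2297, 0.3052]
ee_rot: [1.575, 1.311, -0.464]
force: [0.6, -0.7, -0.1]
width: 0.0879
```

```bash
python3 -c "
from goal import *
rep(pick(.08))
st=telemetry.get_state()
for k in (.044,.03,0): print(proj('wrist',O+k*ax,st))
save('wrist','w7.png')
save('scene','s7.png',(70,60,270,260),3)
"
```

```text
t 15.8833 q [-0.047  0.073 -0.71   0.198 -0.558  0.994] F [ 0.624 -0.653 -0.117] w 0.08785413625106642
pos [ 0.435 -0.23   0.305] turn units [-0.044 -0.     0.021] shift units cur axes [-0.007  0.005 -0.008] in goal axes [-0.007  0.005 -0.008]
[np.float64(190.32152638951382), np.float64(249.65385371801304)]
[np.float64(179.9875100996444), np.float64(249.67502183277645)]
[np.float64(161.29968791533602), np.float64(249.71330181546483)]
```

View pics/w7.png

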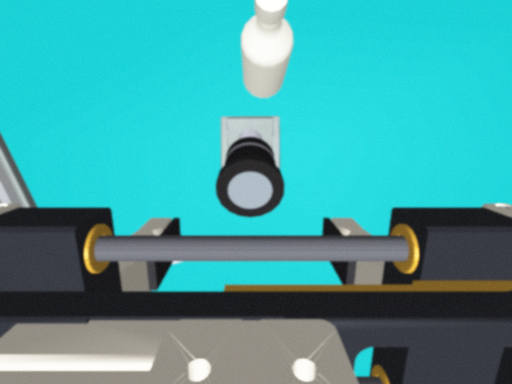

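View pics/s7.png

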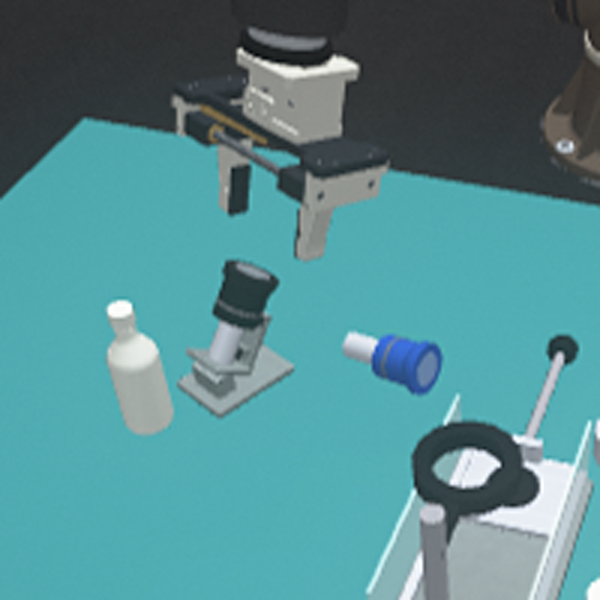

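```bash
python3 - <<'E' | tail -4
import h
from h import *
t0=h.tool
st=telemetry.get_state()
im=cv2.imread('pics/w7.png');m=(cv2.cvtColor(im,cv2.COLOR_BGR2HSV)[:,:,1]<60)&(im[:,:,1]>120);m[:165]=0;m[210:]=0;m[:,:220]=0;m[:,280:]=0
r,c=np.nonzero(m);print(r.mean(),c.mean(),m.sum())
r7=ray('wrist',[r.mean(),c.mean()],st)
import ep
a=ep.rs+[r7]
print(tri(a)); print('w5w7',tri([a[0],a[3]])); print('scene w7',tri([a[2],a[3]]));print('w7 top',tri([a[1],a[3]]))
E
```

```text
(array([ 0.5007, -0.2615,  0.1079]), [np.float64(0.0020754417489784113), np.float64(0.001881345101968519), np.float64(0.0017409514086601217), np.float64(0.002070903594350744)])
w5w7 (array([ 0.5007, -0.2621,  0.1939]), [np.float64(0.0003350999592143476), np.float64(0.00033509995921441644)])
scene w7 (array([ 0.5015, -0.2612,  0.1079]), [np.float64(0.0017627193580683014), np.float64(0.0017627193580682051)])
w7 top (array([ 0.5016, -0.2628,  0.1111]), [np.float64(0.0006800388761257043), np.float64(0.000680038876125412)])
```

Call:
play_rows([
  {"gripper": 1,"tx": 0.5,"ty": 0.182,"tz": 0,"ax": 0,"ay": 0,"az": 0},
  {"gripper": 1,"tx": 0.5,"ty": 0.182,"tz": 0,"ax": 0,"ay": 0,"az": 0},
  {"gripper": 1,"tx": 0.5,"ty": 0.182,"tz": 0,"ax": 0,"ay": 0,"az": 0},
  {"gripper": 1,"tx": 0.5,"ty": 0.182,"tz": 0,"ax": 0,"ay": 0,"az": 0},
  {"gripper": 1,"tx": 0.5,"ty": 0.182,"tz": 0,"ax": 0,"ay": 0,"az": 0},
  {"gripper": 1,"tx": 0.3,"ty": 0.11,"tz": 0,"ax": 0,"ay": 0,"az": 0},
  {"gripper": 1,"tx": 0.2,"ty": 0.073,"tz": 0,"ax": 0,"ay": 0,"az": 0},
  {"gripper": 1,"tx": 0,"ty": 0,"tz": 0,"ax": 0,"ay": 0,"az": 0},
  {"gripper": 1,"tx": 0,"ty": 0,"tz": 0,"ax": 0,"ay": 0,"az": 0},
])

```text
t: 16.73
eef_pos: [0.4765, -0.251, 0.241]
ee_rot: [1.58, 1.308, -0.461]
force: [0.1, 1.0, 0.6]
width: 0.0878
```

```bash
python3 -c "
from goal import *
rep(pick(0))
save('scene','s8.png',(90,80,240,230),4)
"
```

```text
t 16.7333 q [-0.096  0.237 -0.712  0.249 -0.386  0.975] F [0.087 0.97  0.605] w 0.0877604928638383
pos [ 0.476 -0.251  0.241] turn units [-0.063 -0.007 -0.009] shift units cur axes [ 0.042 -0.023 -0.033] in goal axes [ 0.042 -0.023 -0.033]
```

View pics/s8.png

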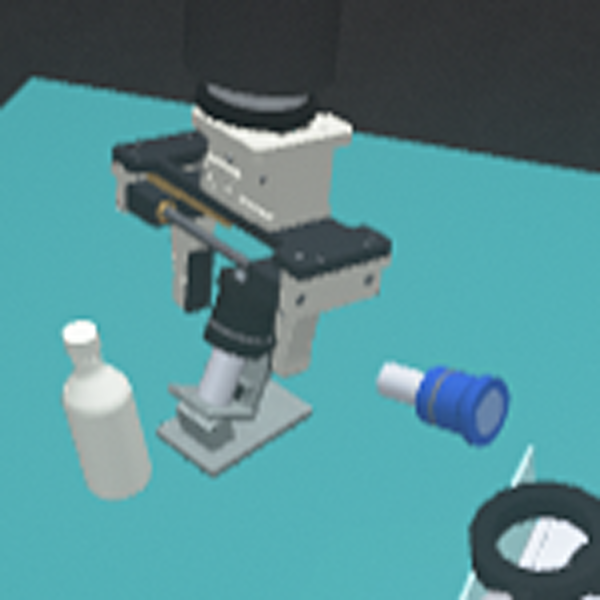

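Call:
play_rows([
  {"gripper": 0.6,"tx": 0.04,"ty": 0,"tz": 0,"ax": 0,"ay": 0,"az": 0},
  {"gripper": 0.5,"tx": 0,"ty": 0,"tz": 0,"ax": 0,"ay": 0,"az": 0},
  {"gripper": 0.4,"tx": 0,"ty": 0,"tz": 0,"ax": 0,"ay": 0,"az": 0},
  {"gripper": 0.3,"tx": 0,"ty": 0,"tz": 0,"ax": 0,"ay": 0,"az": 0},
  {"gripper": 0.3,"tx": 0,"ty": 0,"tz": 0,"ax": 0,"ay": 0,"az": 0},
  {"gripper": 0.3,"tx": 0,"ty": 0,"tz": 0,"ax": 0,"ay": 0,"az": 0},
  {"gripper": 0.3,"tx": 0,"ty": 0,"tz": 0,"ax": 0,"ay": 0,"az": 0},
], newtons=25)

```text
t: 17.37
eef_pos: [0.4768, -0.2509, 0.2398]
ee_rot: [1.581, 1.308, -0.46]
force: [-0.3, 0.7, 0.7]
width: 0.0483
```

```bash
python3 -c "
from goal import *
rep(pick(0))
save('scene','s9.png',(90,80,240,230),4)
"
```

```text
t 17.3667 q [-0.095  0.239 -0.714  0.251 -0.382  0.974] F [-0.318  0.75   0.711] w 0.04834726355002045
pos [ 0.477 -0.251  0.24 ] turn units [-0.059 -0.011 -0.013] shift units cur axes [-0.007 -0.021 -0.023] in goal axes [-0.007 -0.021 -0.023]
```

View pics/s9.png

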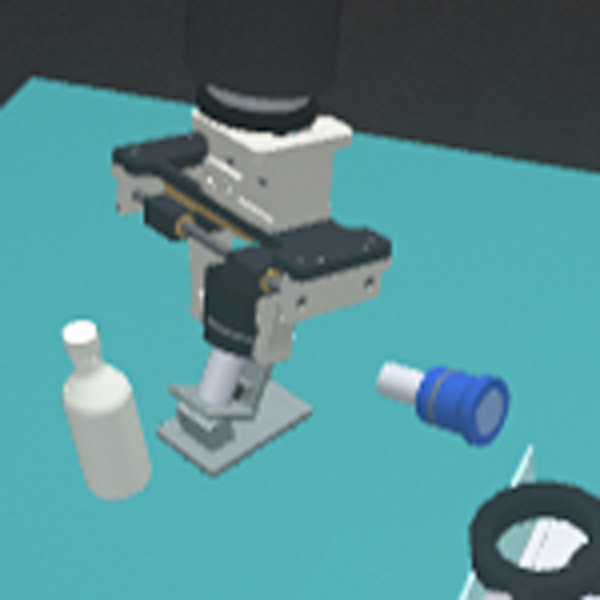

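Call:
play_rows([
  {"gripper": 0.3,"tx": 0,"ty": 0,"tz": 0,"ax": 0,"ay": 0,"az": 0},
  {"gripper": 0.3,"tx": 0,"ty": 0,"tz": 0,"ax": 0,"ay": 0,"az": 0},
])

```text
t: 17.58
eef_pos: [0.4768, -0.2509, 0.2398]
ee_rot: [1.581, 1.308, -0.46]
force: [0.6, 1.9, 2.3]
width: 0.0485
```

Call:
play_rows([
  {"gripper": 0.75,"tx": 0,"ty": 0,"tz": 0,"ax": 0,"ay": 0,"az": 0},
  {"gripper": 0.75,"tx": 0,"ty": 0,"tz": 0,"ax": 0,"ay": 0,"az": 0},
  {"gripper": 0.75,"tx": 0.15,"ty": 0.055,"tz": 0,"ax": 0,"ay": 0,"az": 0},
  {"gripper": 0.75,"tx": 0.15,"ty": 0.055,"tz": 0,"ax": 0,"ay": 0,"az": 0},
  {"gripper": 0.6,"tx": 0,"ty": 0,"tz": 0,"ax": 0,"ay": 0,"az": 0},
  {"gripper": 0.4,"tx": 0,"ty": 0,"tz": 0,"ax": 0,"ay": 0,"az": 0},
  {"gripper": 0.3,"tx": 0,"ty": 0,"tz": 0,"ax": 0,"ay": 0,"az": 0},
  {"gripper": 0.3,"tx": 0,"ty": 0,"tz": 0,"ax": 0,"ay": 0,"az": 0},
  {"gripper": 0.3,"tx": 0,"ty": 0,"tz": 0,"ax": 0,"ay": 0,"az": 0},
  {"gripper": 0.3,"tx": 0,"ty": 0,"tz": 0,"ax": 0,"ay": 0,"az": 0},
], newtons=25)

```text
t: 18.42
eef_pos: [0.4807, -0.253, 0.2331]
ee_rot: [1.581, 1.308, -0.461]
force: [1.0, -0.6, -1.2]
width: 0.0464
```

Call:
play_rows([
  {"gripper": 0.3,"tx": 0,"ty": 0,"tz": 0,"ax": 0,"ay": 0,"az": 0},
  {"gripper": 0.3,"tx": 0,"ty": 0,"tz": 0,"ax": 0,"ay": 0,"az": 0},
])

```text
t: 18.58
eef_pos: [0.4807, -0.253, 0.2331]
ee_rot: [1.58, 1.308, -0.461]
force: [1.5, 0.6, -1.3]
width: 0.0465
```

```bash
python3 -c "
from goal import *
rep(pick(0))
save('wrist','w10.png')
save('scene','s10.png',(110,110,210,210),6)
"
```

```text
t 18.5833 q [-0.1    0.256 -0.714  0.259 -0.366  0.969] F [ 1.517  0.604 -1.275] w 0.04648779144216676
pos [ 0.481 -0.253  0.233] turn units [-0.06  -0.009 -0.007] shift units cur axes [-0.312 -0.122 -0.028] in goal axes [-0.312 -0.122 -0.029]
```

View pics/s10.png

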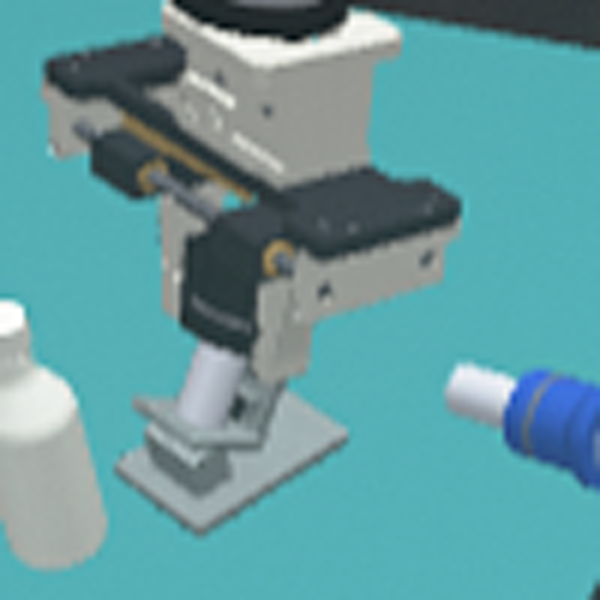

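View pics/w10.png

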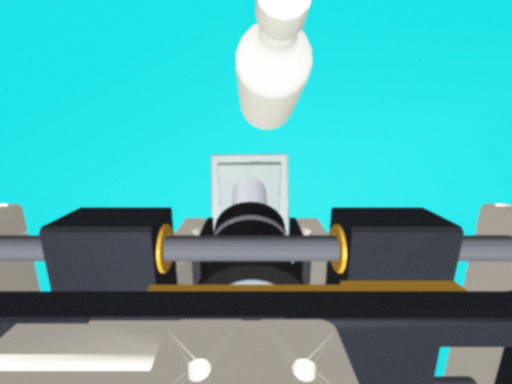

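Call:
play_rows([
  {"gripper": 0.65,"tx": 0,"ty": 0,"tz": 0,"ax": 0,"ay": 0,"az": 0},
  {"gripper": 0.65,"tx": 0,"ty": 0,"tz": 0,"ax": 0,"ay": 0,"az": 0},
  {"gripper": 0.65,"tx": 0.15,"ty": 0.055,"tz": 0,"ax": 0,"ay": 0,"az": 0},
  {"gripper": 0.65,"tx": 0,"ty": 0,"tz": 0,"ax": 0,"ay": 0,"az": 0},
  {"gripper": 0.4,"tx": 0,"ty": 0,"tz": 0,"ax": 0,"ay": 0,"az": 0},
  {"gripper": 0.3,"tx": 0,"ty": 0,"tz": 0,"ax": 0,"ay": 0,"az": 0},
  {"gripper": 0.3,"tx": 0,"ty": 0,"tz": 0,"ax": 0,"ay": 0,"az": 0},
  {"gripper": 0.3,"tx": 0,"ty": 0,"tz": 0,"ax": 0,"ay": 0,"az": 0},
  {"gripper": 0.3,"tx": 0,"ty": 0,"tz": 0,"ax": 0,"ay": 0,"az": 0},
  {"gripper": 0.3,"tx": 0,"ty": 0,"tz": 0,"ax": 0,"ay": 0,"az": 0},
], newtons=25)

```text
t: 19.52
eef_pos: [0.483, -0.254, 0.2299]
ee_rot: [1.581, 1.308, -0.46]
force: [2.8, 1.2, -1.4]
width: 0.0423
```

```bash
python3 -c "
from goal import *
rep(pick(0))
save('wrist','w11.png',(150,140,350,300),4)
save('scene','s11.png',(110,110,210,210),6)
"
```

```text
t 19.5167 q [-0.102  0.264 -0.713  0.263 -0.358  0.967] F [ 2.789  1.228 -1.424] w 0.04234194603070228
pos [ 0.483 -0.254  0.23 ] turn units [-0.059 -0.011 -0.011] shift units cur axes [-0.46  -0.185 -0.023] in goal axes [-0.46  -0.185 -0.024]
```

View pics/w11.png

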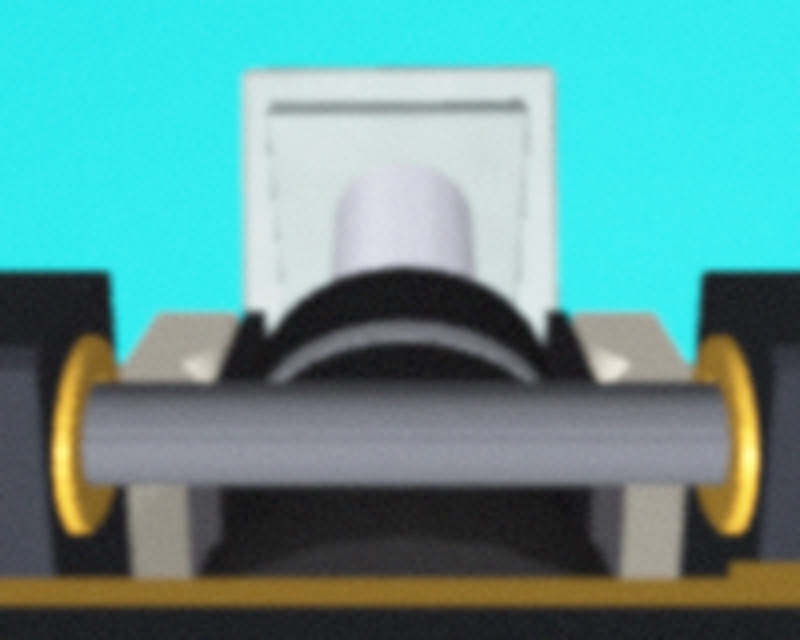

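View pics/s11.png

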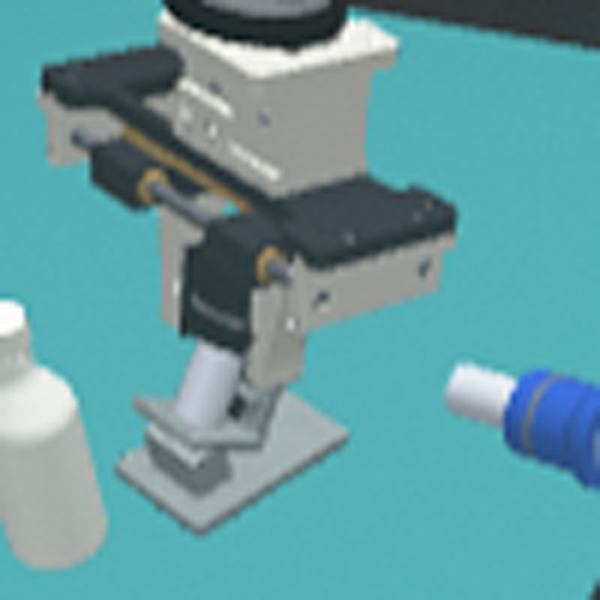

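Call:
play_rows([
  {"gripper": 0.3,"tx": -0.15,"ty": -0.055,"tz": 0,"ax": 0,"ay": 0,"az": 0},
  {"gripper": 0.3,"tx": -0.3,"ty": -0.109,"tz": 0,"ax": 0,"ay": 0,"az": 0},
  {"gripper": 0.3,"tx": -0.4,"ty": -0.146,"tz": 0,"ax": 0,"ay": 0,"az": 0},
  {"gripper": 0.3,"tx": -0.4,"ty": -0.146,"tz": 0,"ax": 0,"ay": 0,"az": 0},
  {"gripper": 0.3,"tx": -0.4,"ty": -0.146,"tz": 0,"ax": 0,"ay": 0,"az": 0},
  {"gripper": 0.3,"tx": -0.4,"ty": -0.146,"tz": 0,"ax": 0,"ay": 0,"az": 0},
  {"gripper": 0.3,"tx": -0.4,"ty": -0.146,"tz": 0,"ax": 0,"ay": 0,"az": 0},
  {"gripper": 0.3,"tx": -0.4,"ty": -0.146,"tz": 0,"ax": 0,"ay": 0,"az": 0},
  {"gripper": 0.3,"tx": 0,"ty": 0,"tz": 0,"ax": 0,"ay": 0,"az": 0},
], newtons=30)

```text
t: 20.37
eef_pos: [0.4431, -0.2341, 0.2941]
ee_rot: [1.584, 1.306, -0.457]
force: [0.5, 0.5, -1.9]
width: 0.0421
```

```bash
python3 -c "
from goal import *
rep(pick(0.06))
save('scene','s12.png',(100,80,230,210),5)
"
```

```text
t 20.3667 q [-0.058  0.101 -0.713  0.206 -0.52   0.991] F [ 0.522  0.501 -1.888] w 0.04205149492879159
pos [ 0.443 -0.234  0.294] turn units [-0.061 -0.019 -0.033] shift units cur axes [ 0.225  0.048 -0.025] in goal axes [ 0.225  0.049 -0.025]
```

View pics/s12.png

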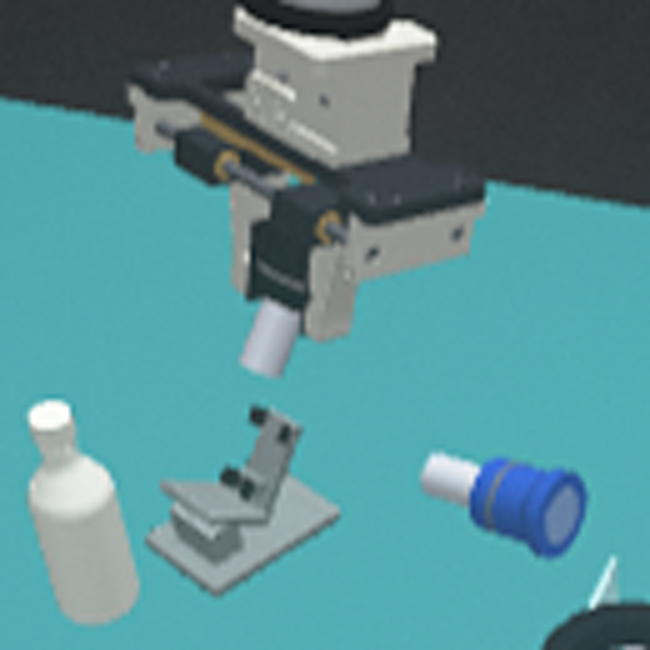

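```bash
cat > place.py <<'E'
from goal import *
Rg=R.from_euler('xyz',[1.581,1.308,-.46]).as_matrix(); pg=np.array([.483,-.254,.2299])
e_t=Rg.T@ax; O_t=Rg.T@(O+np.array([.0007,.0003,.0006])-pg)
def plg(orig,phi=-150):
    # tool orientation with eyepiece upright, -x leaning toward azimuth phi
    r=R.align_vectors([[0,0,1]],[e_t])[0].as_matrix()
    m=-r[:,0];a=np.arctan2(m[1],m[0]);r=R.from_euler('z',np.radians(phi)-a).as_matrix()@r
    T=np.eye(4);T[:3,:3]=r;T[:3,3]=np.array(orig)-r@O_t;return T
PAD=np.array([.621,.0155,.036])
E
python3 - <<'E'
from place import *
import ik,h
print('e_t',e_t,'tilt',np.degrees(np.arccos(-e_t[0])),'O_t',O_t)
np.set_printoptions(precision=3,suppress=True)
q=telemetry.get_state()['q']
for phi in (-150,-160,-140,-170):
  for up in (0,.07,.15):
    G=plg(PAD+[0,0,.044+up],phi);s=ik.ik(G,n=8);print(phi,up,G[:3,3],s)
G0=plg(PAD+[0,0,.044])
h.tool=lambda st:st
for dx in (.05,.08,.11):
  for dy in (0.02,.04,.06):
   for up in (.15,.2):
    G=G0.copy();G[:3,3]+=[dx,dy,up];print(dx,dy,up,proj('wrist',PAD,G),len(ik.ik(G,n=4)))
E
```

```text
e_t [-0.94  -0.341  0.001] tilt 19.94310646176362 O_t [ 0.164  0.002 -0.001]
-150 0 [ 0.574 -0.011  0.235] [array([ 0.287,  0.297, -0.484, -0.182, -0.457, -1.187])]
-150 0.07 [ 0.574 -0.011  0.305] [array([ 0.29 ,  0.204, -0.428, -0.14 , -0.605, -1.238])]
-150 0.15 [ 0.574 -0.011  0.385] [array([ 0.291,  0.122, -0.334, -0.112, -0.779, -1.275])]
-160 0 [ 0.57  -0.002  0.235] [array([ 0.338,  0.284, -0.579, -0.011, -0.36 , -1.554])]
-160 0.07 [ 0.57  -0.002  0.305] [array([ 0.338,  0.188, -0.504, -0.007, -0.53 , -1.557])]
-160 0.15 [ 0.57  -0.002  0.385] [array([ 0.338,  0.105, -0.398, -0.006, -0.72 , -1.559])]
-140 0 [ 0.579 -0.019  0.235] [array([ 0.236,  0.315, -0.407, -0.293, -0.554, -0.884])]
-140 0.07 [ 0.579 -0.019  0.305] [array([ 0.241,  0.225, -0.357, -0.239, -0.689, -0.955])]
-140 0.15 [ 0.579 -0.019  0.385] [array([ 0.244,  0.145, -0.269, -0.2  , -0.852, -1.011])]
-170 0 [0.568 0.007 0.235] [array([ 0.37 ,  0.274, -0.696,  0.255, -0.267, -2.004])]
-170 0.07 [0.568 0.007 0.305] [array([ 0.379,  0.178, -0.581,  0.152, -0.475, -1.902])]
-170 0.15 [0.568 0.007 0.385] [array([ 0
[... 801 characters left out ...]
890524644654), np.float64(253.65079687919552)] 1
0.08 0.06 0.15 [np.float64(19.503695954363735), np.float64(236.08954010772572)] 1
0.08 0.06 0.2 [np.float64(17.609818860172993), np.float64(238.02172672748705)] 1
0.11 0.02 0.15 [np.float64(11.870996605620661), np.float64(288.5506411897343)] 1
0.11 0.02 0.2 [np.float64(11.012000058070186), np.float64(283.2463811130009)] 1
0.11 0.04 0.15 [np.float64(-1.0651286214806817), np.float64(270.581100457727)] 1
0.11 0.04 0.2 [np.float64(-0.11650152927208524), np.float64(267.70867206004755)] 1
0.11 0.06 0.15 [np.float64(-14.594319688879807), np.float64(251.78773337997123)] 1
0.11 0.06 0.2 [np.float64(-11.68184125860438), np.float64(251.56104585875238)] 1
```

```bash
python3 - <<'E'
from place import *
import ik
G=plg(PAD+[0,0,.044+.15]);rep(G)
T=tool(telemetry.get_state());rv=R.from_matrix(T[:3,:3].T@G[:3,:3]).as_rotvec();print(np.degrees(np.linalg.norm(rv)))
# lift 0.09 vertical first
up=np.array([0,0,.09]);print('lift tool',T[:3,:3].T@up/.025)
q=telemetry.get_state()['q'];p0=T[:3,3]+up;N=24
for i in range(0,N+1,4):
    f=i/N;M=np.eye(4);M[:3,:3]=T[:3,:3]@R.from_rotvec(rv*f).as_matrix();M[:3,3]=p0
    s=ik.ik(M,n=4,seed=q);q=s[0] if s else q;print(i,s[0] if s else None)
print(G[:3,:3].T@(G[:3,3]-p0)/.025)
E
```

```text
t 20.4167 q [-0.058  0.103 -0.713  0.207 -0.518  0.991] F [ 0.025 -0.12  -2.628] w 0.042091946277283056
pos [ 0.444 -0.234  0.293] turn units [20.726  0.836 -3.356] shift units cur axes [ -3.341   1.521 -10.342] in goal axes [-0.378 -9.672  5.171]
126.07431660013359
lift tool [-3.474  0.943 -0.013]
0 [-0.053  0.001 -0.564  0.149 -0.767  1.059]
4 [-0.071  0.018 -0.511  0.074 -0.839  0.769]
8 [-0.096  0.033 -0.46  -0.006 -0.897  0.484]
12 [-0.125  0.043 -0.416 -0.087 -0.937  0.199]
16 [-0.156  0.048 -0.382 -0.164 -0.958 -0.091]
20 [-0.184  0.047 -0.362 -0.232 -0.956 -0.389]
24 [-0.206  0.04  -0.355 -0.287 -0.932 -0.7  ]
[ 3.006 -8.444  5.167]
```

Call:
play_rows([
  {"gripper": 0.3,"tx": -0.87,"ty": 0.236,"tz": 0,"ax": 0,"ay": 0,"az": 0},
  {"gripper": 0.3,"tx": -0.87,"ty": 0.236,"tz": 0,"ax": 0,"ay": 0,"az": 0},
  {"gripper": 0.3,"tx": -0.87,"ty": 0.236,"tz": 0,"ax": 0,"ay": 0,"az": 0},
  {"gripper": 0.3,"tx": -0.87,"ty": 0.236,"tz": 0,"ax": 0,"ay": 0,"az": 0},
  {"gripper": 0.3,"tx": 0,"ty": 0,"tz": 0,"ax": 0.942,"ay": 0.038,"az": -0.153},
  {"gripper": 0.3,"tx": 0,"ty": 0,"tz": 0,"ax": 0.942,"ay": 0.038,"az": -0.153},
  {"gripper": 0.3,"tx": 0,"ty": 0,"tz": 0,"ax": 0.942,"ay": 0.038,"az": -0.153},
  {"gripper": 0.3,"tx": 0,"ty": 0,"tz": 0,"ax": 0.942,"ay": 0.038,"az": -0.153},
  {"gripper": 0.3,"tx": 0,"ty": 0,"tz": 0,"ax": 0.942,"ay": 0.038,"az": -0.153},
  {"gripper": 0.3,"tx": 0,"ty": 0,"tz": 0,"ax": 0.942,"ay": 0.038,"az": -0.153},
  {"gripper": 0.3,"tx": 0,"ty": 0,"tz": 0,"ax": 0.942,"ay": 0.038,"az": -0.153},
  {"gripper": 0.3,"tx": 0,"ty": 0,"tz": 0,"ax": 0.942,"ay": 0.038,"az": -0.153},
  {"gripper": 0.3,"tx": 0,"ty": 0,"tz": 0,"ax": 0.942,"ay": 0.038,"az": -0.153},
  {"gripper": 0.3,"tx": 0,"ty": 0,"tz": 0,"ax": 0.942,"ay": 0.038,"az": -0.153},
  {"gripper": 0.3,"tx": 0,"ty": 0,"tz": 0,"ax": 0.942,"ay": 0.038,"az": -0.153},
  {"gripper": 0.3,"tx": 0,"ty": 0,"tz": 0,"ax": 0.942,"ay": 0.038,"az": -0.153},
  {"gripper": 0.3,"tx": 0,"ty": 0,"tz": 0,"ax": 0.942,"ay": 0.038,"az": -0.153},
  {"gripper": 0.3,"tx": 0,"ty": 0,"tz": 0,"ax": 0.942,"ay": 0.038,"az": -0.153},
  {"gripper": 0.3,"tx": 0,"ty": 0,"tz": 0,"ax": 0.942,"ay": 0.038,"az": -0.153},
  {"gripper": 0.3,"tx": 0,"ty": 0,"tz": 0,"ax": 0.942,"ay": 0.038,"az": -0.153},
])

```text
t: 22.08
eef_pos: [0.4441, -0.2348, 0.3813]
ee_rot: [-2.161, 1.322, 0.517]
force: [0.3, -0.5, -2.1]
width: 0.0417
```

```bash
python3 -c "
from place import *
G=plg(PAD+[0,0,.044+.15]);rep(G)"
```

```text
t 22.0833 q [-0.168  0.053 -0.372 -0.191 -0.96  -0.201] F [ 0.273 -0.533 -2.051] w 0.04171345399861329
pos [ 0.444 -0.235  0.381] turn units [ 5.595  0.26  -0.929] shift units cur axes [  2.065 -10.139  -0.489] in goal axes [ 2.931 -8.467  5.198]
```

Call:
play_rows([
  {"gripper": 0.3,"tx": 0,"ty": 0,"tz": 0,"ax": 0.933,"ay": 0.043,"az": -0.155},
  {"gripper": 0.3,"tx": 0,"ty": 0,"tz": 0,"ax": 0.933,"ay": 0.043,"az": -0.155},
  {"gripper": 0.3,"tx": 0,"ty": 0,"tz": 0,"ax": 0.933,"ay": 0.043,"az": -0.155},
  {"gripper": 0.3,"tx": 0,"ty": 0,"tz": 0,"ax": 0.933,"ay": 0.043,"az": -0.155},
  {"gripper": 0.3,"tx": 0,"ty": 0,"tz": 0,"ax": 0.933,"ay": 0.043,"az": -0.155},
  {"gripper": 0.3,"tx": 0,"ty": 0,"tz": 0,"ax": 0.933,"ay": 0.043,"az": -0.155},
  {"gripper": 0.3,"tx": 0.15,"ty": -0.42,"tz": 0.25,"ax": 0,"ay": 0,"az": 0},
  {"gripper": 0.3,"tx": 0.28,"ty": -0.82,"tz": 0.5,"ax": 0,"ay": 0,"az": 0},
  {"gripper": 0.3,"tx": 0.28,"ty": -0.82,"tz": 0.5,"ax": 0,"ay": 0,"az": 0},
  {"gripper": 0.3,"tx": 0.28,"ty": -0.82,"tz": 0.5,"ax": 0,"ay": 0,"az": 0},
  {"gripper": 0.3,"tx": 0.28,"ty": -0.82,"tz": 0.5,"ax": 0,"ay": 0,"az": 0},
  {"gripper": 0.3,"tx": 0.28,"ty": -0.82,"tz": 0.5,"ax": 0,"ay": 0,"az": 0},
  {"gripper": 0.3,"tx": 0.28,"ty": -0.82,"tz": 0.5,"ax": 0,"ay": 0,"az": 0},
  {"gripper": 0.3,"tx": 0.28,"ty": -0.82,"tz": 0.5,"ax": 0,"ay": 0,"az": 0},
  {"gripper": 0.3,"tx": 0.28,"ty": -0.82,"tz": 0.5,"ax": 0,"ay": 0,"az": 0},
  {"gripper": 0.3,"tx": 0.28,"ty": -0.82,"tz": 0.5,"ax": 0,"ay": 0,"az": 0},
  {"gripper": 0.3,"tx": 0.26,"ty": -0.67,"tz": 0.45,"ax": 0,"ay": 0,"az": 0},
  {"gripper": 0.3,"tx": 0,"ty": 0,"tz": 0,"ax": 0,"ay": 0,"az": 0},
  {"gripper": 0.3,"tx": 0,"ty": 0,"tz": 0,"ax": 0,"ay": 0,"az": 0},
])

```text
t: 23.67
eef_pos: [0.5729, -0.0089, 0.3841]
ee_rot: [-1.572, 1.225, 0.526]
force: [0.3, -0.4, -2.0]
width: 0.0424
```

```bash
python3 -c "
from place import *
G=plg(PAD+[0,0,.044+.15]);rep(G)
st=telemetry.get_state();print('pad proj',proj('wrist',PAD,st));print(tool(st).tolist())
save('wrist','w13.png')
save('scene','s13.png',(170,90,300,280),3)
cv2.imwrite('pics/s13full.png',optics.grab_frame('scene')[:,:,::-1])
"
```

```text
t 23.6667 q [ 0.295  0.121 -0.336 -0.111 -0.779 -1.273] F [ 0.334 -0.419 -2.045] w 0.04236180696007932
pos [ 0.573 -0.009  0.384] turn units [ 0.061  0.007 -0.017] shift units cur axes [-0.027 -0.001 -0.077] in goal axes [-0.027 -0.002 -0.077]
pad proj [np.float64(121.02120772044233), np.float64(249.07442056649342)]
[[0.29353985974478525, -0.8129375540650583, -0.5029581333786467, 0.572890682215177], [0.17036767281340776, -0.4732250097341293, 0.8643106769109572, -0.008929694846534924], [-0.9406429752042779, -0.33939744158265833, -0.0004121237563930735, 0.38414704979202663], [0.0, 0.0, 0.0, 1.0]]
```

View pics/w13.png

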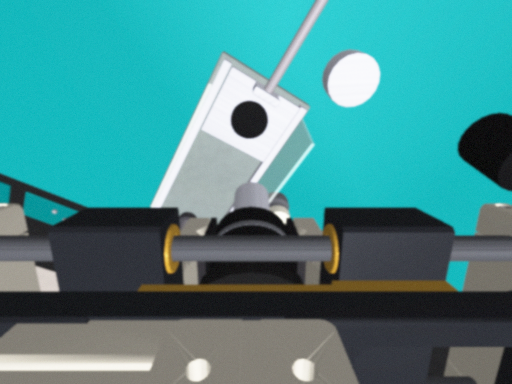

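View pics/s13.png

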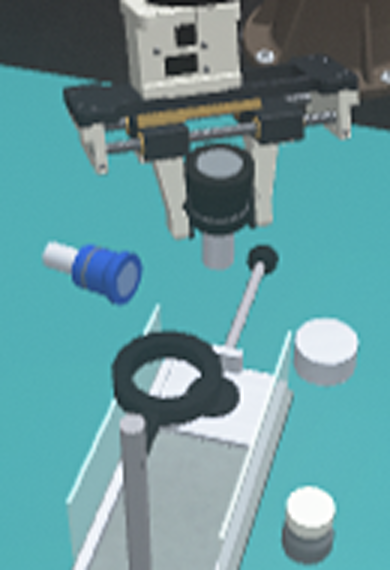

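```bash
python3 - <<'E'
from place import *
import h
st=telemetry.get_state()
im=cv2.imread('pics/w13.png');g=(cv2.cvtColor(im,cv2.COLOR_BGR2GRAY)<70)[95:145,222:280]
n,l,s,ce=cv2.connectedComponentsWithStats(g.astype(np.uint8));i=1+np.argmax(s[1:,4]);print(s[i],ce[i])
px=[95+ce[i][1],222+ce[i][0]];r7=ray('wrist',px,st);print('pad wrist z.036',px,atz(r7,.036))
a=ray('top',[187.81,255.45]);print('tri w/top',tri([a,r7]))
T=tool(st);Oc=T[:3,:3]@O_t+T[:3,3];e=T[:3,:3]@e_t;print('eyepiece O',Oc,'axis',e)
def ring(O,z,r,n=60):
    u=np.cross(e,[1,0,0]);u/=np.linalg.norm(u);v=np.cross(e,u)
    return [O+e*z+r*(u*np.cos(t)+v*np.sin(t)) for t in np.linspace(0,6.2832,n)]
for f,n_,(x0,y0,x1,y1),k in [('s13full','scene',(200,120,280,195),8),('w13','wrist',(190,160,320,300),5)]:
    o=cv2.resize(cv2.imread(f'pics/{f}.png')[y0:y1,x0:x1],None,fx=k,fy=k,interpolation=cv2.INTER_CUBIC)
    for z,r,c in [(44,25,(0,0,255)),(30,21,(0,255,0)),(-4,21,(255,0,255)),(-4,12,(255,0,0)),(-44,12,(255,255,255))]:
        p=np.array([proj(n_,q_,st) for q_ in ring(Oc,z/1e3,r/1e3)])
        cv2.polylines(o,[np.stack([(p[:,1]-x0+.5)*k,(p[:,0]-y0+.5)*k],1).astype(np.int32)],True,c,1)
    cv2.imwrite(f'pics/ov13_{n_}.png',o)
E
```

```text
[ 10   7  35  36 981] [26.84  24.328]
pad wrist z.036 [np.float64(119.3282364933741), np.float64(248.83995922528032)] [0.619 0.013 0.036]
tri w/top (array([0.622, 0.014, 0.028]), [np.float64(1.527412175858692e-05), np.float64(1.527412175866993e-05)])
eyepiece O [0.62  0.016 0.23 ] axis [-0.     0.002  1.   ]
```

View pics/ov13_scene.png

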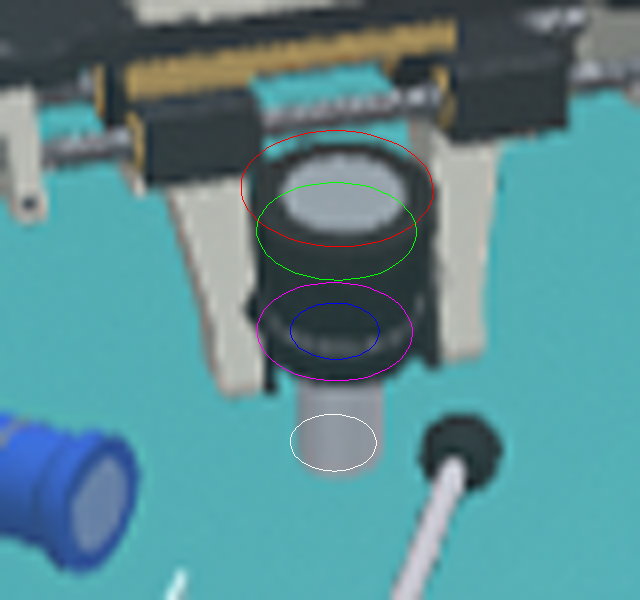

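View pics/ov13_wrist.png

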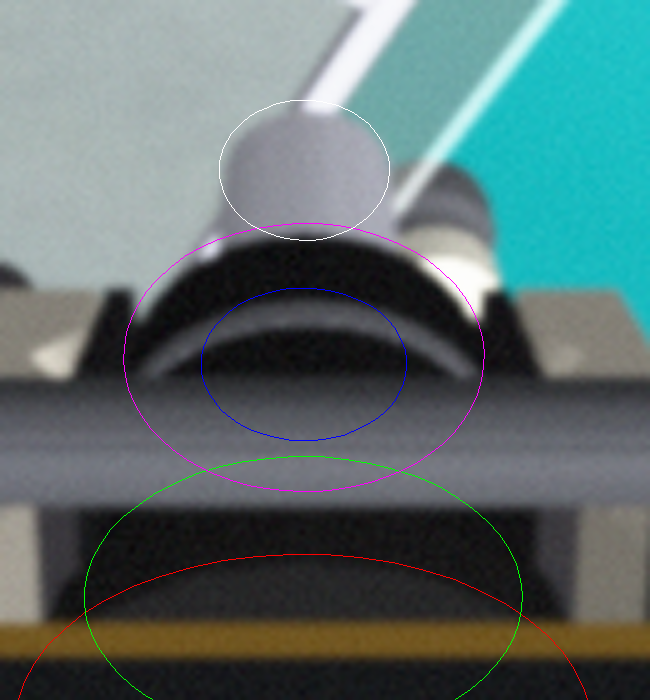

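Call:
play_rows([
  {"gripper": 0.3,"tx": 0.3,"ty": 0.11,"tz": -0.02,"ax": 0,"ay": 0,"az": 0},
  {"gripper": 0.3,"tx": 0.6,"ty": 0.221,"tz": -0.02,"ax": 0,"ay": 0,"az": 0},
  {"gripper": 0.3,"tx": 0.6,"ty": 0.221,"tz": -0.01,"ax": 0,"ay": 0,"az": 0},
  {"gripper": 0.3,"tx": 0.6,"ty": 0.221,"tz": 0,"ax": 0,"ay": 0,"az": 0},
  {"gripper": 0.3,"tx": 0.6,"ty": 0.221,"tz": 0,"ax": 0,"ay": 0,"az": 0},
  {"gripper": 0.3,"tx": 0.6,"ty": 0.221,"tz": 0,"ax": 0,"ay": 0,"az": 0},
  {"gripper": 0.3,"tx": 0.6,"ty": 0.221,"tz": 0,"ax": 0,"ay": 0,"az": 0},
  {"gripper": 0.3,"tx": 0.4,"ty": 0.147,"tz": 0,"ax": 0,"ay": 0,"az": 0},
  {"gripper": 0.3,"tx": 0.2,"ty": 0.074,"tz": 0,"ax": 0,"ay": 0,"az": 0},
  {"gripper": 0.3,"tx": 0,"ty": 0,"tz": 0,"ax": 0,"ay": 0,"az": 0},
  {"gripper": 0.3,"tx": 0,"ty": 0,"tz": 0,"ax": 0,"ay": 0,"az": 0},
])

```text
t: 24.73
eef_pos: [0.573, -0.0116, 0.2657]
ee_rot: [-1.574, 1.222, 0.522]
force: [-0.3, -0.4, -0.0]
width: 0.0418
```

```bash
python3 -c "
from place import *
G=plg([.620,.0145,.080]);rep(G)
save('wrist','w14.png',(150,100,350,250),4)
save('scene','s14.png',(190,140,290,290),4)
"
```

```text
t 24.7333 q [ 0.287  0.253 -0.464 -0.16  -0.52  -1.207] F [-0.296 -0.408 -0.011] w 0.04178752321959999
pos [ 0.573 -0.012  0.266] turn units [ 0.046 -0.006  0.003] shift units cur axes [1.158 0.433 0.005] in goal axes [1.158 0.432 0.002]
```

View pics/w14.png

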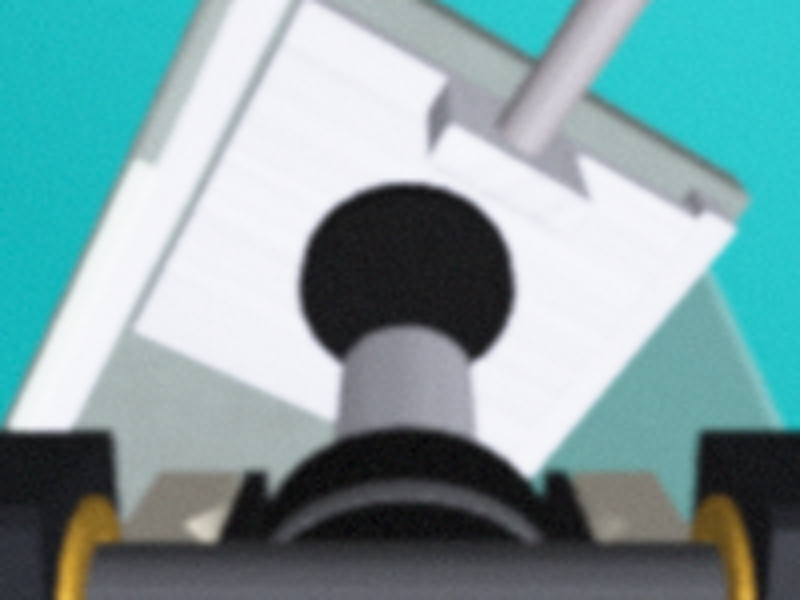

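View pics/s14.png

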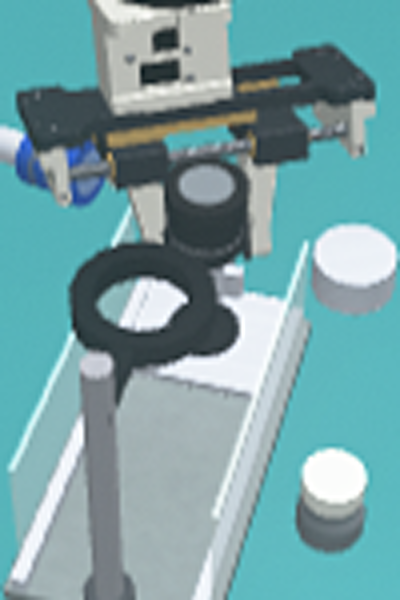

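Call:
play_rows([
  {"gripper": 0.3,"tx": 0.3,"ty": 0.11,"tz": 0,"ax": 0,"ay": 0,"az": 0},
  {"gripper": 0.3,"tx": 0.3,"ty": 0.11,"tz": 0,"ax": 0,"ay": 0,"az": 0},
  {"gripper": 0.2,"tx": 0.23,"ty": 0.08,"tz": 0,"ax": 0,"ay": 0,"az": 0},
  {"gripper": 0.3,"tx": 0,"ty": 0,"tz": 0,"ax": 0,"ay": 0,"az": 0},
  {"gripper": 0.3,"tx": 0,"ty": 0,"tz": 0,"ax": 0,"ay": 0,"az": 0},
])

```text
t: 25.25
eef_pos: [0.5726, -0.0114, 0.2426]
ee_rot: [-1.572, 1.224, 0.524]
force: [0.5, -0.3, -1.5]
width: 0.0418
```

```bash
python3 -c "
from place import *
G=plg([.620,.0145,.080]);rep(G)
st=telemetry.get_state();T=tool(st);Oc=T[:3,:3]@O_t+T[:3,3];print(Oc)
save('wrist','w15.png',(150,100,350,250),4)
for p in ([.62,.0145,.036],[.62,.0145,.036+.022/1e3]): print([ (v-o+.5)*4 for v,o in zip(proj('wrist',np.array(p),st),(100,150))])
print('foot',[ (v-o+.5)*4 for v,o in zip(proj('wrist',Oc-[0,0,.044],st),(100,150))])
for n,c,r in (('pad',[.62,.0145,.036],.022),('foot',Oc-[0,0,.044],.012)):
  q=np.array([proj('wrist',np.array(c)+r*np.array([np.cos(t),np.sin(t),0]),st) for t in np.linspace(0,6.28,40)]);q=(q-[100,150]+.5)*4;print(n,'rows',q[:,0].min(),q[:,0].max(),'cols',q[:,1].min(),q[:,1].max())
"
```

```text
t 25.25 q [ 0.287  0.285 -0.481 -0.176 -0.473 -1.189] F [ 0.451 -0.318 -1.451] w 0.041836350594218905
pos [ 0.573 -0.011  0.243] turn units [ 0.046  0.001 -0.011] shift units cur axes [ 0.293  0.11  -0.011] in goal axes [ 0.293  0.11  -0.011]
[0.62  0.015 0.088]
[np.float64(354.62821047263435), np.float64(402.61240142119357)]
[np.float64(354.6946328919214), np.float64(402.6119425173749)]
foot [np.float64(378.436692973247), np.float64(404.00440904333186)]
pad rows 247.2332838651556 449.4748606890239 cols 281.6947132342924 523.3198694677267
foot rows 320.44062478847195 432.50563644711826 cols 335.98530556352716 472.06322516633827
```

View pics/w15.png

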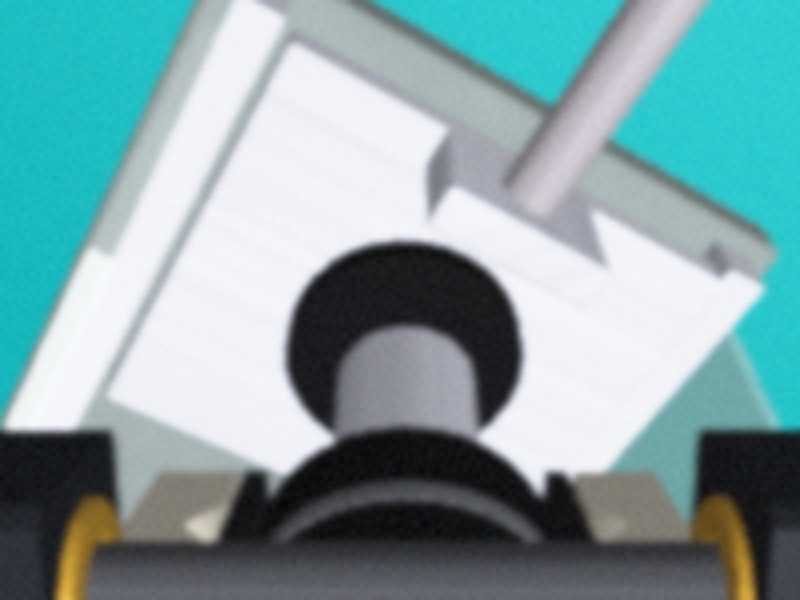

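Call:
play_rows([
  {"gripper": 0.3,"tx": 0.075,"ty": 0.027,"tz": 0,"ax": 0,"ay": 0,"az": 0},
  {"gripper": 0.3,"tx": 0.075,"ty": 0.027,"tz": 0,"ax": 0,"ay": 0,"az": 0},
  {"gripper": 0.3,"tx": 0.075,"ty": 0.027,"tz": 0,"ax": 0,"ay": 0,"az": 0},
  {"gripper": 0.3,"tx": 0,"ty": 0,"tz": 0,"ax": 0,"ay": 0,"az": 0},
])

```text
t: 25.63
eef_pos: [0.5727, -0.0114, 0.237]
ee_rot: [-1.573, 1.223, 0.523]
force: [-0.3, 0.1, -2.5]
width: 0.0419
```

```bash
python3 -c "
from place import *
G=plg([.620,.0145,.080]);rep(G)
save('wrist','w16.png',(150,100,350,250),4)
"
```

```text
t 25.6333 q [ 0.286  0.293 -0.485 -0.181 -0.461 -1.183] F [-0.328  0.14  -2.527] w 0.04187900834406526
pos [ 0.573 -0.011  0.237] turn units [ 0.045 -0.001 -0.002] shift units cur axes [ 0.083  0.035 -0.01 ] in goal axes [ 0.083  0.035 -0.01 ]
```

View pics/w16.png

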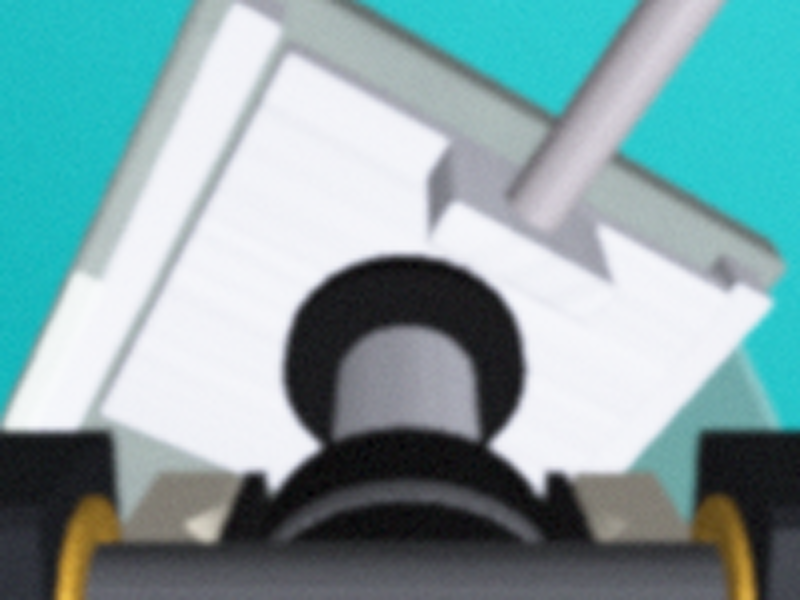

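Call:
play_rows([
  {"gripper": 0.3,"tx": 0.038,"ty": 0.014,"tz": 0,"ax": 0,"ay": 0,"az": 0},
  {"gripper": 0.3,"tx": 0.038,"ty": 0.014,"tz": 0,"ax": 0,"ay": 0,"az": 0},
  {"gripper": 0.3,"tx": 0.038,"ty": 0.014,"tz": 0,"ax": 0,"ay": 0,"az": 0},
  {"gripper": 0.3,"tx": 0,"ty": 0,"tz": 0,"ax": 0,"ay": 0,"az": 0},
])

```text
t: 26.02
eef_pos: [0.5734, -0.0112, 0.2353]
ee_rot: [-1.575, 1.22, 0.521]
force: [-1.2, 1.3, 4.0]
width: 0.0419
```

Call:
play_rows([
  {"gripper": 0.3,"tx": 0.038,"ty": 0.014,"tz": 0,"ax": 0,"ay": 0,"az": 0},
  {"gripper": 0.3,"tx": 0.038,"ty": 0.014,"tz": 0,"ax": 0,"ay": 0,"az": 0},
  {"gripper": 0.3,"tx": 0,"ty": 0,"tz": 0,"ax": 0,"ay": 0,"az": 0},
])

```text
t: 26.27
eef_pos: [0.5743, -0.011, 0.2347]
ee_rot: [-1.579, 1.217, 0.518]
force: [-3.1, 0.7, 12.3]
width: 0.0421
```

```bash
python3 -c "
from place import *
G=plg([.620,.0145,.080]);rep(G)
save('wrist','w17.png',(150,100,350,250),4)
save('scene','s17.png',(190,140,290,240),6)
"
```

```text
t 26.2667 q [ 0.286  0.297 -0.485 -0.184 -0.45  -1.178] F [-3.069  0.718 12.264] w 0.042091211390482025
pos [ 0.574 -0.011  0.235] turn units [ 0.06  -0.018  0.053] shift units cur axes [-0.026  0.063  0.007] in goal axes [-0.025  0.064  0.006]
```

View pics/w17.png

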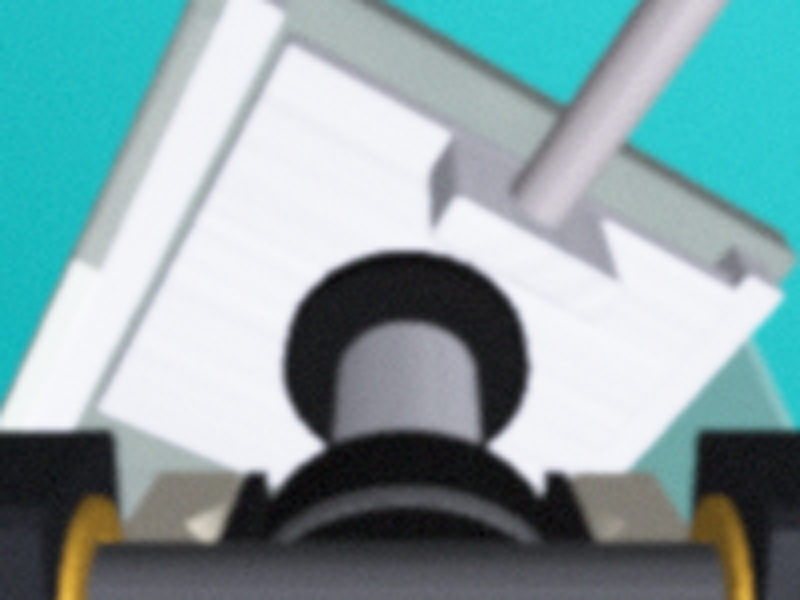

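View pics/s17.png

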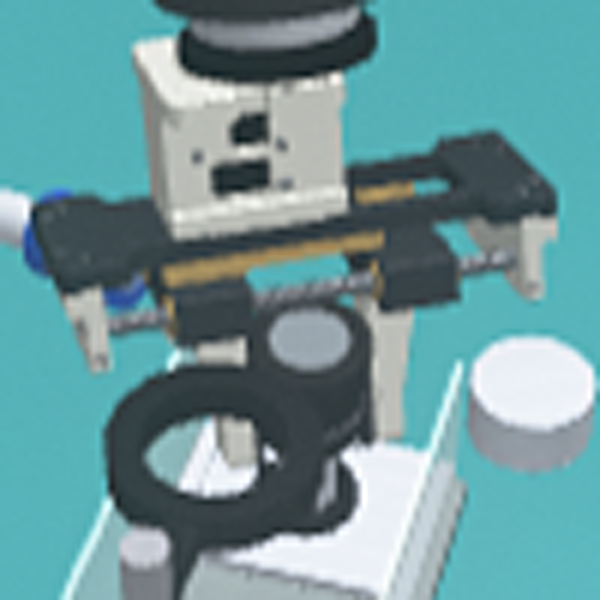

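```bash
python3 - <<'E'
from place import *
st=telemetry.get_state();T=tool(st)
P=lambda r,c,z=.036: atz(ray('wrist',[100+r/4-.5,150+c/4-.5],st),z)
yh=T[:3,1].copy();yh[2]=0;yh/=np.linalg.norm(yh);zh=T[:3,2]
pe,fe=P(250,407),P(322,408);print('pad edge',pe,'foot edge',fe,'dist along yh',(pe-fe)@yh*1e3)
l,r=P(362,285),P(362,527);print('pad width',np.linalg.norm(l-r)*1e3,'center z',((l+r)/2))
print('pad c from edge',pe-.022*yh,'foot c',fe-.012*yh)
a,b=P(360,337,.040),P(360,479,.040);print('barrel width',np.linalg.norm(a-b)*1e3)
print('eyep model',T[:3,:3]@O_t+T[:3,3],T[:3,:3]@e_t,'F',st['force'],'M',st['moment'])
E
```

```text
pad edge [0.601 0.003 0.036] foot edge [0.612 0.01  0.036] dist along yh 13.863324726688322
pad width 42.30197985363095 center z [0.62  0.014 0.036]
pad c from edge [0.62  0.014 0.036] foot c [0.623 0.016 0.036]
barrel width 24.16283064179154
eyep model [0.622 0.015 0.08 ] [-0.007  0.001  1.   ] F [-3.447  1.409 12.098] M [0.735 0.707 0.355]
```

Call:
play_rows([
  {"gripper": 0.3,"tx": -0.094,"ty": -0.034,"tz": 0,"ax": 0,"ay": 0,"az": 0},
  {"gripper": 0.3,"tx": -0.113,"ty": -0.04,"tz": 0,"ax": 0,"ay": 0,"az": 0},
  {"gripper": 0.3,"tx": -0.041,"ty": 0.113,"tz": 0,"ax": 0,"ay": 0,"az": 0},
  {"gripper": 0.3,"tx": 0,"ty": 0,"tz": 0,"ax": 0,"ay": 0,"az": 0},
  {"gripper": 0.3,"tx": 0,"ty": 0,"tz": 0,"ax": 0,"ay": 0,"az": 0},
])

```text
t: 26.78
eef_pos: [0.5698, -0.0131, 0.2375]
ee_rot: [-1.572, 1.223, 0.523]
force: [-0.1, -0.3, -1.3]
width: 0.0415
```

```bash
python3 -c "
from place import *
G=plg([.620,.0145,.080]);rep(G)
save('wrist','w18.png',(150,100,350,250),4)
save('scene','s18.png',(190,140,290,240),6)
"
```

```text
t 26.7833 q [ 0.284  0.288 -0.489 -0.182 -0.461 -1.181] F [-0.133 -0.322 -1.309] w 0.041510558336173446
pos [ 0.57  -0.013  0.237] turn units [ 0.043 -0.001 -0.005] shift units cur axes [ 0.145 -0.086 -0.009] in goal axes [ 0.145 -0.086 -0.009]
```

View pics/w18.png

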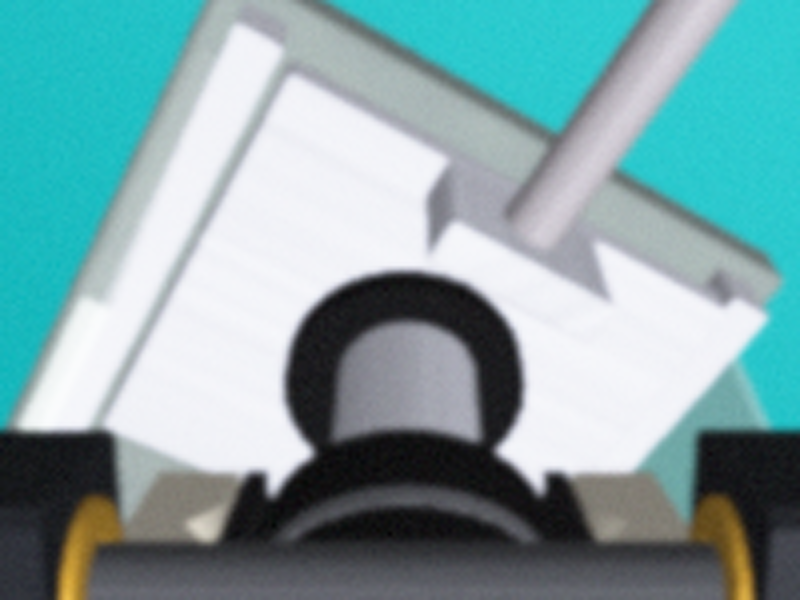

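View pics/s18.png

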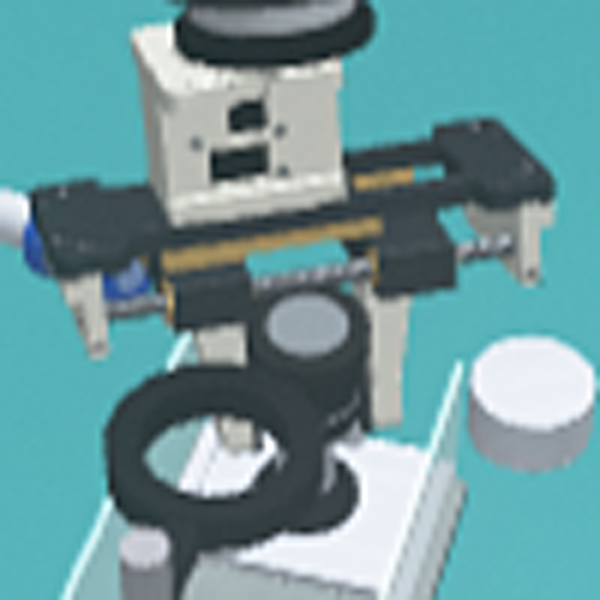

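Call:
play_rows([
  {"gripper": 0.3,"tx": 0.038,"ty": 0.014,"tz": 0,"ax": 0,"ay": 0,"az": 0},
  {"gripper": 0.3,"tx": 0.038,"ty": 0.014,"tz": 0,"ax": 0,"ay": 0,"az": 0},
  {"gripper": 0.3,"tx": 0.02,"ty": 0.007,"tz": 0,"ax": 0,"ay": 0,"az": 0},
  {"gripper": 0.3,"tx": 0,"ty": 0,"tz": 0,"ax": 0,"ay": 0,"az": 0},
])

```text
t: 27.22
eef_pos: [0.5702, -0.0129, 0.2353]
ee_rot: [-1.574, 1.222, 0.523]
force: [-0.1, 0.0, -0.5]
width: 0.0416
```

Near contact (weight partly taken). A little lower, then ease the grip.

Call:
play_rows([
  {"gripper": 0.3,"tx": 0.03,"ty": 0.011,"tz": 0,"ax": 0,"ay": 0,"az": 0},
  {"gripper": 0.3,"tx": 0,"ty": 0,"tz": 0,"ax": 0,"ay": 0,"az": 0},
  {"gripper": 0.3,"tx": 0,"ty": 0,"tz": 0,"ax": 0,"ay": 0,"az": 0},
], newtons=8)

```text
t: 27.47
eef_pos: [0.5703, -0.0129, 0.2346]
ee_rot: [-1.574, 1.222, 0.523]
force: [0.1, 0.4, -0.0]
width: 0.0422
```

Call:
play_rows([
  {"gripper": 0.3,"tx": 0.03,"ty": 0.011,"tz": 0,"ax": 0,"ay": 0,"az": 0},
  {"gripper": 0.3,"tx": 0,"ty": 0,"tz": 0,"ax": 0,"ay": 0,"az": 0},
  {"gripper": 0.3,"tx": 0,"ty": 0,"tz": 0,"ax": 0,"ay": 0,"az": 0},
], newtons=5)

```text
t: 27.72
eef_pos: [0.5703, -0.0129, 0.2338]
ee_rot: [-1.574, 1.222, 0.523]
force: [-0.3, -0.0, 1.2]
width: 0.0417
```

```bash
python3 -c "
from place import *
G=plg([.620,.0145,.080]);rep(G)
save('wrist','w19.png',(150,100,350,250),4)
st=telemetry.get_state();T=tool(st);print(T[:3,:3]@e_t)
"
```

```text
t 27.7167 q [ 0.284  0.294 -0.491 -0.185 -0.453 -1.177] F [-0.294 -0.014  1.219] w 0.04167130226606466
pos [ 0.57  -0.013  0.234] turn units [ 0.047 -0.003  0.006] shift units cur axes [-0.001 -0.115 -0.007] in goal axes [-0.001 -0.115 -0.007]
[-0.002  0.001  1.   ]
```

View pics/w19.png

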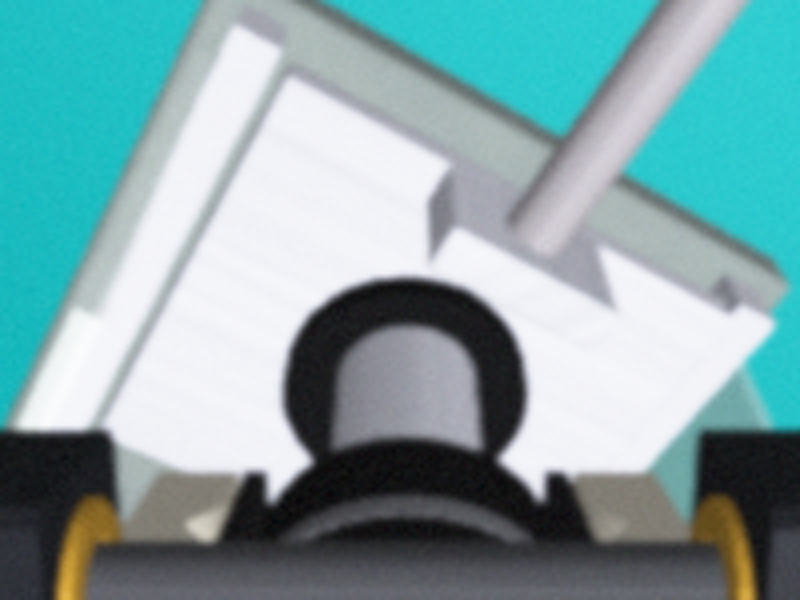

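Call:
play_rows([
  {"gripper": 0.3,"tx": 0.02,"ty": 0.007,"tz": 0,"ax": 0,"ay": 0,"az": 0},
  {"gripper": 0.3,"tx": 0,"ty": 0,"tz": 0,"ax": 0,"ay": 0,"az": 0},
  {"gripper": 0.3,"tx": 0,"ty": 0,"tz": 0,"ax": 0,"ay": 0,"az": 0},
], newtons=3)

```text
t: 28.02
eef_pos: [0.5702, -0.0129, 0.2332]
ee_rot: [-1.574, 1.222, 0.523]
force: [-0.4, 0.2, 2.1]
width: 0.0418
```

```bash
python3 -c "
from place import *
save('wrist','w20.png',(150,100,350,250),4)
rep(plg([.620,.0145,.080]))
"
```

```text
t 28.0667 q [ 0.284  0.295 -0.491 -0.186 -0.452 -1.176] F [-0.501  0.342  1.625] w 0.041950588274255476
pos [ 0.57  -0.013  0.233] turn units [ 0.047 -0.003  0.004] shift units cur axes [-0.021 -0.125 -0.006] in goal axes [-0.021 -0.125 -0.006]
```

View pics/w20.png

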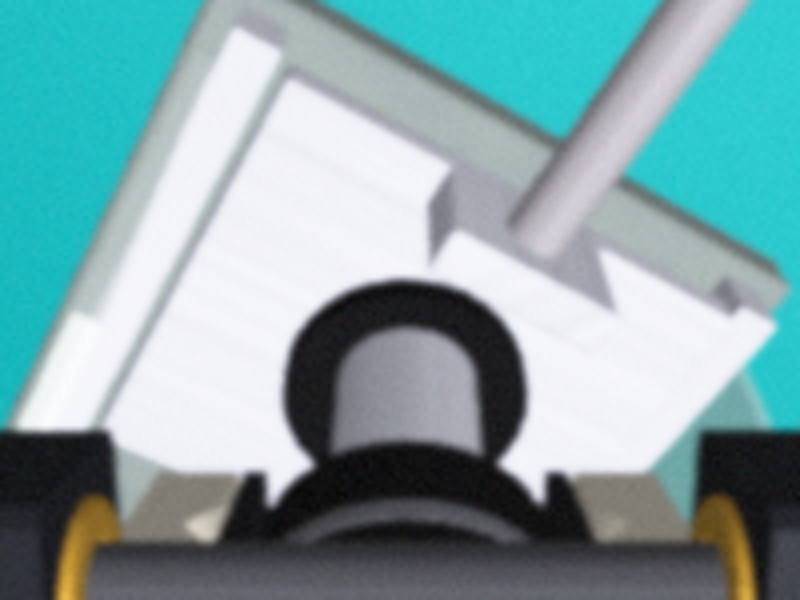

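Call:
play_rows([
  {"gripper": 0.48,"tx": 0,"ty": 0,"tz": 0,"ax": 0,"ay": 0,"az": 0},
  {"gripper": 0.485,"tx": 0,"ty": 0,"tz": 0,"ax": 0,"ay": 0,"az": 0},
  {"gripper": 0.49,"tx": 0,"ty": 0,"tz": 0,"ax": 0,"ay": 0,"az": 0},
  {"gripper": 0.5,"tx": 0,"ty": 0,"tz": 0,"ax": 0,"ay": 0,"az": 0},
  {"gripper": 0.51,"tx": 0,"ty": 0,"tz": 0,"ax": 0,"ay": 0,"az": 0},
  {"gripper": 0.53,"tx": 0,"ty": 0,"tz": 0,"ax": 0,"ay": 0,"az": 0},
  {"gripper": 0.55,"tx": 0,"ty": 0,"tz": 0,"ax": 0,"ay": 0,"az": 0},
  {"gripper": 0.57,"tx": 0,"ty": 0,"tz": 0,"ax": 0,"ay": 0,"az": 0},
  {"gripper": 0.6,"tx": 0,"ty": 0,"tz": 0,"ax": 0,"ay": 0,"az": 0},
  {"gripper": 0.63,"tx": 0,"ty": 0,"tz": 0,"ax": 0,"ay": 0,"az": 0},
  {"gripper": 0.66,"tx": 0,"ty": 0,"tz": 0,"ax": 0,"ay": 0,"az": 0},
  {"gripper": 0.68,"tx": 0,"ty": 0,"tz": 0,"ax": 0,"ay": 0,"az": 0},
  {"gripper": 0.68,"tx": 0,"ty": 0,"tz": 0,"ax": 0,"ay": 0,"az": 0},
])

```text
t: 29.15
eef_pos: [0.5702, -0.0129, 0.2331]
ee_rot: [-1.573, 1.223, 0.523]
force: [0.5, -0.6, -0.5]
width: 0.0593
```

```bash
python3 -c "
from place import *
save('wrist','w21.png',(150,100,350,250),4)
save('scene','s21.png',(190,140,290,240),6)
rep(plg([.620,.0145,.080]))
"
```

```text
t 29.25 q [ 0.284  0.295 -0.492 -0.186 -0.452 -1.176] F [ 0.516 -0.028  0.512] w 0.059357901458926006
pos [ 0.57  -0.013  0.233] turn units [ 0.047 -0.003  0.002] shift units cur axes [-0.023 -0.128 -0.007] in goal axes [-0.023 -0.128 -0.007]
```

View pics/w21.png

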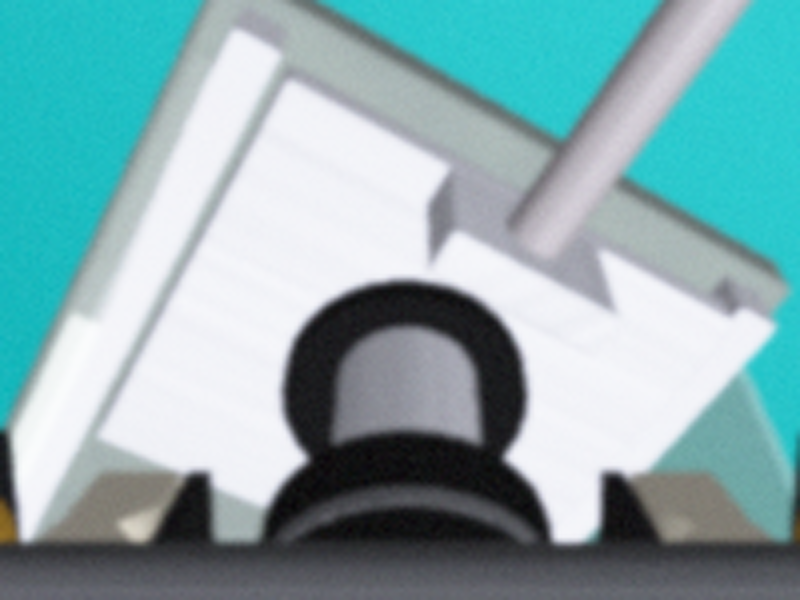

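View pics/s21.png

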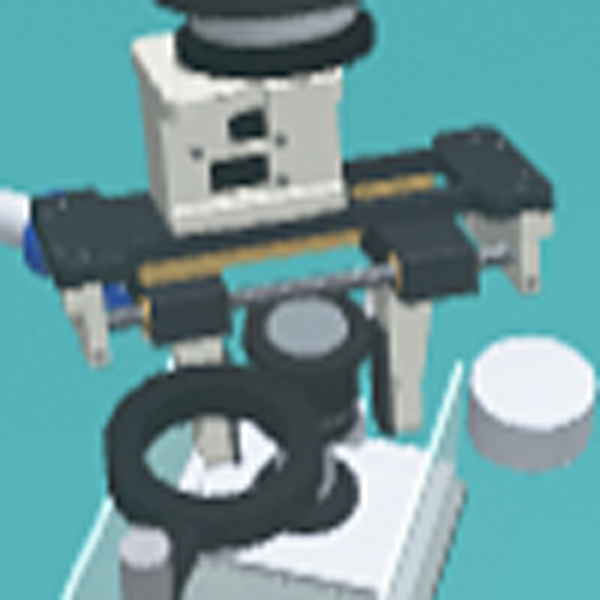

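Call:
play_rows([
  {"gripper": 0.68,"tx": -0.2,"ty": 0,"tz": 0,"ax": 0,"ay": 0,"az": 0},
  {"gripper": 0.68,"tx": -0.3,"ty": 0,"tz": 0,"ax": 0,"ay": 0,"az": 0},
  {"gripper": 0.68,"tx": -0.4,"ty": 0,"tz": 0,"ax": 0,"ay": 0,"az": 0},
  {"gripper": 0.68,"tx": -0.5,"ty": 0,"tz": 0,"ax": 0,"ay": 0,"az": 0},
  {"gripper": 0.68,"tx": -0.6,"ty": 0,"tz": 0,"ax": 0,"ay": 0,"az": 0},
  {"gripper": 0.68,"tx": -0.7,"ty": 0,"tz": 0,"ax": 0,"ay": 0,"az": 0},
  {"gripper": 0.68,"tx": -0.8,"ty": 0,"tz": 0,"ax": 0,"ay": 0,"az": 0},
  {"gripper": 0.68,"tx": -0.8,"ty": 0,"tz": 0,"ax": 0,"ay": 0,"az": 0},
  {"gripper": 0.68,"tx": -0.8,"ty": 0,"tz": 0,"ax": 0,"ay": 0,"az": 0},
  {"gripper": 0.68,"tx": 0,"ty": 0,"tz": 0,"ax": 0,"ay": 0,"az": 0},
])

```text
t: 30.08
eef_pos: [0.5322, -0.0353, 0.3585]
ee_rot: [-1.582, 1.216, 0.515]
force: [1.1, 0.0, 0.6]
width: 0.0593
```

```bash
cat > kn.py <<'E'
from place import *
# knob grasp out: tool down, z along -y or +y
def kg(p,s): return goal(p,[0,0,-1],[0,s,0])
E
python3 -c "
from kn import *
import ik
save('wrist','w22.png')
save('scene','s22.png',(170,100,300,300),3)
for s in (1,-1):
  for z in (.215,.30):
    G=kg([.4495,.0157,z],s);print(s,z,ik.ik(G,n=6))
    rep(G)
"
```

```text
1 0.215 [array([ 0.475,  0.217, -0.713, -0.   , -0.642, -2.046])]
t 30.1833 q [ 0.264  0.083 -0.444 -0.135 -0.707 -1.222] F [-0.435 -0.252 -0.514] w 0.05998020279069615
pos [ 0.532 -0.035  0.355] turn units [4.964 0.864 3.287] shift units cur axes [4.624 3.658 3.419] in goal axes [5.608 3.301 2.027]
1 0.3 [array([ 0.475,  0.086, -0.613,  0.   , -0.872, -2.046])]
t 30.1833 q [ 0.264  0.083 -0.444 -0.135 -0.707 -1.222] F [-0.435 -0.252 -0.514] w 0.05998020279069615
pos [ 0.532 -0.035  0.355] turn units [4.964 0.864 3.287] shift units cur axes [1.432 2.486 3.413] in goal axes [2.208 3.301 2.027]
-1 0.215 [array([ 0.475,  0.217, -0.713, -0.   , -0.642,  1.095])]
t 30.1833 q [ 0.264  0.083 -0.444 -0.135 -0.707 -1.222] F [-0.435 -0.252 -0.514] w 0.05998020279069615
pos [ 0.532 -0.035  0.355] turn units [-24.649  -4.389   1.153] shift units cur axes [4.624 3.658 3.419] in goal axes [ 5.608 -3.301 -2.027]
-1 0.3 [array([ 0.475,  0.086, -0.613,  0.   , -0.872,  1.095])]
t 30.1833 q [ 0.264  0.083 -0.444 -0.135 -0.707 -1.222] F [-0.435 -0.252 -0.514] w 0.05998020279069615
pos [ 0.532 -0.035  0.355] turn units [-24.649  -4.389   1.153] shift units cur axes [1.432 2.486 3.413] in goal axes [ 2.208 -3.301 -2.027]
```

View pics/w22.png

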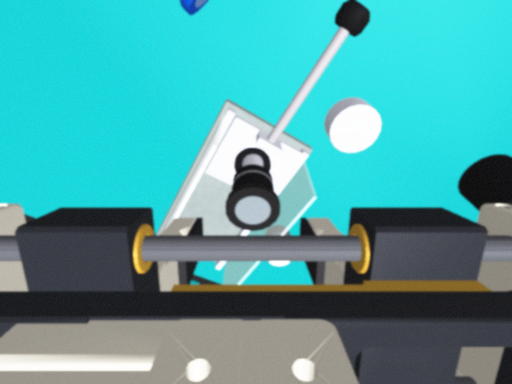

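View pics/s22.png

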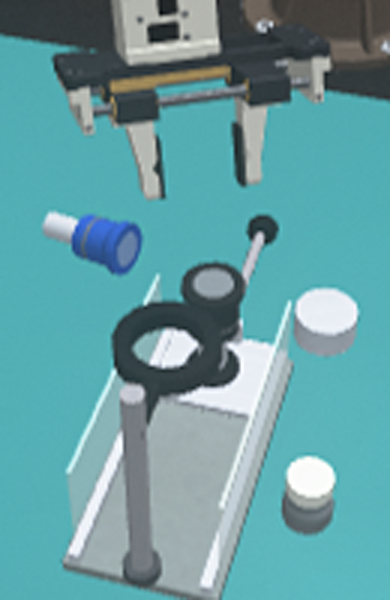

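Call:
play_rows([
  {"gripper": 0.6,"tx": 0,"ty": 0,"tz": 0,"ax": 0.709,"ay": 0.123,"az": 0.47},
  {"gripper": 0.6,"tx": 0,"ty": 0,"tz": 0,"ax": 0.709,"ay": 0.123,"az": 0.47},
  {"gripper": 0.6,"tx": 0,"ty": 0,"tz": 0,"ax": 0.709,"ay": 0.123,"az": 0.47},
  {"gripper": 0.6,"tx": 0,"ty": 0,"tz": 0,"ax": 0.709,"ay": 0.123,"az": 0.47},
  {"gripper": 0.6,"tx": 0,"ty": 0,"tz": 0,"ax": 0.709,"ay": 0.123,"az": 0.47},
  {"gripper": 0.6,"tx": 0,"ty": 0,"tz": 0,"ax": 0.709,"ay": 0.123,"az": 0.47},
  {"gripper": 0.6,"tx": 0,"ty": 0,"tz": 0,"ax": 0.709,"ay": 0.123,"az": 0.47},
  {"gripper": 0.6,"tx": 0,"ty": 0.66,"tz": 0.406,"ax": 0,"ay": 0,"az": 0},
  {"gripper": 0.6,"tx": 0,"ty": 0.66,"tz": 0.406,"ax": 0,"ay": 0,"az": 0},
  {"gripper": 0.6,"tx": 0,"ty": 0.66,"tz": 0.406,"ax": 0,"ay": 0,"az": 0},
  {"gripper": 0.6,"tx": 0,"ty": 0.66,"tz": 0.406,"ax": 0,"ay": 0,"az": 0},
  {"gripper": 0.6,"tx": 0,"ty": 0.66,"tz": 0.406,"ax": 0,"ay": 0,"az": 0},
  {"gripper": 0.6,"tx": 0,"ty": 0,"tz": 0,"ax": 0,"ay": 0,"az": 0},
  {"gripper": 0.6,"tx": 0,"ty": 0,"tz": 0,"ax": 0,"ay": 0,"az": 0},
])

```text
t: 31.35
eef_pos: [0.4493, 0.0163, 0.3534]
ee_rot: [1.726, 1.567, -2.984]
force: [0.6, -0.1, 0.2]
width: 0.0529
```

```bash
python3 -c "
from kn import *
G=kg([.4495,.0157,.215],1);rep(G)
"; python3 look.py w23.png knob
```

```text
t 31.35 q [ 0.476  0.025 -0.536 -0.001 -1.013 -2.045] F [ 0.598 -0.109  0.211] w 0.05290297261540507
pos [0.449 0.016 0.353] turn units [ 0.019 -0.006 -0.036] shift units cur axes [ 5.536 -0.028 -0.021] in goal axes [ 5.536 -0.008 -0.024]
31.35 [ 0.4764  0.0251 -0.5359 -0.0014 -1.0135 -2.0445] [ 0.598  -0.1095  0.2109] 0.05290297261540507
[[-0.0038 -1.     -0.0019  0.4493]
 [-0.0006 -0.0019  1.      0.0163]
 [-1.      0.0038 -0.0006  0.3534]
 [ 0.      0.      0.      1.    ]]
knob 0.88 [183.4, 252.5] [(0, [0.4563, 0.0171]), (0.036, [0.4484, 0.0169]), (0.04, [0.4475, 0.0169]), (0.08, [0.4388, 0.0167])]
```

View pics/w23.png

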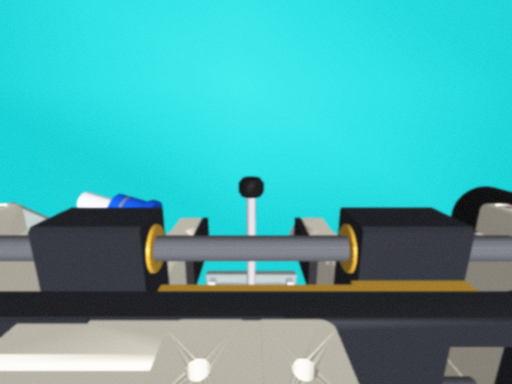

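Call:
play_rows([
  {"gripper": 0.6,"tx": 0.8,"ty": 0,"tz": 0,"ax": 0,"ay": 0,"az": 0},
  {"gripper": 0.6,"tx": 0.9,"ty": 0,"tz": 0,"ax": 0,"ay": 0,"az": 0},
  {"gripper": 0.6,"tx": 0.9,"ty": 0,"tz": 0,"ax": 0,"ay": 0,"az": 0},
  {"gripper": 0.6,"tx": 0.9,"ty": 0,"tz": 0,"ax": 0,"ay": 0,"az": 0},
  {"gripper": 0.6,"tx": 0.8,"ty": 0,"tz": 0,"ax": 0,"ay": 0,"az": 0},
  {"gripper": 0.6,"tx": 0.5,"ty": 0,"tz": 0,"ax": 0,"ay": 0,"az": 0},
  {"gripper": 0.6,"tx": 0.4,"ty": 0,"tz": 0,"ax": 0,"ay": 0,"az": 0},
  {"gripper": 0.6,"tx": 0.3,"ty": 0,"tz": 0,"ax": 0,"ay": 0,"az": 0},
  {"gripper": 0.6,"tx": 0,"ty": 0,"tz": 0,"ax": 0,"ay": 0,"az": 0},
  {"gripper": 0.6,"tx": 0,"ty": 0,"tz": 0,"ax": 0,"ay": 0,"az": 0},
], newtons=10)

```text
t: 32.28
eef_pos: [0.4497, 0.0158, 0.2155]
ee_rot: [1.835, 1.566, -2.877]
force: [0.6, -0.6, -0.4]
width: 0.0522
```

Call:
play_rows([
  {"gripper": 0.5,"tx": 0,"ty": 0,"tz": 0,"ax": 0,"ay": 0,"az": 0},
  {"gripper": 0.42,"tx": 0,"ty": 0,"tz": 0,"ax": 0,"ay": 0,"az": 0},
  {"gripper": 0.36,"tx": 0,"ty": 0,"tz": 0,"ax": 0,"ay": 0,"az": 0},
  {"gripper": 0.33,"tx": 0,"ty": 0,"tz": 0,"ax": 0,"ay": 0,"az": 0},
  {"gripper": 0.31,"tx": 0,"ty": 0,"tz": 0,"ax": 0,"ay": 0,"az": 0},
  {"gripper": 0.29,"tx": 0,"ty": 0,"tz": 0,"ax": 0,"ay": 0,"az": 0},
  {"gripper": 0.2,"tx": 0,"ty": 0,"tz": 0,"ax": 0,"ay": 0,"az": 0},
  {"gripper": 0.2,"tx": 0,"ty": 0,"tz": 0,"ax": 0,"ay": 0,"az": 0},
], newtons=10)

```text
t: 32.95
eef_pos: [0.4495, 0.016, 0.2161]
ee_rot: [1.735, 1.567, -2.977]
force: [-0.4, -0.4, 4.6]
width: 0.027
```

Call:
play_rows([
  {"gripper": 0.2,"tx": 0,"ty": 0,"tz": 0,"ax": 0,"ay": 0,"az": 0},
  {"gripper": 0.2,"tx": 0,"ty": 0,"tz": 0,"ax": 0,"ay": 0,"az": 0},
], newtons=25)

```text
t: 33.12
eef_pos: [0.4495, 0.016, 0.216]
ee_rot: [1.741, 1.567, -2.971]
force: [-1.4, -0.2, 5.2]
width: 0.0267
```

```bash
python3 -c "
from kn import *
save('scene','s24.png',(170,100,300,300),3)
rep(kg([.57,.0157,.215],1))
"
```

```text
t 33.1667 q [ 0.476  0.216 -0.709 -0.002 -0.649 -2.044] F [-0.866 -1.202  4.958] w 0.02677365141453774
pos [0.45  0.016 0.216] turn units [ 0.005 -0.006 -0.035] shift units cur axes [ 0.023 -4.82  -0.014] in goal axes [ 0.041 -4.82  -0.012]
```

View pics/s24.png

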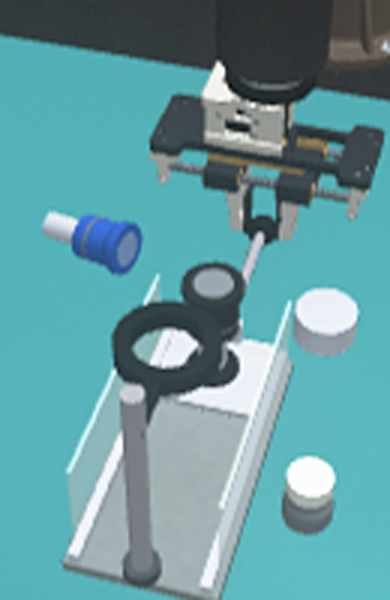

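Call:
play_rows([
  {"gripper": 0.2,"tx": 0,"ty": -0.01,"tz": 0,"ax": 0,"ay": 0,"az": 0},
  {"gripper": 0.2,"tx": 0,"ty": -0.02,"tz": 0,"ax": 0,"ay": 0,"az": 0},
  {"gripper": 0.2,"tx": 0,"ty": -0.03,"tz": 0,"ax": 0,"ay": 0,"az": 0},
  {"gripper": 0.2,"tx": 0,"ty": -0.04,"tz": 0,"ax": 0,"ay": 0,"az": 0},
  {"gripper": 0.2,"tx": 0,"ty": -0.05,"tz": 0,"ax": 0,"ay": 0,"az": 0},
  {"gripper": 0.2,"tx": 0,"ty": -0.06,"tz": 0,"ax": 0,"ay": 0,"az": 0},
  {"gripper": 0.2,"tx": 0,"ty": -0.07,"tz": 0,"ax": 0,"ay": 0,"az": 0},
  {"gripper": 0.2,"tx": 0,"ty": -0.07,"tz": 0,"ax": 0,"ay": 0,"az": 0},
  {"gripper": 0.2,"tx": 0,"ty": -0.07,"tz": 0,"ax": 0,"ay": 0,"az": 0},
  {"gripper": 0.2,"tx": 0,"ty": -0.07,"tz": 0,"ax": 0,"ay": 0,"az": 0},
  {"gripper": 0.2,"tx": 0,"ty": -0.07,"tz": 0,"ax": 0,"ay": 0,"az": 0},
  {"gripper": 0.2,"tx": 0,"ty": -0.07,"tz": 0,"ax": 0,"ay": 0,"az": 0},
  {"gripper": 0.2,"tx": 0,"ty": -0.07,"tz": 0,"ax": 0,"ay": 0,"az": 0},
  {"gripper": 0.2,"tx": 0,"ty": -0.06,"tz": 0,"ax": 0,"ay": 0,"az": 0},
  {"gripper": 0.2,"tx": 0,"ty": -0.05,"tz": 0,"ax": 0,"ay": 0,"az": 0},
  {"gripper": 0.2,"tx": 0,"ty": -0.03,"tz": 0,"ax": 0,"ay": 0,"az": 0},
  {"gripper": 0.2,"tx": 0,"ty": -0.01,"tz": 0,"ax": 0,"ay": 0,"az": 0},
])

```text
t: 34.58
eef_pos: [0.4704, 0.016, 0.216]
ee_rot: [1.732, 1.566, -2.98]
force: [-4.5, 1.2, 10.1]
width: 0.0267
```

```bash
python3 -c "
from kn import *
rep(kg([.57,.0157,.215],1))
save('scene','s25.png',(170,100,300,300),3)
"
```

```text
t 34.5833 q [ 0.453  0.246 -0.664 -0.002 -0.665 -2.022] F [-4.462  1.233 10.106] w 0.026657459864200293
pos [0.47  0.016 0.216] turn units [ 0.004 -0.007 -0.044] shift units cur axes [ 0.021 -3.984 -0.014] in goal axes [ 0.039 -3.983 -0.012]
```

View pics/s25.png

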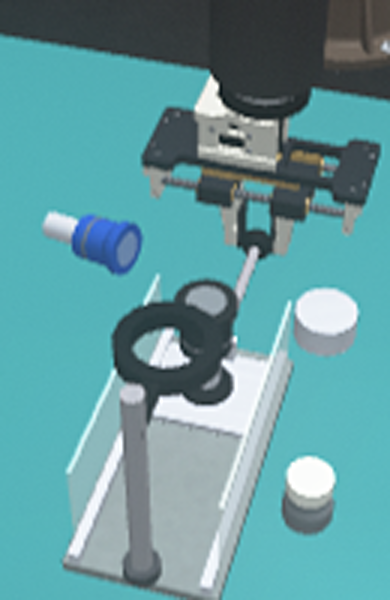

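Call:
play_rows([
  {"gripper": 0.2,"tx": 0,"ty": -0.02,"tz": 0,"ax": 0,"ay": 0,"az": 0},
  {"gripper": 0.2,"tx": 0,"ty": -0.04,"tz": 0,"ax": 0,"ay": 0,"az": 0},
  {"gripper": 0.2,"tx": 0,"ty": -0.06,"tz": 0,"ax": 0,"ay": 0,"az": 0},
  {"gripper": 0.2,"tx": 0,"ty": -0.07,"tz": 0,"ax": 0,"ay": 0,"az": 0},
  {"gripper": 0.2,"tx": 0,"ty": -0.08,"tz": 0,"ax": 0,"ay": 0,"az": 0},
  {"gripper": 0.2,"tx": 0,"ty": -0.08,"tz": 0,"ax": 0,"ay": 0,"az": 0},
  {"gripper": 0.2,"tx": 0,"ty": -0.08,"tz": 0,"ax": 0,"ay": 0,"az": 0},
  {"gripper": 0.2,"tx": 0,"ty": -0.08,"tz": 0,"ax": 0,"ay": 0,"az": 0},
  {"gripper": 0.2,"tx": 0,"ty": -0.08,"tz": 0,"ax": 0,"ay": 0,"az": 0},
  {"gripper": 0.2,"tx": 0,"ty": -0.08,"tz": 0,"ax": 0,"ay": 0,"az": 0},
  {"gripper": 0.2,"tx": 0,"ty": -0.08,"tz": 0,"ax": 0,"ay": 0,"az": 0},
  {"gripper": 0.2,"tx": 0,"ty": -0.08,"tz": 0,"ax": 0,"ay": 0,"az": 0},
  {"gripper": 0.2,"tx": 0,"ty": -0.08,"tz": 0,"ax": 0,"ay": 0,"az": 0},
  {"gripper": 0.2,"tx": 0,"ty": -0.08,"tz": 0,"ax": 0,"ay": 0,"az": 0},
  {"gripper": 0.2,"tx": 0,"ty": -0.08,"tz": 0,"ax": 0,"ay": 0,"az": 0},
  {"gripper": 0.2,"tx": 0,"ty": -0.08,"tz": 0,"ax": 0,"ay": 0,"az": 0},
  {"gripper": 0.2,"tx": 0,"ty": -0.08,"tz": 0,"ax": 0,"ay": 0,"az": 0},
  {"gripper": 0.2,"tx": 0,"ty": -0.08,"tz": 0,"ax": 0,"ay": 0,"az": 0},
  {"gripper": 0.2,"tx": 0,"ty": -0.08,"tz": 0,"ax": 0,"ay": 0,"az": 0},
  {"gripper": 0.2,"tx": 0,"ty": -0.08,"tz": 0,"ax": 0,"ay": 0,"az": 0},
])

```text
t: 36.3
eef_pos: [0.5074, 0.016, 0.216]
ee_rot: [1.749, 1.567, -2.963]
force: [-2.5, 0.6, 8.9]
width: 0.0266
```

Call:
play_rows([
  {"gripper": 0.2,"tx": 0,"ty": -0.08,"tz": 0,"ax": 0,"ay": 0,"az": 0},
  {"gripper": 0.2,"tx": 0,"ty": -0.08,"tz": 0,"ax": 0,"ay": 0,"az": 0},
  {"gripper": 0.2,"tx": 0,"ty": -0.08,"tz": 0,"ax": 0,"ay": 0,"az": 0},
  {"gripper": 0.2,"tx": 0,"ty": -0.08,"tz": 0,"ax": 0,"ay": 0,"az": 0},
  {"gripper": 0.2,"tx": 0,"ty": -0.08,"tz": 0,"ax": 0,"ay": 0,"az": 0},
  {"gripper": 0.2,"tx": 0,"ty": -0.08,"tz": 0,"ax": 0,"ay": 0,"az": 0},
  {"gripper": 0.2,"tx": 0,"ty": -0.08,"tz": 0,"ax": 0,"ay": 0,"az": 0},
  {"gripper": 0.2,"tx": 0,"ty": -0.08,"tz": 0,"ax": 0,"ay": 0,"az": 0},
  {"gripper": 0.2,"tx": 0,"ty": -0.08,"tz": 0,"ax": 0,"ay": 0,"az": 0},
  {"gripper": 0.2,"tx": 0,"ty": -0.08,"tz": 0,"ax": 0,"ay": 0,"az": 0},
  {"gripper": 0.2,"tx": 0,"ty": -0.08,"tz": 0,"ax": 0,"ay": 0,"az": 0},
  {"gripper": 0.2,"tx": 0,"ty": -0.08,"tz": 0,"ax": 0,"ay": 0,"az": 0},
  {"gripper": 0.2,"tx": 0,"ty": -0.08,"tz": 0,"ax": 0,"ay": 0,"az": 0},
  {"gripper": 0.2,"tx": 0,"ty": -0.08,"tz": 0,"ax": 0,"ay": 0,"az": 0},
  {"gripper": 0.2,"tx": 0,"ty": -0.07,"tz": 0,"ax": 0,"ay": 0,"az": 0},
  {"gripper": 0.2,"tx": 0,"ty": -0.06,"tz": 0,"ax": 0,"ay": 0,"az": 0},
  {"gripper": 0.2,"tx": 0,"ty": -0.05,"tz": 0,"ax": 0,"ay": 0,"az": 0},
  {"gripper": 0.2,"tx": 0,"ty": -0.04,"tz": 0,"ax": 0,"ay": 0,"az": 0},
  {"gripper": 0.2,"tx": 0,"ty": -0.02,"tz": 0,"ax": 0,"ay": 0,"az": 0},
  {"gripper": 0.2,"tx": 0,"ty": 0,"tz": 0,"ax": 0,"ay": 0,"az": 0},
])

```text
t: 37.97
eef_pos: [0.5422, 0.0161, 0.2161]
ee_rot: [1.834, 1.569, -2.877]
force: [1.7, 0.1, 3.8]
width: 0.0266
```

```bash
python3 -c "
from kn import *
rep(kg([.57,.0157,.215],1))
save('scene','s26.png',(170,100,300,300),3)
"
```

```text
t 37.9667 q [ 0.391  0.344 -0.509 -0.    -0.72  -1.96 ] F [1.676 0.07  3.838] w 0.026602867531020594
pos [0.542 0.016 0.216] turn units [ 0.009 -0.005 -0.019] shift units cur axes [ 0.041 -1.111 -0.016] in goal axes [ 0.043 -1.111 -0.015]
```

View pics/s26.png

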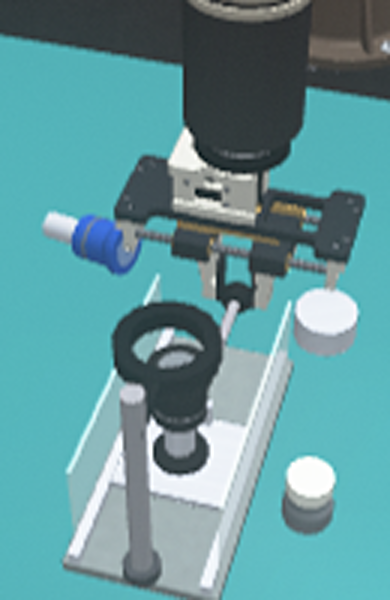

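Call:
play_rows([
  {"gripper": 0.2,"tx": 0,"ty": -0.02,"tz": 0,"ax": 0,"ay": 0,"az": 0},
  {"gripper": 0.2,"tx": 0,"ty": -0.04,"tz": 0,"ax": 0,"ay": 0,"az": 0},
  {"gripper": 0.2,"tx": 0,"ty": -0.06,"tz": 0,"ax": 0,"ay": 0,"az": 0},
  {"gripper": 0.2,"tx": 0,"ty": -0.07,"tz": 0,"ax": 0,"ay": 0,"az": 0},
  {"gripper": 0.2,"tx": 0,"ty": -0.07,"tz": 0,"ax": 0,"ay": 0,"az": 0},
  {"gripper": 0.2,"tx": 0,"ty": -0.07,"tz": 0,"ax": 0,"ay": 0,"az": 0},
  {"gripper": 0.2,"tx": 0,"ty": -0.07,"tz": 0,"ax": 0,"ay": 0,"az": 0},
  {"gripper": 0.2,"tx": 0,"ty": -0.07,"tz": 0,"ax": 0,"ay": 0,"az": 0},
  {"gripper": 0.2,"tx": 0,"ty": -0.07,"tz": 0,"ax": 0,"ay": 0,"az": 0},
  {"gripper": 0.2,"tx": 0,"ty": -0.07,"tz": 0,"ax": 0,"ay": 0,"az": 0},
  {"gripper": 0.2,"tx": 0,"ty": -0.07,"tz": 0,"ax": 0,"ay": 0,"az": 0},
  {"gripper": 0.2,"tx": 0,"ty": -0.06,"tz": 0,"ax": 0,"ay": 0,"az": 0},
  {"gripper": 0.2,"tx": 0,"ty": -0.06,"tz": 0,"ax": 0,"ay": 0,"az": 0},
  {"gripper": 0.2,"tx": 0,"ty": -0.05,"tz": 0,"ax": 0,"ay": 0,"az": 0},
  {"gripper": 0.2,"tx": 0,"ty": -0.05,"tz": 0,"ax": 0,"ay": 0,"az": 0},
  {"gripper": 0.2,"tx": 0,"ty": -0.04,"tz": 0,"ax": 0,"ay": 0,"az": 0},
  {"gripper": 0.2,"tx": 0,"ty": -0.03,"tz": 0,"ax": 0,"ay": 0,"az": 0},
  {"gripper": 0.2,"tx": 0,"ty": -0.02,"tz": 0,"ax": 0,"ay": 0,"az": 0},
  {"gripper": 0.2,"tx": 0,"ty": -0.01,"tz": 0,"ax": 0,"ay": 0,"az": 0},
  {"gripper": 0.2,"tx": 0,"ty": 0,"tz": 0,"ax": 0,"ay": 0,"az": 0},
])

```text
t: 39.68
eef_pos: [0.5674, 0.0161, 0.2161]
ee_rot: [1.908, 1.569, -2.803]
force: [1.2, -1.6, 5.3]
width: 0.0266
```

Call:
play_rows([
  {"gripper": 0.2,"tx": 0,"ty": -0.01,"tz": 0,"ax": 0,"ay": 0,"az": 0},
  {"gripper": 0.2,"tx": 0,"ty": -0.02,"tz": 0,"ax": 0,"ay": 0,"az": 0},
  {"gripper": 0.2,"tx": 0,"ty": -0.02,"tz": 0,"ax": 0,"ay": 0,"az": 0},
  {"gripper": 0.2,"tx": 0,"ty": -0.02,"tz": 0,"ax": 0,"ay": 0,"az": 0},
  {"gripper": 0.2,"tx": 0,"ty": -0.01,"tz": 0,"ax": 0,"ay": 0,"az": 0},
  {"gripper": 0.2,"tx": 0,"ty": -0.01,"tz": 0,"ax": 0,"ay": 0,"az": 0},
  {"gripper": 0.2,"tx": 0,"ty": 0,"tz": 0,"ax": 0,"ay": 0,"az": 0},
])

```text
t: 40.27
eef_pos: [0.5693, 0.0161, 0.216]
ee_rot: [1.826, 1.568, -2.886]
force: [-0.2, -1.0, 7.0]
width: 0.0269
```

Call:
play_rows([
  {"gripper": 0.2,"tx": 0,"ty": -0.02,"tz": 0,"ax": 0,"ay": 0,"az": 0},
  {"gripper": 0.2,"tx": 0,"ty": -0.02,"tz": 0,"ax": 0,"ay": 0,"az": 0},
  {"gripper": 0.2,"tx": 0,"ty": -0.01,"tz": 0,"ax": 0,"ay": 0,"az": 0},
  {"gripper": 0.2,"tx": 0,"ty": 0,"tz": 0,"ax": 0,"ay": 0,"az": 0},
])

```text
t: 40.6
eef_pos: [0.5697, 0.0161, 0.216]
ee_rot: [1.748, 1.566, -2.964]
force: [-4.6, 1.1, 10.6]
width: 0.0269
```

Call:
play_rows([
  {"gripper": 0.2,"tx": 0,"ty": 0.02,"tz": 0,"ax": 0,"ay": 0,"az": 0},
  {"gripper": 0.2,"tx": 0,"ty": 0,"tz": 0,"ax": 0,"ay": 0,"az": 0},
  {"gripper": 0.31,"tx": 0,"ty": 0,"tz": 0,"ax": 0,"ay": 0,"az": 0},
  {"gripper": 0.32,"tx": 0,"ty": 0,"tz": 0,"ax": 0,"ay": 0,"az": 0},
  {"gripper": 0.34,"tx": 0,"ty": 0,"tz": 0,"ax": 0,"ay": 0,"az": 0},
  {"gripper": 0.38,"tx": 0,"ty": 0,"tz": 0,"ax": 0,"ay": 0,"az": 0},
  {"gripper": 0.44,"tx": 0,"ty": 0,"tz": 0,"ax": 0,"ay": 0,"az": 0},
  {"gripper": 0.5,"tx": 0,"ty": 0,"tz": 0,"ax": 0,"ay": 0,"az": 0},
  {"gripper": 0.56,"tx": 0,"ty": 0,"tz": 0,"ax": 0,"ay": 0,"az": 0},
  {"gripper": 0.56,"tx": 0,"ty": 0,"tz": 0,"ax": 0,"ay": 0,"az": 0},
  {"gripper": 0.56,"tx": -0.3,"ty": 0,"tz": 0,"ax": 0,"ay": 0,"az": 0},
  {"gripper": 0.56,"tx": -0.6,"ty": 0,"tz": 0,"ax": 0,"ay": 0,"az": 0},
  {"gripper": 0.56,"tx": -0.8,"ty": 0,"tz": 0,"ax": 0,"ay": 0,"az": 0},
  {"gripper": 0.56,"tx": -0.8,"ty": 0.3,"tz": 0,"ax": 0,"ay": 0,"az": 0},
  {"gripper": 0.56,"tx": -0.8,"ty": 0.6,"tz": 0,"ax": 0,"ay": 0,"az": 0},
  {"gripper": 0.56,"tx": -0.8,"ty": 0.6,"tz": 0,"ax": 0,"ay": 0,"az": 0},
  {"gripper": 0.56,"tx": -0.5,"ty": 0.6,"tz": 0,"ax": 0,"ay": 0,"az": 0},
  {"gripper": 0.56,"tx": 0,"ty": 0.3,"tz": 0,"ax": 0,"ay": 0,"az": 0},
  {"gripper": 0.56,"tx": 0,"ty": 0,"tz": 0,"ax": 0,"ay": 0,"az": 0},
])

```text
t: 42.18
eef_pos: [0.5086, 0.016, 0.3318]
ee_rot: [1.282, 1.569, 2.853]
force: [0.0, 0.1, -0.5]
width: 0.0491
```

```bash
python3 -c "
from kn import *
rep(kg([.57,.0157,.215],1))
save('scene','s27.png',(80,100,320,300),3)
cv2.imwrite('pics/t27.png',cv2.resize(optics.grab_frame('top')[90:250,200:400,::-1],None,fx=4,fy=4,interpolation=cv2.INTER_CUBIC))
"
```

```text
t 42.1833 q [ 0.417  0.149 -0.451 -0.002 -0.972 -1.986] F [ 0.03   0.091 -0.479] w 0.04911536000346734
pos [0.509 0.016 0.332] turn units [ 0.006  0.006 -0.019] shift units cur axes [ 4.666 -2.464 -0.014] in goal axes [ 4.671 -2.455 -0.01 ]
```

View pics/s27.png

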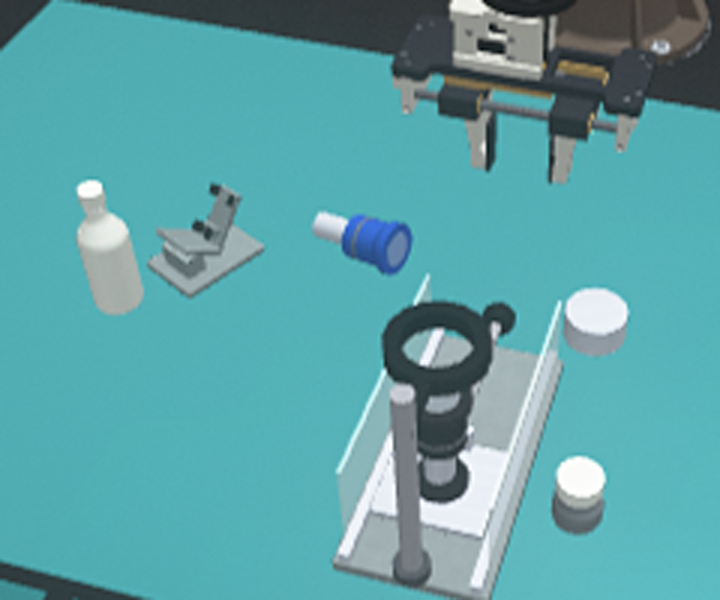

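View pics/t27.png

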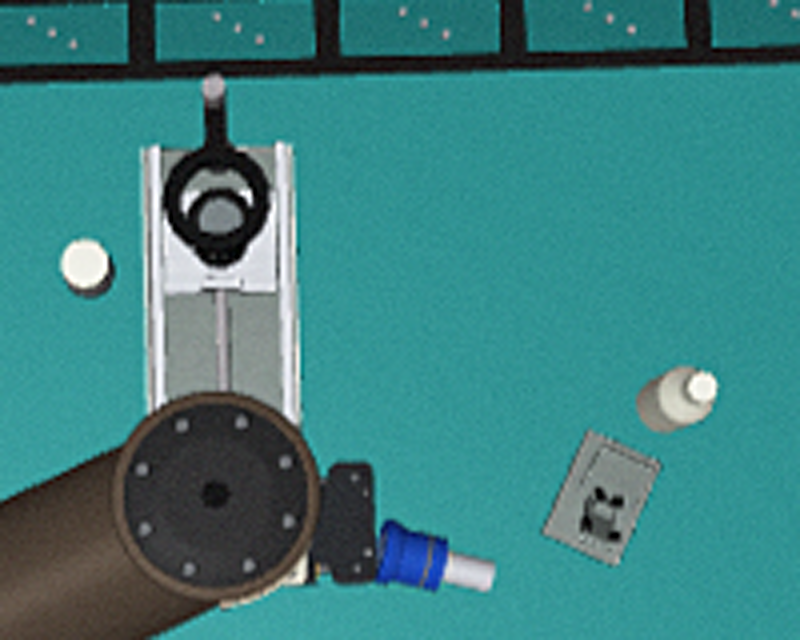

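```bash
python3 -c "
from h import *
a=cv2.imread('pics/s27.png').astype(int)
for i in range(8): im=optics.grab_frame('scene')
b=cv2.resize(im[100:300,80:320,::-1],None,fx=3,fy=3,interpolation=cv2.INTER_CUBIC).astype(int)
print(np.abs(a-b)[270:,330:560].mean(),np.abs(a-b)[:260,50:280].mean(),telemetry.get_state()['t'])
print(job_done())
"
```

```text
0.6322178304787001 0.6328372352285396 42.6833
the job is handed in; nothing more can be done
None
```

The eyepiece is standing upright on the pad under the ring lamp, with the slide fully home. I handed the job in at about 42.7 s, inside the 72 s limit.

**What I did**
1. I pinched the knob and pulled the slide out 120 mm, to a firm stop.
2. I gripped the eyepiece by its body and lifted it out along its own axis. The arm cannot reach the 35° lean, so the gripper was tilted 15° and the difference was made up when setting it down.
3. I corrected its position over the pad by about 3 mm, eased the grip to 3 N with the foot down, and opened slowly. It stood free for more than 3 s.
4. I pinched the knob again and pushed at about 25 mm/s, slowing to a stop at home. I then let go and moved clear.

**Last checks**
- **Slide:** it met its stop with the gripper at x = 0.5697 m, against 0.570 m when I first took hold of it. The carriage edge and pad appear where they were at the start, to about 1 pixel.
- **Eyepiece:** it is upright and roughly centred on the pad. I compared two pictures about 0.5 s apart, just before hand-in, and they differed only by image noise.
- **Other things:** the bottle, jar, tin and blue look-alike look unmoved. I did not look at the driver pot again at the end, but the arm never went near it after the first move.

**What failed or disagreed**
- The coaxial grasp was out of reach.
- Two gripper closings caught the wider eyecup rim before the third held the body.
- My height estimates for the eyepiece differed by up to about 10 mm between camera pairs. I lowered it by contact force instead of relying on them.
- The cameras differed by 2–3 mm on where the pad was.

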